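Vacuum leak test of dropper bottles: set up and seal the chamber

ROBOT

A 6-joint arm with a two-finger parallel gripper is mounted at the origin on a cart in front of the work surface, level with it; the furniture and walls round the work are solid. World frame = base frame: x ahead of the robot, y to its left, z up, the work surface at z = 0. Lengths are in m, angles in degrees, forces in N, time in s.
With the tool pointing down it reaches from about 0.35 to 1 m from the base axis. Payload 7.1 kg.
Tool frame: the origin (TCP) lies at the very end of the fingers, on their centre line; the grasp point (between the pads) lies env.tcp_to_grasp behind it (env.tcp_to_grasp is the distance from the TCP to the grasp point, in m); z points along the fingers, x is the direction in which the jaws open and shut, and the axes are right-handed (so a half turn about z gives the same grasp; the last joint's range is limited). The gripper opens to 85 mm and grips with 20 to 120 N. Pads are 22 mm wide; open, the fingers measure 114 mm over their backs; the gripper's body (76 mm by 85 mm) begins 54 mm behind the grasp point. The pads swing forward as they close: fully open they stand 13 mm farther back than shut.
Start: joints at [68.354, 24.242, 93.386, -0, 62.372, -1.089], TCP at [0.219, 0.585, 0.231] pointing down, gripper open.
Joint ranges: [-172.04, 172.04], [-51.8, 120.97], [4.93, 147.93], [-75.15, 255.16], [6.16, 154.13], [-145.62, 145.62]. Speed limits (degrees/s): [136.94, 136.94, 172.46, 180, 180, 180].

INTERFACE

Orientations are given as [roll, pitch, yaw] about the fixed x, y, z axes, in that order (R = Rz(yaw) Ry(pitch) Rx(roll)).
In Python, from rig import status, viewer, order, env gives the robot as it stands.
- The arm moves only by the tool carry_out, never from a script. Its argument "motion" is a list of rows, each an object of numbers: "dx", "dy", "dz": the shift along the tool's x, y, z in cm; "wx", "wy", "wz": the turn, a rotation vector about the tool's x, y, z in degrees; "hand": the closure in counts, from 0 (fully open) to 255 (shut). In form: [{"dx": .., "dy": .., "dz": .., "wx": .., "wy": .., "wz": .., "hand": ..}, ...]. A call has 1 to 5 rows; each row is the pose to reach, as a shift and turn from the pose commanded when the call began, along the tool's axes at that moment; what a row does not reach only later rows make up. A row lasts 1/12 s, in which the tool goes at most 41.7 mm and 7.16 degrees, less where a joint would pass 70% of its speed; a pose out of reach is approached as far as the arm can. A call with a gripper value outside its range is refused whole. The fingers move at their own pace and stop on an object; "newtons" is the grip in N (left out, the last holds). Time passes only in rows, so rows that repeat a pose let the fingers close. It gives the time, the measured TCP pose, the force and the opening at its end, in the units of the state.
- status.get_state(): the state, without advancing time (a new reading comes with each control period).
- viewer.read_camera(name): name is "scene" or "top" or "wrist"; returns a dict with "image" (480x640x3 uint8, red, green, blue), "camera_matrix" (3x3 intrinsics, pixels), "rvec" (rotation vector, rad) and "tvec" (3), from world to camera coordinates, as OpenCV has them; the wrist camera has in their place "mount" (4x4, takes a point from camera to tool coordinates, whose origin is the TCP and whose axes are the tool frame's). Camera axes: x right, y down, z forward; pixel columns grow to the right and rows downward; lengths in m; the calibration is good to about 2 mm. A picture is of the moment at which its call begins: read the wrist's pose just before it. There is no depth.
- order.hand_in(): hands the job in, once; it reports no verdict.
The state is a dict: "t": time; "q": joint angles; "joint_velocities": joint speeds; "effort": joint torques, N m; "tcp_pos": TCP position; "tool_rot": TCP orientation; "wrist_force": force on the tool from outside, world axes, zero at the start; "torque": the same for the moment, N m; "width": opening from 0.0 (shut) to 1.0 (fully open).
Only numpy, scipy, OpenCV 4.12 (cv2) and the standard library are available. Lean on these libraries where they do the work, as an engineer would, in place of code of your own. Each camera call takes 0.05 s, during which the arm holds its last target.

TASK

Get the vacuum leak tester ready: while its cover is still open, turn the gauge's bezel until the zero mark of the scale stands under the pointer, and stand or lay every dropper bottle in the chamber, pulling each one straight up out of the light stand so that the stand is neither tipped nor lifted. Then swing the cover shut and tighten its four wing screws clockwise, crosswise and evenly in two rounds: in the first round about half-way (one corner, then the corner diagonally opposite, then the other two), in the second round to the stop in the same crosswise way. Leave everything else on the worktop where it is.

Things in the scene. Friction and masses are not known exactly. Their poses are not given: they have to be found in the camera images.
- chamber_mouth (a point): Fixed vacuum chamber: white box 150 x 150 mm with an aluminium flange 184 x 184 x 14 mm and a rubber gasket on top. This point: centre of its square mouth (114 x 114 mm), level with the flange top, 104 mm above the worktop. The cavity is as wide as the mouth, its floor 86 mm below this point. Axes: z up, -y towards the cover's hinge, +y towards the gauge on its 50 mm high shelf.
- cover (a joint): Opening angle of the cover about its hinge pin, which runs along chamber_mouth's x at its y = -100 mm, z = +3 mm: 0 shut on the gasket, growing as it opens, 1.57 upright, beyond that leaning outward (-y); stop at 1.95. A stiff friction hinge (0.6 N m) keeps it at any angle: it must be pushed or pulled all the way down. Shut means below 0.03.
- cover_tab (a point): Outer side of the tab on the cover's free edge. The cover is an aluminium plate 180 x 180 x 10 mm; the tab, 64 mm wide and 8 mm thick, sticks out 20 mm in the middle of the edge. This point is 200 mm from the hinge pin, 9 mm above the plane of the plate's underside. Axes turn with the cover: x along the edge, -y to the hinge, z out of the outer face. When shut: 116 mm above the worktop.
- cover_center (a point): Centre of the cover plate's underside; axes as cover_tab. With the cover shut on the uncompressed gasket it is 3 mm above the flange; the four screws draw it down to about 0. A single tight screw rocks the plate by about 1 degree.
- screw_1 (a joint): Turn of captive wing screw 1 (at the -x, +y corner in the axes of chamber_mouth; screw 3 is diagonally opposite): 0 loose, growing clockwise seen from outside the cover (from above when shut), 1.2 half-way, 2.4 at the stop. It draws its corner down 1.2 mm a radian, needs up to 0.08 N m, and stays where it is left.
- screw_1_wing (a point): Centre of the wings of screw 1: a steel blade 38 mm long (along this frame's x), 8 mm thick (y) and 17 mm high (z, the screw's axis, up when the cover is shut). The plate's top face is 20 mm below this point; with the cover shut it is about 137 mm above the worktop, 74 mm from the chamber's centre in x and in y.
- screw_2 (a joint): Turn of captive wing screw 2 (at the +x, +y corner in the axes of chamber_mouth; screw 4 is diagonally opposite): 0 loose, growing clockwise seen from outside the cover (from above when shut), 1.2 half-way, 2.4 at the stop. It draws its corner down 1.2 mm a radian, needs up to 0.08 N m, and stays where it is left.
- screw_2_wing (a point): Centre of the wings of screw 2: a steel blade 38 mm long (along this frame's x), 8 mm thick (y) and 17 mm high (z, the screw's axis, up when the cover is shut). The plate's top face is 20 mm below this point; with the cover shut it is about 137 mm above the worktop, 74 mm from the chamber's centre in x and in y.
- screw_3 (a joint): Turn of captive wing screw 3 (at the +x, -y corner in the axes of chamber_mouth; screw 1 is diagonally opposite): 0 loose, growing clockwise seen from outside the cover (from above when shut), 1.2 half-way, 2.4 at the stop. It draws its corner down 1.2 mm a radian, needs up to 0.08 N m, and stays where it is left.
- screw_3_wing (a point): Centre of the wings of screw 3: a steel blade 38 mm long (along this frame's x), 8 mm thick (y) and 17 mm high (z, the screw's axis, up when the cover is shut). The plate's top face is 20 mm below this point; with the cover shut it is about 137 mm above the worktop, 74 mm from the chamber's centre in x and in y.
- screw_4 (a joint): Turn of captive wing screw 4 (at the -x, -y corner in the axes of chamber_mouth; screw 2 is diagonally opposite): 0 loose, growing clockwise seen from outside the cover (from above when shut), 1.2 half-way, 2.4 at the stop. It draws its corner down 1.2 mm a radian, needs up to 0.08 N m, and stays where it is left.
- screw_4_wing (a point): Centre of the wings of screw 4: a steel blade 38 mm long (along this frame's x), 8 mm thick (y) and 17 mm high (z, the screw's axis, up when the cover is shut). The plate's top face is 20 mm below this point; with the cover shut it is about 137 mm above the worktop, 74 mm from the chamber's centre in x and in y.
- bezel (a joint): Turn of the gauge's bezel, which carries the scale with it: grows counter-clockwise seen from above, stops at -1.8 and 1.8. The gauge reads zero when this equals pointer. Friction 0.06 N m; stays where it is left.
- pointer (a joint): Angle of the gauge's pointer in the same measure as bezel (at 0 it points along chamber_mouth's x). It does not follow the bezel; it lies below the bezel's rim.
- bezel_grip (a point): Centre of the bezel, a black knurled ring 64 mm in diameter and 20 mm high, facing up, 155 mm to the +y side of the chamber's centre. This point is on its axis, 73 mm above the worktop, 9 mm below its rim; under it is a narrower neck, and the top of the shelf (84 mm along x, 122 mm along y) is 50 mm above the worktop.
- zero_mark (a point): Zero mark of the scale: a thick black bar on the white dial, with a white index beside it on the bezel's rim. This point is 22 mm from the bezel's axis.
- pointer_tip (a point): Tip of the gauge's thin black pointer, 22 mm from the bezel's axis, at the same height as zero_mark.
- bottle_1_mid (a point): Dropper bottle 1 of up to 3 (None when absent): 80 mm high, 30 g; white square body 26 x 26 x 44 mm, above it a round grey screw cap 18 mm in diameter, 44 to 80 mm from the underside. This point is on its axis half-way up (40 mm); z points to the cap, x and y are square to its sides. At the start it stands in the stand, square to it, its underside 4 mm above the worktop.
- bottle_2_mid (a point): Dropper bottle 2 of up to 3 (None when absent): 80 mm high, 30 g; white square body 26 x 26 x 44 mm, above it a round grey screw cap 18 mm in diameter, 44 to 80 mm from the underside. This point is on its axis half-way up (40 mm); z points to the cap, x and y are square to its sides. At the start it stands in the stand, square to it, its underside 4 mm above the worktop.
- bottle_3_mid (a point): Dropper bottle 3 of up to 3 (None when absent): 80 mm high, 30 g; white square body 26 x 26 x 44 mm, above it a round grey screw cap 18 mm in diameter, 44 to 80 mm from the underside. This point is on its axis half-way up (40 mm); z points to the cap, x and y are square to its sides. At the start it stands in the stand, square to it, its underside 4 mm above the worktop.
- stand: Light white stand (60 g; 128 mm along its x, 44 mm along its y, 36 mm high; origin at the centre of its underside) with three square wells 28.5 mm wide in a row along its x at -40, 0 and +40 mm, their floor 4 mm up. Not every well is filled.
- pill_bottle: Bystander: white tablet bottle, 54 mm in diameter, 88 mm high; origin at the centre of its underside. Leave it alone.
- cups: Bystander: stack of paper dose cups, 38 mm in diameter, 100 mm high; origin at the centre of its underside. Leave it alone.

How it is judged (in metres and radians):
On the way, in this order (a step that is already met when the one before it is completed fails the run):
1. gauge zeroed and every bottle in the chamber, while the cover is open (distance between zero_mark and pointer_tip below 0.0027 m and x of bottle_1_mid in the frame of chamber_mouth between -0.057 and 0.057 m and y of bottle_1_mid in the frame of chamber_mouth between -0.057 and 0.057 m and z of each of bottle_1_mid, bottle_2_mid, bottle_3_mid in the frame of chamber_mouth below -0.03 m and x of bottle_2_mid in the frame of chamber_mouth between -0.057 and 0.057 m and y of bottle_2_mid in the frame of chamber_mouth between -0.057 and 0.057 m and x of bottle_3_mid in the frame of chamber_mouth between -0.057 and 0.057 m and y of bottle_3_mid in the frame of chamber_mouth between -0.057 and 0.057 m and value of joint cover above 1 rad), for 0.2 s.
2. cover swung shut, its screws still loose (value of joint cover below 0.03 rad and value of joint each of screw_1, screw_2, screw_3, screw_4 below 0.5 rad), for 0.2 s.
3. first round: two diagonally opposite screws half-way down, the other two still loose (value of joint cover below 0.03 rad and ((value of joint screw_1 between 0.8 and 1.7 rad and value of joint screw_3 between 0.8 and 1.7 rad and value of joint each of screw_2, screw_4 below 0.5 rad) or (value of joint screw_2 between 0.8 and 1.7 rad and value of joint screw_4 between 0.8 and 1.7 rad and value of joint each of screw_1, screw_3 below 0.5 rad))), for 0.2 s.
4. first round complete: all four screws about half-way (value of joint cover below 0.03 rad and value of joint screw_1 between 0.8 and 1.7 rad and value of joint screw_2 between 0.8 and 1.7 rad and value of joint screw_3 between 0.8 and 1.7 rad and value of joint screw_4 between 0.8 and 1.7 rad), for 0.2 s.
5. second round: two diagonally opposite screws tight, the other two still about half-way (value of joint cover below 0.03 rad and ((value of joint each of screw_1, screw_3 above 2.1 rad and value of joint each of screw_2, screw_4 below 1.7 rad) or (value of joint each of screw_2, screw_4 above 2.1 rad and value of joint each of screw_1, screw_3 below 1.7 rad))), for 0.2 s.
6. second round complete: all four screws tight (value of joint cover below 0.03 rad and value of joint each of screw_1, screw_2, screw_3, screw_4 above 2.1 rad), for 0.2 s.
At the end, for the whole second after the job is handed in: Every bottle is inside the chamber; the cover is shut (below 0.03 rad) with all four screws beyond 2.1 rad of 2.4, so that the plate is drawn down level to within 1.2 mm of the flange; the zero mark is within 2.7 mm (0.12 rad) of the pointer's tip; the stand stands upright and still (all of step 6 and z of cover_center in the frame of chamber_mouth below 0.0012 m and angle between the z axis of cover_center and the z axis of chamber_mouth, either way round below 0.01 rad and distance between zero_mark and pointer_tip below 0.0027 m and x of bottle_1_mid in the frame of chamber_mouth between -0.057 and 0.057 m and y of bottle_1_mid in the frame of chamber_mouth between -0.057 and 0.057 m and z of each of bottle_1_mid, bottle_2_mid, bottle_3_mid in the frame of chamber_mouth below -0.03 m and x of bottle_2_mid in the frame of chamber_mouth between -0.057 and 0.057 m and y of bottle_2_mid in the frame of chamber_mouth between -0.057 and 0.057 m and x of bottle_3_mid in the frame of chamber_mouth between -0.057 and 0.057 m and y of bottle_3_mid in the frame of chamber_mouth between -0.057 and 0.057 m and angle between stand's own z axis and vertical below 0.15 rad and linear speed of stand below 0.03 m/s); the robot touches nothing.
It fails at once if the light stand is tipped (more than 14 degrees) or lifted (more than 12 mm) (angle between stand's own z axis and vertical above 0.25 rad or height (world z) of stand above 0.012 m).
It fails at once if one screw is run down beyond 1.8 rad while another is still below 0.6 rad (value of joint any of screw_1, screw_2, screw_3, screw_4 above 1.8 rad and value of joint any of screw_1, screw_2, screw_3, screw_4 below 0.6 rad).
It fails at once if a screw is turned beyond half-way while the cover is not shut (value of joint cover above 0.08 rad and value of joint any of screw_1, screw_2, screw_3, screw_4 above 0.8 rad).
It fails at once if a bystander (tablet bottle, cup stack) is moved more than 30 mm (distance of any of pill_bottle, cups from where it was at the start of the episode above 0.03 m).
Of bottle_1, bottle_2, bottle_3 only 1 to 3 are there at a start; the rules pass over those that are not, and their reading is None.
At some moment in a run one of stand may be knocked a few centimetres aside while the robot is not near it.
Once in a run the grip may slacken for a moment while it holds something.
It also fails if it takes over 210 s, if anything falls off the work surface, if the arm or the gripper's body presses on something with over 40 N, if the wrist force passes 120 N, or if a joint passes its speed limit or range.

## Working session

There is one attempt and no reset: what is moved stays moved. The work goes in short steps, Python scripts to look and compute and a tool call to move; the robot and the scene stay as the last step left them, time stands still between calls to the robot, and variables do not carry over. Pictures are saved under pics/ and viewed, and the job is handed in when it is done.

Besides the shell and the picture viewer there is one more tool, called by a JSON object that holds its "op" and its "data". carry_out: Moves the arm, as the interface text tells. Its arguments: {"type":"object","properties":{"motion":{"type":"array","items":{"type":"object","properties":{"dx":{"type":"number"},"dy":{"type":"number"},"dz":{"type":"number"},"wx":{"type":"number"},"wy":{"type":"number"},"wz":{"type":"number"},"hand":{"type":"number"}}}},"newtons":{"type":"number"}},"required":["motion"]}

```bash
ls; mkdir -p pics; cat > h.py <<'E'
import numpy as np,cv2
from rig import status,viewer,order,env
def snap(n,f):
    s=status.get_state(); c=viewer.read_camera(n); cv2.imwrite('pics/'+f+'.png',cv2.cvtColor(c['image'],cv2.COLOR_RGB2BGR)); return s,c
E
python3 - <<'E'
from h import *
print(status.get_state(), env.tcp_to_grasp)
for n in ['scene','top','wrist']:
    s,c=snap(n,n+'0'); print(n,c['camera_matrix'].tolist(),[ (k,np.round(c[k],4).tolist()) for k in c if k in('rvec','tvec','mount')])
E
```

```text
pics
{'t': 0.0, 'q': array([ 6.83531403e+01,  2.42833435e+01,  9.34327650e+01, -4.45253066e-04,
        6.23727314e+01, -1.09034884e+00]), 'joint_velocities': array([-0.04696251, -0.01721671, -0.08112766,  0.15478509, -0.01835417,
       -0.06490613]), 'effort': array([ 1.10561941e-03, -5.57396042e+01, -2.81739199e+01, -4.04661341e-05,
        7.29344581e-03, -2.48370276e-05]), 'tcp_pos': array([0.21924604, 0.5846856 , 0.23054841]), 'tool_rot': array([-1.79998704e+02,  8.88313303e-02,  6.94436969e+01]), 'wrist_force': array([-0.55119466, -0.59708247, -0.79707343]), 'torque': array([ 0.02555725,  0.00420377, -0.02668884]), 'width': 0.9973070151983378} 0.0187
scene [[600.8128613903036, 0.0, 310.04037159715136], [0.0, 600.8128613903036, 230.99760139820316], [0.0, 0.0, 1.0]] [('rvec', [0.5812, -2.565, 1.2958]), ('tvec', [0.5149, 0.1753, 1.1556])]
top [[618.1516412407287, 0.0, 321.4332355395307], [0.0, 618.1516412407287, 242.40482533531036], [0.0, 0.0, 1.0]] [('rvec', [2.159, -2.1526, 0.1782]), ('tvec', [0.048, 0.5483, 1.368])]
wrist [[414.5757438475972, 0.0, 315.49007632159174], [0.0, 414.5757438475972, 243.30419715415002], [0.0, 0.0, 1.0]] [('mount', [[1.0, 0.001, 0.0002, -0.0002], [-0.001, 0.9642, 0.2653, -0.0673], [0.0001, -0.2653, 0.9642, -0.1425], [0.0, 0.0, 0.0, 1.0]])]
```

View pics/scene0.png

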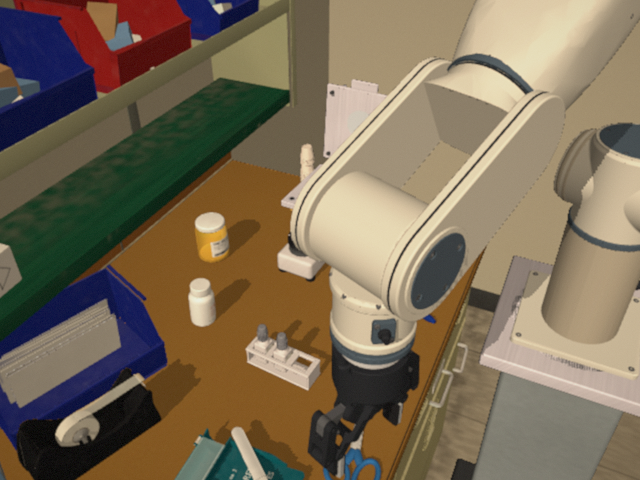

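View pics/top0.png

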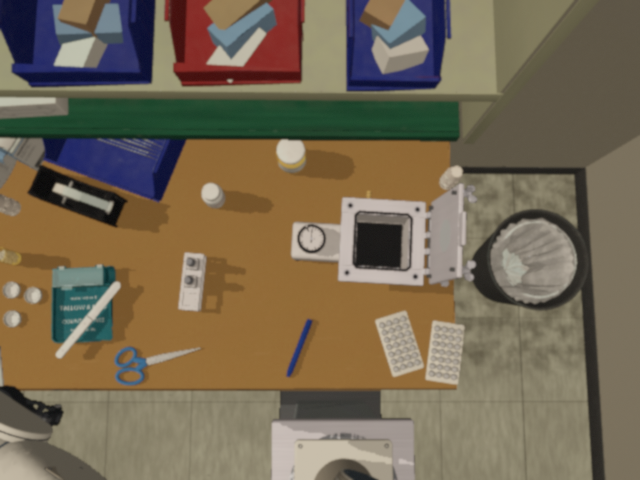

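View pics/wrist0.png

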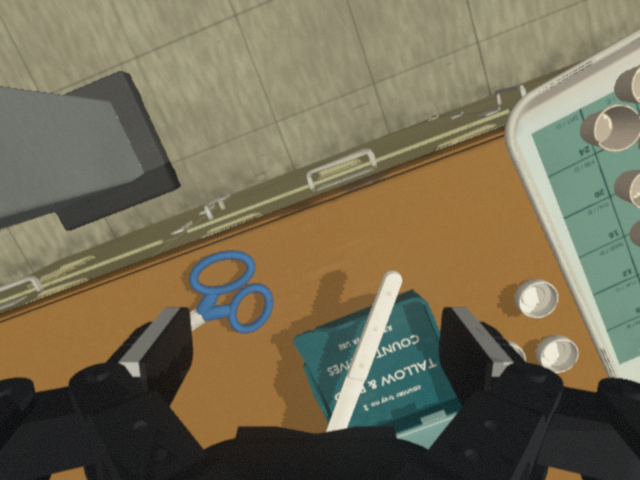

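```bash
cat >> h.py <<'E'
from scipy.spatial.transform import Rotation as Ro
def cam(c,s=None):
    "R,t world->cam"
    if 'mount' in c:
        T=np.eye(4); T[:3,:3]=Ro.from_euler('xyz',s['tool_rot'],degrees=True).as_matrix(); T[:3,3]=s['tcp_pos']
        W=T@np.array(c['mount']); W=np.linalg.inv(W); return W[:3,:3],W[:3,3]
    return cv2.Rodrigues(np.array(c['rvec'],float))[0],np.array(c['tvec'],float).ravel()
def onz(c,px,z,s=None):
    R,t=cam(c,s); px=np.atleast_2d(px).astype(float); K=np.array(c['camera_matrix'])
    d=(R.T@np.linalg.inv(K)@np.c_[px,np.ones(len(px))].T).T; o=-R.T@t
    return o+d*((z-o[2])/d[:,2])[:,None]
def proj(c,P,s=None):
    R,t=cam(c,s); q=np.atleast_2d(P)@R.T+t; q=q@np.array(c['camera_matrix']).T; return q[:,:2]/q[:,2:]
def crop(f,o,x0,y0,x1,y1,k):
    im=cv2.imread('pics/'+f+'.png')[y0:y1,x0:x1]; cv2.imwrite('pics/'+o+'.png',cv2.resize(im,None,fx=k,fy=k,interpolation=cv2.INTER_CUBIC))
def to(p,rpy=None,yaw=None):
    "delta in tool axes from current measured pose to target"
    s=status.get_state(); R=Ro.from_euler('xyz',s['tool_rot'],degrees=True)
    d=R.inv().apply(np.array(p)-s['tcp_pos'])*100
    if yaw is not None: rpy=[180,0,yaw]
    w=np.zeros(3) if rpy is None else (R.inv()*Ro.from_euler('xyz',rpy,degrees=True)).as_rotvec(degrees=True)
    print('d',np.round(d,2),'w',np.round(w,2),'rows>=',int(np.ceil(max(np.linalg.norm(d)/4.17,np.linalg.norm(w)/7.16))))
def st():
    s=status.get_state(); print(round(s['t'],2),np.round(s['tcp_pos'],4),np.round(s['tool_rot'],2),'F',np.round(s['wrist_force'],1),'w',round(s['width'],3),'q',np.round(s['q'],1)); return s
E
python3 - <<'E'
from h import *
crop('top0','t1',280,170,480,300,4); crop('top0','t2',160,170,300,320,4)
E
```

```text
(no output)
```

View pics/t1.png

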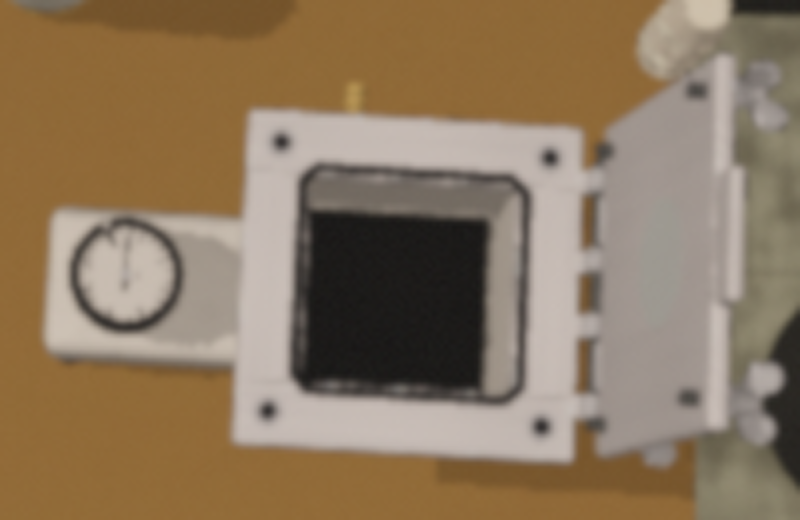

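View pics/t2.png

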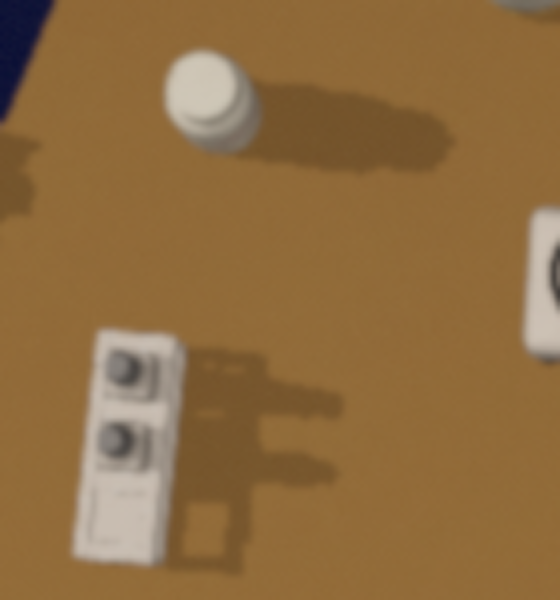

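```bash
python3 - <<'E'
from h import *
_,c=snap('top','top1')
f=lambda a,x0,y0:np.array(a)/4.+[x0,y0]
fl=onz(c,f([(250,110),(585,128),(573,462),(233,443)],280,170),.104); print(fl.round(4)); print(fl.mean(0), [np.linalg.norm(fl[i]-fl[i-1]) for i in range(4)])
e=(fl[0]+fl[3]-fl[1]-fl[2])/2; print('yaw chamber', np.degrees(np.arctan2(e[1],e[0]))-90)
print('gauge',onz(c,f([(127,273)],280,170),.082))
print('caps',onz(c,f([(124,368),(115,440)],160,170),.084))
print('stand',onz(c,f([(98,330),(182,338),(160,563),(74,556)],160,170),.036))
print('pill',onz(c,f([(202,85)],160,170),.088), 'cups',onz(c,f([(705,10)],280,170),.10))
st()
E
```

```text
[[ 0.6386  0.0049  0.104 ]
 [ 0.6296 -0.1794  0.104 ]
 [ 0.4458 -0.1687  0.104 ]
 [ 0.4555  0.0147  0.104 ]]
[ 0.54237506 -0.08215804  0.104     ] [np.float64(0.18331772376552907), np.float64(0.18453357823229286), np.float64(0.18404542650990777), np.float64(0.18362927274253757)]
yaw chamber -2.907424621984589
gauge [[0.55112887 0.07192774 0.082     ]]
caps [[0.4971554  0.33536171 0.084     ]
 [0.457776   0.33898432 0.084     ]]
stand [[0.52415287 0.35987884 0.036     ]
 [0.51977929 0.31234347 0.036     ]
 [0.39297798 0.32100193 0.036     ]
 [0.39676503 0.36900328 0.036     ]]
pill [[0.65448416 0.2965865  0.088     ]] cups [[ 0.69775814 -0.24872746  0.1       ]]
0.2 [0.2193 0.5849 0.2308] [-1.800e+02  6.000e-02  6.944e+01] F [0.3 0.7 0.8] w 1.002 q [68.4 24.3 93.4  0.  62.4 -1.1]
```

```bash
python3 -c "
from h import *
to([.49,.337,.15],yaw=86)"
```

```text
d [-13.7   34.05   8.09] w [-1.000e-02  6.000e-02 -1.656e+01] rows>= 10
```

{"op": "carry_out", "data": {"motion": [{"dx":-1.5,"dy":3.5,"dz":0.8,"wz":-2,"hand":40},{"dx":-3,"dy":7,"dz":1.6,"wz":-4,"hand":40},{"dx":-4.5,"dy":10.5,"dz":2.5,"wz":-6,"hand":40},{"dx":-6,"dy":14,"dz":3,"wz":-8,"hand":40},{"dx":-7.4,"dy":17.5,"dz":4,"wz":-9,"hand":40}]}}

```text
$.motion[0]: bad value
```

```bash
python3 -c "
from h import *
st();to([.49,.337,.15],yaw=86)"
```

```text
0.2 [0.2193 0.5849 0.2308] [-1.800e+02  6.000e-02  6.944e+01] F [0.3 0.7 0.8] w 1.002 q [68.4 24.3 93.4  0.  62.4 -1.1]
d [-13.7   34.05   8.09] w [-1.000e-02  6.000e-02 -1.656e+01] rows>= 10
```

{"op": "carry_out", "data": {"motion": [{"dx":-1.5,"dy":3.5,"dz":0.8,"wx":0,"wy":0,"wz":-2,"hand":40},{"dx":-3,"dy":7,"dz":1.6,"wx":0,"wy":0,"wz":-4,"hand":40},{"dx":-4.5,"dy":10.5,"dz":2.5,"wx":0,"wy":0,"wz":-6,"hand":40},{"dx":-6,"dy":14,"dz":3,"wx":0,"wy":0,"wz":-8,"hand":40},{"dx":-7.4,"dy":17.5,"dz":4,"wx":0,"wy":0,"wz":-9,"hand":40}]}}

```text
t: 0.62
tcp_pos: [0.3583, 0.4533, 0.1915]
tool_rot: [180.0, -0.0, 78.6]
wrist_force: [0.5, -0.5, -0.4]
width: 0.844
```

```bash
python3 -c "
from h import *
st();to([.49,.337,.15],yaw=86)"
```

```text
0.62 [0.3583 0.4533 0.1915] [ 1.7998e+02 -4.0000e-02  7.8580e+01] F [ 0.5 -0.5 -0.4] w 0.844 q [ 50.5  23.1 101.3  -0.   55.6 -28.1]
d [-8.8  15.21  4.15] w [ 0.03 -0.04 -7.42] rows>= 5
```

{"op": "carry_out", "data": {"motion": [{"dx":-2,"dy":3.4,"dz":0.9,"wx":0,"wy":0,"wz":-2,"hand":60},{"dx":-4,"dy":6.8,"dz":1.8,"wx":0,"wy":0,"wz":-4,"hand":60},{"dx":-6,"dy":10.2,"dz":2.7,"wx":0,"wy":0,"wz":-6,"hand":60},{"dx":-8,"dy":13.6,"dz":3.6,"wx":0,"wy":0,"wz":-7.4,"hand":60},{"dx":-8.8,"dy":15.2,"dz":4.1,"wx":0,"wy":0,"wz":-7.4,"hand":60}]}}

```text
t: 1.03
tcp_pos: [0.491, 0.3345, 0.1493]
tool_rot: [-180.0, 0.1, 85.8]
wrist_force: [0.1, 0.3, 0.0]
width: 0.762
```

```bash
python3 -c "
from h import *
st();s,c=snap('wrist','w1')"
```

```text
1.03 [0.491  0.3345 0.1493] [-1.7999e+02  7.0000e-02  8.5780e+01] F [0.1 0.3 0. ] w 0.762 q [ 3.310e+01  2.760e+01  1.006e+02 -1.000e-01  5.180e+01 -5.260e+01]
```

View pics/w1.png

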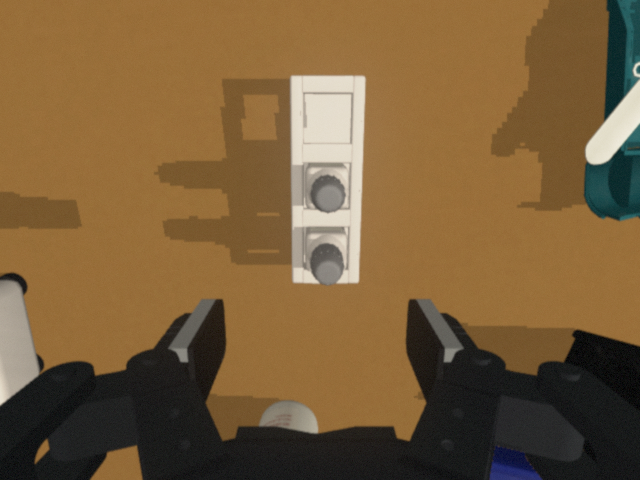

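```bash
python3 -c "
from h import *
crop('w1','w1c',280,60,380,300,3)
s,c=snap('wrist','w2')
print(onz(c,[(326,272),(327,195)],.084,s))
print(onz(c,[(292,76),(365,76),(359,283),(292,283)],.036,s))"
```

```text
[[0.49779506 0.33861372 0.084     ]
 [0.45703245 0.34190415 0.084     ]]
[[0.39439514 0.32717673 0.036     ]
 [0.39754757 0.36900909 0.036     ]
 [0.52389656 0.35959589 0.036     ]
 [0.52063805 0.31578205 0.036     ]]
```

View pics/w1c.png

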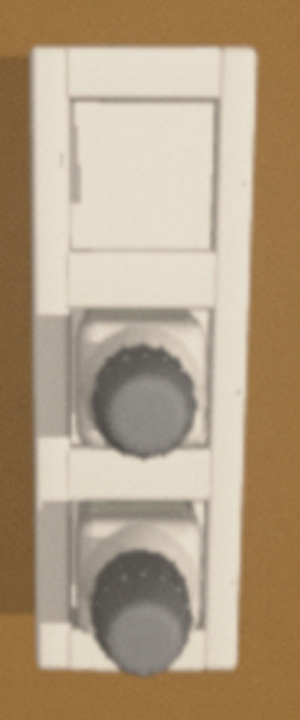

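```bash
python3 -c "
from h import *
to([.4985,.3397,.056],yaw=85.8)"
```

```text
d [0.51 0.78 9.32] w [-0.05  0.07 -0.19] rows>= 3
```

{"op": "carry_out", "data": {"motion": [{"dx":0.5,"dy":0.8,"dz":3,"wx":0,"wy":0,"wz":0,"hand":60},{"dx":0.5,"dy":0.8,"dz":6,"wx":0,"wy":0,"wz":0,"hand":60},{"dx":0.5,"dy":0.8,"dz":8.5,"wx":0,"wy":0,"wz":0,"hand":90},{"dx":0.5,"dy":0.8,"dz":9.3,"wx":0,"wy":0,"wz":0,"hand":130},{"dx":0.5,"dy":0.8,"dz":9.3,"wx":0,"wy":0,"wz":0,"hand":160}], "newtons": 25}}

```text
t: 1.55
tcp_pos: [0.4948, 0.342, 0.0553]
tool_rot: [-179.8, 0.2, 85.9]
wrist_force: [-0.2, 0.3, -0.0]
width: 0.383
```

{"op": "carry_out", "data": {"motion": [{"dx":0,"dy":0,"dz":0,"wx":0,"wy":0,"wz":0,"hand":255},{"dx":0,"dy":0,"dz":0,"wx":0,"wy":0,"wz":0,"hand":255},{"dx":0,"dy":0,"dz":0,"wx":0,"wy":0,"wz":0,"hand":255}], "newtons": 30}}

```text
t: 1.8
tcp_pos: [0.4977, 0.3431, 0.0591]
tool_rot: [179.9, -0.1, 85.9]
wrist_force: [0.2, 0.5, -0.6]
width: 0.205
```

```bash
python3 -c "
from h import *
st();s,c=snap('wrist','w3')"
```

```text
1.8 [0.4977 0.3431 0.0591] [ 1.7987e+02 -1.0000e-01  8.5860e+01] F [ 0.2  0.5 -0.6] w 0.205 q [ 33.5  35.9 101.2   0.   42.7 -52.4]
```

View pics/w3.png

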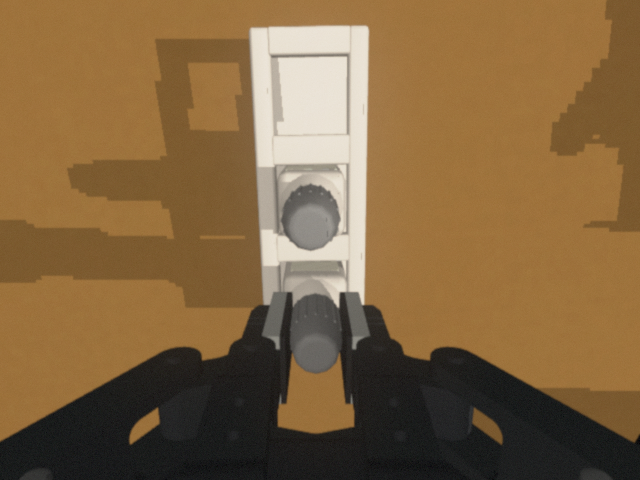

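{"op": "carry_out", "data": {"motion": [{"dx":0,"dy":0,"dz":-0.8,"wx":0,"wy":0,"wz":0,"hand":255},{"dx":0,"dy":0,"dz":-1.8,"wx":0,"wy":0,"wz":0,"hand":255},{"dx":0,"dy":0,"dz":-3,"wx":0,"wy":0,"wz":0,"hand":255},{"dx":0,"dy":0,"dz":-4.5,"wx":0,"wy":0,"wz":0,"hand":255},{"dx":0,"dy":0,"dz":-6,"wx":0,"wy":0,"wz":0,"hand":255}]}}

```text
t: 2.27
tcp_pos: [0.4972, 0.3423, 0.1193]
tool_rot: [180.0, -0.0, 85.8]
wrist_force: [0.9, 0.2, -1.4]
width: 0.201
```

```bash
python3 -c "
from h import *
st();s,c=snap('wrist','w4')"
```

```text
2.27 [0.4972 0.3423 0.1193] [ 1.7996e+02 -3.0000e-02  8.5840e+01] F [ 0.9  0.2 -1.4] w 0.201 q [ 33.4  30.7 100.2  -0.   49.  -52.4]
```

View pics/w4.png

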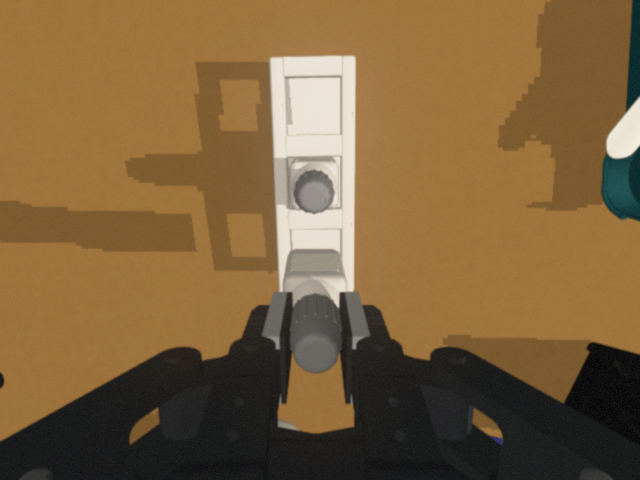

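```bash
python3 -c "
from h import *
to([.568,-.0835,.20],yaw=87)"
```

```text
d [-42.05  10.03  -7.86] w [ 0.26 -0.2  -1.16] rows>= 11
```

{"op": "carry_out", "data": {"motion": [{"dx":-1,"dy":0,"dz":-3,"wx":0,"wy":0,"wz":0,"hand":255},{"dx":-4,"dy":1,"dz":-6,"wx":0,"wy":0,"wz":0,"hand":255},{"dx":-8,"dy":2,"dz":-7.9,"wx":0,"wy":0,"wz":0,"hand":255},{"dx":-12,"dy":3,"dz":-7.9,"wx":0,"wy":0,"wz":0,"hand":255},{"dx":-16,"dy":4,"dz":-7.9,"wx":0,"wy":0,"wz":-1,"hand":255}]}}

```text
t: 2.73
tcp_pos: [0.5258, 0.183, 0.1991]
tool_rot: [179.7, -0.1, 86.9]
wrist_force: [0.7, -0.6, -0.8]
width: 0.2
```

{"op": "carry_out", "data": {"motion": [{"dx":-4,"dy":1,"dz":0,"wx":0,"wy":0,"wz":0,"hand":255},{"dx":-8,"dy":2,"dz":0,"wx":0,"wy":0,"wz":0,"hand":255},{"dx":-12,"dy":3,"dz":0,"wx":0,"wy":0,"wz":0,"hand":255},{"dx":-16,"dy":4,"dz":0,"wx":0,"wy":0,"wz":0,"hand":255},{"dx":-20,"dy":5,"dz":0,"wx":0,"wy":0,"wz":0,"hand":255}]}}

```text
t: 3.15
tcp_pos: [0.5636, -0.0207, 0.1973]
tool_rot: [179.9, -0.0, 86.8]
wrist_force: [1.2, 0.8, 0.7]
width: 0.203
```

```bash
python3 -c "
from h import *
st();to([.568,-.0835,.20],yaw=87)"
```

```text
3.15 [ 0.5636 -0.0207  0.1973] [179.91  -0.    86.84] F [1.2 0.8 0.7] w 0.203 q [ -3.3  21.6 102.8   0.   55.5 -90.2]
d [-6.25  0.78 -0.26] w [ 0.09 -0.   -0.16] rows>= 2
```

{"op": "carry_out", "data": {"motion": [{"dx":-3,"dy":0.4,"dz":0,"wx":0,"wy":0,"wz":0,"hand":255},{"dx":-6.2,"dy":0.8,"dz":0,"wx":0,"wy":0,"wz":0,"hand":255},{"dx":-6.2,"dy":0.8,"dz":0,"wx":0,"wy":0,"wz":0,"hand":255}]}}

```text
t: 3.4
tcp_pos: [0.5687, -0.086, 0.1973]
tool_rot: [179.9, 0.1, 86.6]
wrist_force: [0.5, 0.2, -0.7]
width: 0.205
```

```bash
python3 -c "
from h import *
st();s,c=snap('wrist','w5');to([.568,-.0835,.076],yaw=87)"
```

```text
3.4 [ 0.5687 -0.086   0.1973] [1.7987e+02 9.0000e-02 8.6600e+01] F [ 0.5  0.2 -0.7] w 0.205 q [-9.700e+00  2.240e+01  1.014e+02 -1.000e-01  5.600e+01 -9.630e+01]
d [ 0.02 -0.05 12.11] w [ 0.08  0.02 -0.4 ] rows>= 3
```

View pics/w5.png

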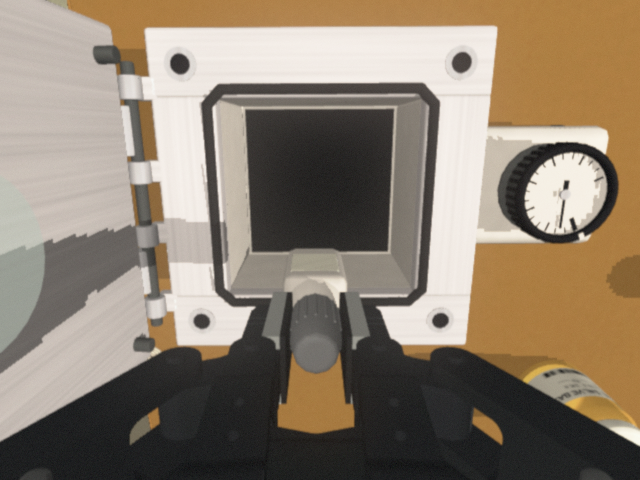

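{"op": "carry_out", "data": {"motion": [{"dx":0,"dy":0,"dz":3,"wx":0,"wy":0,"wz":0,"hand":255},{"dx":0,"dy":0,"dz":6,"wx":0,"wy":0,"wz":0,"hand":255},{"dx":0,"dy":0,"dz":9,"wx":0,"wy":0,"wz":0,"hand":255},{"dx":0,"dy":0,"dz":11,"wx":0,"wy":0,"wz":0,"hand":255},{"dx":0,"dy":0,"dz":12,"wx":0,"wy":0,"wz":0,"hand":255}]}}

```text
t: 3.87
tcp_pos: [0.5663, -0.0795, 0.0741]
tool_rot: [-179.8, -0.0, 86.9]
wrist_force: [0.3, 0.4, 0.2]
width: 0.199
```

{"op": "carry_out", "data": {"motion": [{"dx":0,"dy":0,"dz":0.2,"wx":0,"wy":0,"wz":0,"hand":255},{"dx":0,"dy":0,"dz":0.2,"wx":0,"wy":0,"wz":0,"hand":170},{"dx":0,"dy":0,"dz":0.2,"wx":0,"wy":0,"wz":0,"hand":160},{"dx":0,"dy":0,"dz":0.2,"wx":0,"wy":0,"wz":0,"hand":160}]}}

```text
t: 4.2
tcp_pos: [0.5692, -0.0809, 0.0759]
tool_rot: [179.8, 0.0, 86.9]
wrist_force: [-0.1, 0.4, 0.7]
width: 0.366
```

{"op": "carry_out", "data": {"motion": [{"dx":0,"dy":0,"dz":-1,"wx":0,"wy":0,"wz":0,"hand":150},{"dx":0,"dy":0,"dz":-3,"wx":0,"wy":0,"wz":0,"hand":150},{"dx":0,"dy":0,"dz":-7,"wx":0,"wy":0,"wz":0,"hand":120},{"dx":0,"dy":0,"dz":-11,"wx":0,"wy":0,"wz":0,"hand":60}]}}

```text
t: 4.53
tcp_pos: [0.5672, -0.0809, 0.186]
tool_rot: [-179.9, -0.0, 86.8]
wrist_force: [0.8, 0.6, -0.1]
width: 0.655
```

```bash
python3 -c "
from h import *
st();s,c=snap('wrist','w6');to([.50,.341,.13],yaw=86)"
```

```text
4.53 [ 0.5672 -0.0809  0.186 ] [-1.7991e+02 -1.0000e-02  8.6830e+01] F [ 0.8  0.6 -0.1] w 0.655 q [ -9.3  23.2 102.    0.   54.9 -96.1]
d [41.81 -9.61  6.32] w [0.68 0.07 0.84] rows>= 11
```

View pics/w6.png

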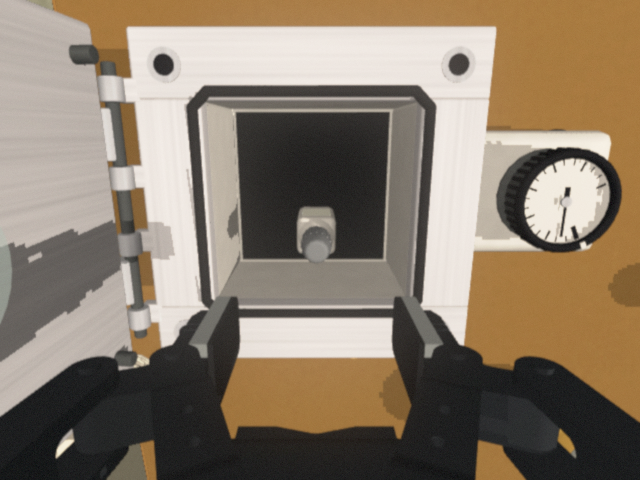

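```bash
python3 -c "
from h import *
to([.459,.343,.13],yaw=85.8)"
```

```text
d [ 41.78 -13.72   6.27] w [0.68 0.07 1.04] rows>= 11
```

{"op": "carry_out", "data": {"motion": [{"dx":3.8,"dy":-1.2,"dz":0,"wx":0,"wy":0,"wz":0,"hand":60},{"dx":7.6,"dy":-2.5,"dz":0,"wx":0,"wy":0,"wz":0,"hand":60},{"dx":11.4,"dy":-3.7,"dz":0,"wx":0,"wy":0,"wz":0,"hand":60},{"dx":15.2,"dy":-5,"dz":0,"wx":0,"wy":0,"wz":1,"hand":60},{"dx":19,"dy":-6.2,"dz":0,"wx":0,"wy":0,"wz":1,"hand":60}]}}

```text
t: 5.0
tcp_pos: [0.5162, 0.1137, 0.186]
tool_rot: [179.9, -0.0, 85.7]
wrist_force: [2.4, 0.5, -0.2]
width: 0.763
```

{"op": "carry_out", "data": {"motion": [{"dx":3.8,"dy":-1.2,"dz":1,"wx":0,"wy":0,"wz":0,"hand":60},{"dx":7.6,"dy":-2.5,"dz":2,"wx":0,"wy":0,"wz":0,"hand":60},{"dx":11.4,"dy":-3.7,"dz":3,"wx":0,"wy":0,"wz":0,"hand":60},{"dx":15.2,"dy":-5,"dz":4,"wx":0,"wy":0,"wz":0,"hand":60},{"dx":19,"dy":-6.2,"dz":5,"wx":0,"wy":0,"wz":0,"hand":60}]}}

```text
t: 5.42
tcp_pos: [0.4682, 0.3083, 0.1355]
tool_rot: [179.9, -0.1, 85.8]
wrist_force: [1.6, 0.1, 0.1]
width: 0.762
```

```bash
python3 -c "
from h import *
st();s,c=snap('wrist','w7');to([.459,.343,.056],yaw=85.8)"
```

```text
5.42 [0.4682 0.3083 0.1355] [ 1.7988e+02 -8.0000e-02  8.5840e+01] F [1.6 0.1 0.1] w 0.762 q [ 32.1  26.3 105.4  -0.   48.1 -53.7]
d [ 2.82 -0.96  7.82] w [ 0.05 -0.2   0.18] rows>= 3
```

View pics/w7.png

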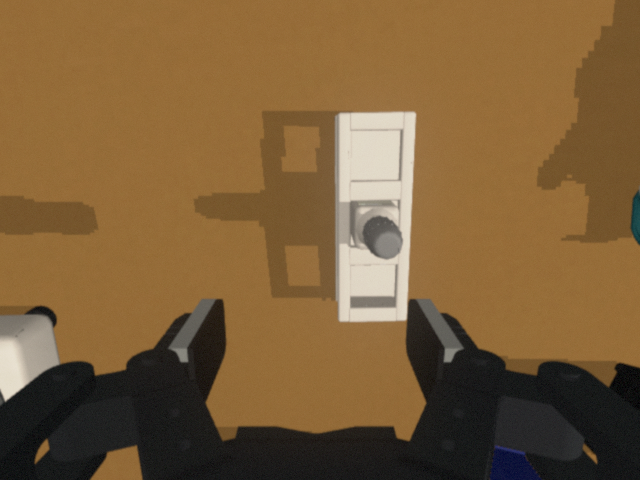

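{"op": "carry_out", "data": {"motion": [{"dx":2.8,"dy":-1,"dz":0,"wx":0,"wy":0,"wz":0,"hand":60},{"dx":2.8,"dy":-1,"dz":0,"wx":0,"wy":0,"wz":0,"hand":60},{"dx":2.8,"dy":-1,"dz":0,"wx":0,"wy":0,"wz":0,"hand":60}]}}

```text
t: 5.72
tcp_pos: [0.4605, 0.3363, 0.1354]
tool_rot: [179.9, -0.1, 86.0]
wrist_force: [0.5, -0.2, 0.3]
width: 0.761
```

```bash
python3 -c "
from h import *
st();s,c=snap('wrist','w8');crop('w8','w8c',240,100,440,340,3)
to([.459,.343,.056],yaw=85.8)"
```

```text
5.72 [0.4605 0.3363 0.1354] [ 1.7991e+02 -7.0000e-02  8.5990e+01] F [ 0.5 -0.2  0.3] w 0.761 q [ 34.9  27.  104.2  -0.   48.7 -51. ]
d [ 0.76 -0.23  7.93] w [ 0.07 -0.04  0.11] rows>= 2
```

View pics/w8c.png

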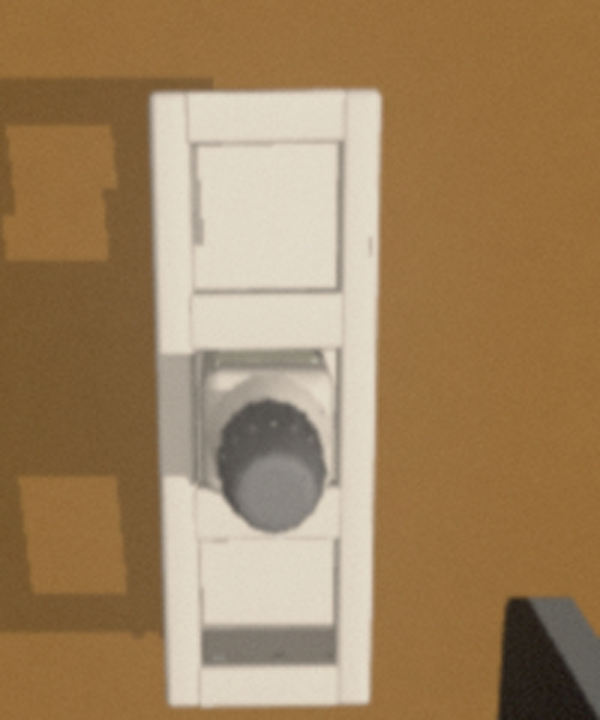

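```bash
python3 -c "
from h import *
s,c=snap('wrist','w9');print(onz(c,[(331.7,264)],.084,s))"
```

```text
[[0.45781436 0.34332292 0.084     ]]
```

{"op": "carry_out", "data": {"motion": [{"dx":0.8,"dy":-0.2,"dz":2.5,"wx":0,"wy":0,"wz":0,"hand":60},{"dx":0.8,"dy":-0.2,"dz":5.5,"wx":0,"wy":0,"wz":0,"hand":60},{"dx":0.8,"dy":-0.2,"dz":7.5,"wx":0,"wy":0,"wz":0,"hand":90},{"dx":0.8,"dy":-0.2,"dz":7.9,"wx":0,"wy":0,"wz":0,"hand":130},{"dx":0.8,"dy":-0.2,"dz":7.9,"wx":0,"wy":0,"wz":0,"hand":170}]}}

```text
t: 6.23
tcp_pos: [0.4588, 0.3414, 0.0545]
tool_rot: [-179.9, 0.1, 85.8]
wrist_force: [-0.0, 0.0, -0.0]
width: 0.375
```

{"op": "carry_out", "data": {"motion": [{"dx":0,"dy":0,"dz":0,"wx":0,"wy":0,"wz":0,"hand":255},{"dx":0,"dy":0,"dz":0,"wx":0,"wy":0,"wz":0,"hand":255},{"dx":0,"dy":0,"dz":0,"wx":0,"wy":0,"wz":0,"hand":255},{"dx":0,"dy":0,"dz":-0.5,"wx":0,"wy":0,"wz":0,"hand":255},{"dx":0,"dy":0,"dz":-1.2,"wx":0,"wy":0,"wz":0,"hand":255}]}}

```text
t: 6.65
tcp_pos: [0.4591, 0.3429, 0.0681]
tool_rot: [180.0, -0.0, 85.8]
wrist_force: [0.7, -0.3, -0.0]
width: 0.208
```

{"op": "carry_out", "data": {"motion": [{"dx":0,"dy":0,"dz":-1,"wx":0,"wy":0,"wz":0,"hand":255},{"dx":0,"dy":0,"dz":-2,"wx":0,"wy":0,"wz":0,"hand":255},{"dx":0,"dy":0,"dz":-3.5,"wx":0,"wy":0,"wz":0,"hand":255},{"dx":0,"dy":0,"dz":-5,"wx":0,"wy":0,"wz":0,"hand":255}]}}

```text
t: 6.98
tcp_pos: [0.4591, 0.343, 0.1188]
tool_rot: [180.0, -0.0, 85.9]
wrist_force: [-0.1, -0.4, 0.0]
width: 0.204
```

```bash
python3 -c "
from h import *
st();s,c=snap('wrist','w10');to([.517,-.081,.20],yaw=87)"
```

```text
6.98 [0.4591 0.343  0.1188] [ 1.7998e+02 -1.0000e-02  8.5850e+01] F [-0.1 -0.4  0. ] w 0.204 q [ 35.6  28.7 104.2  -0.   47.1 -50.3]
d [-41.97   8.72  -7.92] w [ 0.22 -0.18 -1.15] rows>= 11
```

View pics/w10.png

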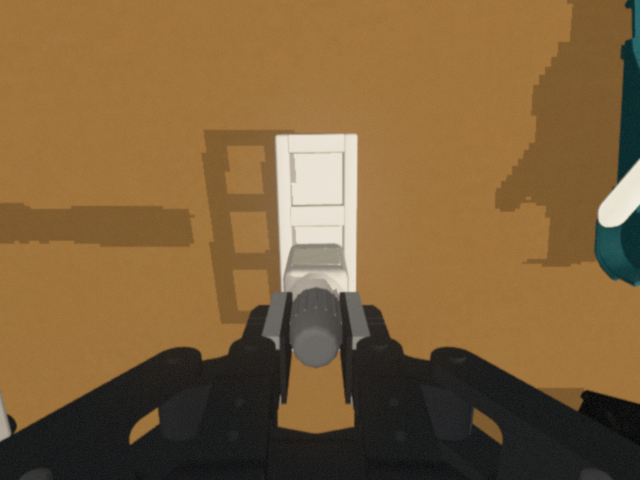

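Second bottle is out of the stand, which has not moved. Carry it over.

{"op": "carry_out", "data": {"motion": [{"dx":-1,"dy":0,"dz":-3,"wx":0,"wy":0,"wz":0,"hand":255},{"dx":-4,"dy":0.9,"dz":-6,"wx":0,"wy":0,"wz":0,"hand":255},{"dx":-8,"dy":1.7,"dz":-7.9,"wx":0,"wy":0,"wz":0,"hand":255},{"dx":-12,"dy":2.5,"dz":-7.9,"wx":0,"wy":0,"wz":0,"hand":255},{"dx":-16,"dy":3.3,"dz":-7.9,"wx":0,"wy":0,"wz":-1,"hand":255}]}}

```text
t: 7.45
tcp_pos: [0.4812, 0.183, 0.1988]
tool_rot: [179.7, -0.1, 86.9]
wrist_force: [0.6, 0.2, -0.8]
width: 0.201
```

{"op": "carry_out", "data": {"motion": [{"dx":-4,"dy":0.8,"dz":0,"wx":0,"wy":0,"wz":0,"hand":255},{"dx":-8,"dy":1.7,"dz":0,"wx":0,"wy":0,"wz":0,"hand":255},{"dx":-12,"dy":2.5,"dz":0,"wx":0,"wy":0,"wz":0,"hand":255},{"dx":-16,"dy":3.4,"dz":0,"wx":0,"wy":0,"wz":0,"hand":255},{"dx":-20,"dy":4.2,"dz":0,"wx":0,"wy":0,"wz":0,"hand":255}]}}

```text
t: 7.87
tcp_pos: [0.5112, -0.0203, 0.1972]
tool_rot: [179.9, -0.0, 86.8]
wrist_force: [0.9, 2.0, -0.9]
width: 0.202
```

```bash
python3 -c "
from h import *
st();to([.517,-.081,.20],yaw=87)"
```

```text
7.87 [ 0.5112 -0.0203  0.1972] [179.91  -0.    86.85] F [ 0.9  2.  -0.9] w 0.202 q [ -3.6  17.4 109.3   0.   53.3 -90.5]
d [-6.03  0.91 -0.28] w [ 0.09 -0.   -0.15] rows>= 2
```

{"op": "carry_out", "data": {"motion": [{"dx":-3,"dy":0.4,"dz":0,"wx":0,"wy":0,"wz":0,"hand":255},{"dx":-6,"dy":0.7,"dz":0,"wx":0,"wy":0,"wz":0,"hand":255},{"dx":-6,"dy":0.7,"dz":0,"wx":0,"wy":0,"wz":0,"hand":255}]}}

```text
t: 8.12
tcp_pos: [0.5153, -0.083, 0.1972]
tool_rot: [179.9, 0.1, 86.6]
wrist_force: [-0.3, 0.1, -0.5]
width: 0.201
```

```bash
python3 -c "
from h import *
st();s,c=snap('wrist','w11');to([.517,-.081,.076],yaw=87)"
```

```text
8.12 [ 0.5153 -0.083   0.1972] [1.7988e+02 8.0000e-02 8.6640e+01] F [-0.3  0.1 -0.5] w 0.201 q [-1.04e+01  1.82e+01  1.08e+02 -1.00e-01  5.36e+01 -9.70e+01]
d [ 0.02  0.19 12.1 ] w [ 0.07  0.02 -0.38] rows>= 3
```

View pics/w11.png

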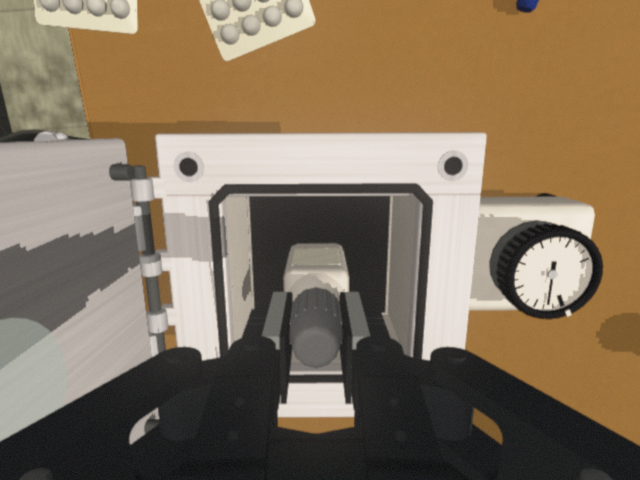

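{"op": "carry_out", "data": {"motion": [{"dx":0,"dy":0,"dz":3,"wx":0,"wy":0,"wz":0,"hand":255},{"dx":0,"dy":0,"dz":6,"wx":0,"wy":0,"wz":0,"hand":255},{"dx":0,"dy":0,"dz":9,"wx":0,"wy":0,"wz":0,"hand":255},{"dx":0,"dy":0,"dz":11,"wx":0,"wy":0,"wz":0,"hand":255},{"dx":0,"dy":0,"dz":12,"wx":0,"wy":0,"wz":0,"hand":255}]}}

```text
t: 8.58
tcp_pos: [0.5131, -0.0774, 0.0742]
tool_rot: [-179.8, -0.0, 86.9]
wrist_force: [-0.0, 0.6, -0.4]
width: 0.206
```

{"op": "carry_out", "data": {"motion": [{"dx":0,"dy":0,"dz":0.2,"wx":0,"wy":0,"wz":0,"hand":255},{"dx":0,"dy":0,"dz":0.2,"wx":0,"wy":0,"wz":0,"hand":170},{"dx":0,"dy":0,"dz":0.2,"wx":0,"wy":0,"wz":0,"hand":160},{"dx":0,"dy":0,"dz":0.2,"wx":0,"wy":0,"wz":0,"hand":160}]}}

```text
t: 8.92
tcp_pos: [0.5158, -0.0786, 0.0758]
tool_rot: [179.8, 0.0, 86.9]
wrist_force: [0.3, -0.1, -0.2]
width: 0.371
```

{"op": "carry_out", "data": {"motion": [{"dx":0,"dy":0,"dz":-1,"wx":0,"wy":0,"wz":0,"hand":150},{"dx":0,"dy":0,"dz":-3,"wx":0,"wy":0,"wz":0,"hand":150},{"dx":0,"dy":0,"dz":-7,"wx":0,"wy":0,"wz":0,"hand":120},{"dx":0,"dy":0,"dz":-11,"wx":0,"wy":0,"wz":0,"hand":60}]}}

```text
t: 9.25
tcp_pos: [0.5138, -0.0785, 0.186]
tool_rot: [-179.9, -0.0, 86.8]
wrist_force: [1.0, -0.3, 0.7]
width: 0.66
```

```bash
python3 -c "
from h import *
st();s,c=snap('wrist','w12');crop('w12','w12g',470,170,640,340,4);to([.551,.072,.18],yaw=87)"
```

```text
9.25 [ 0.5138 -0.0785  0.186 ] [-1.799e+02 -1.000e-02  8.684e+01] F [ 1.  -0.3  0.7] w 0.66 q [-10.   19.  108.6   0.   52.4 -96.8]
d [15.29  2.38  1.44] w [ 0.64  0.08 -0.16] rows>= 4
```

View pics/w12.png

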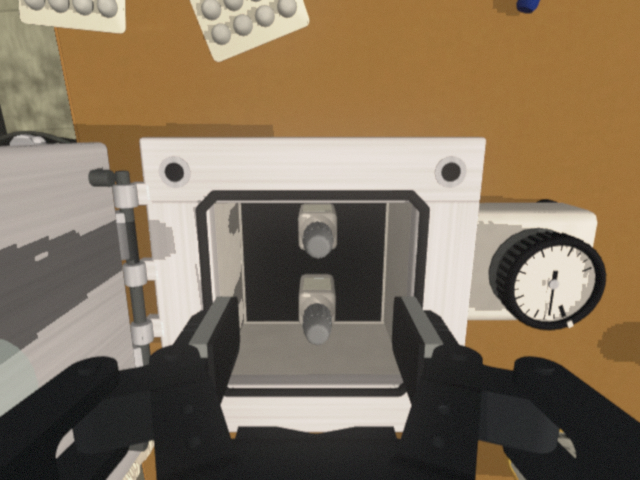

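View pics/w12g.png

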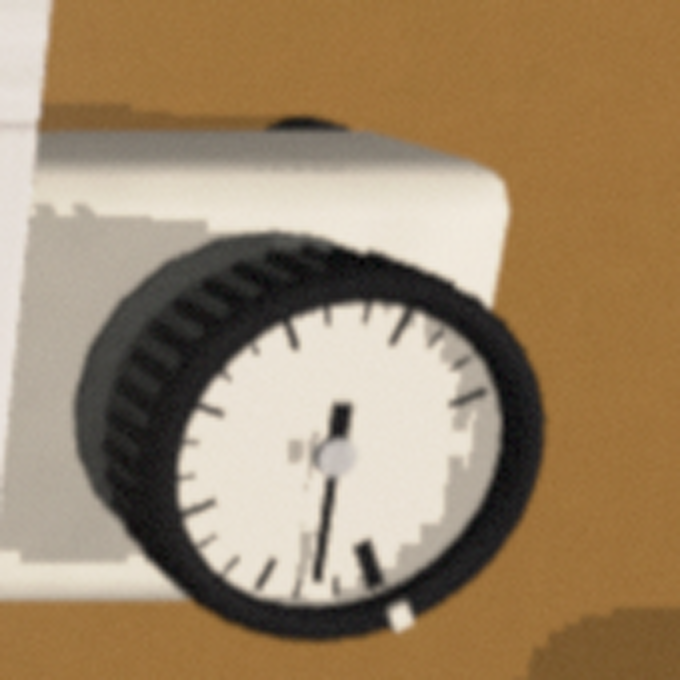

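```bash
python3 -c "
from h import *
to([.551,.072,.17],yaw=55)"
```

```text
d [15.29  2.37  2.44] w [ 0.65 -0.1  31.84] rows>= 5
```

{"op": "carry_out", "data": {"motion": [{"dx":3,"dy":0.5,"dz":0,"wx":0,"wy":0,"wz":6.5,"hand":20},{"dx":6,"dy":1,"dz":0,"wx":0,"wy":0,"wz":13,"hand":0},{"dx":9,"dy":1.5,"dz":0,"wx":0,"wy":0,"wz":20,"hand":0},{"dx":12,"dy":2,"dz":1,"wx":0,"wy":0,"wz":26,"hand":0},{"dx":15.3,"dy":2.4,"dz":2,"wx":0,"wy":0,"wz":32,"hand":0}]}}

```text
t: 9.72
tcp_pos: [0.5485, 0.074, 0.1666]
tool_rot: [179.8, -0.2, 54.5]
wrist_force: [0.6, 0.0, 0.3]
width: 1.001
```

{"op": "carry_out", "data": {"motion": [{"dx":0,"dy":0,"dz":0,"wx":0,"wy":0,"wz":0,"hand":0},{"dx":0,"dy":0,"dz":0,"wx":0,"wy":0,"wz":0,"hand":0}]}}

```text
t: 9.88
tcp_pos: [0.5472, 0.0743, 0.1652]
tool_rot: [180.0, -0.0, 55.1]
wrist_force: [-0.8, -1.0, 0.6]
width: 1.001
```

```bash
python3 -c "
from h import *
st();s,c=snap('wrist','w13');crop('w13','w13g',220,170,420,370,4);to([.551,.072,.18],yaw=87)"
```

```text
9.88 [0.5472 0.0743 0.1652] [ 1.7996e+02 -3.0000e-02  5.5050e+01] F [-0.8 -1.   0.6] w 1.001 q [  6.5  23.2 105.5  -0.   51.2 -48.5]
d [ 0.12  0.38 -1.47] w [ 6.000e-02 -1.000e-02 -3.199e+01] rows>= 5
```

View pics/w13.png

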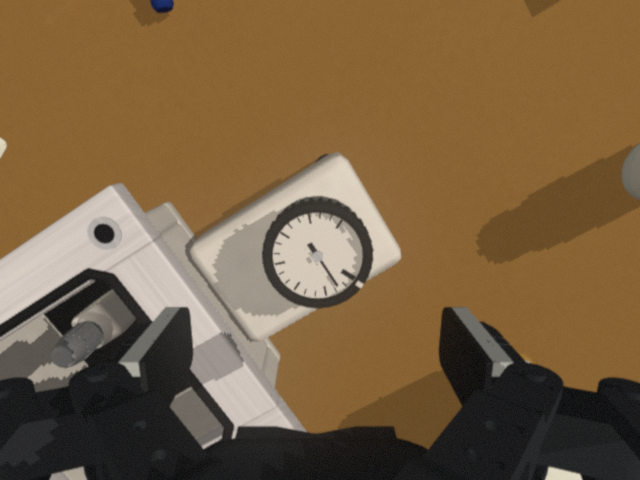

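View pics/w13g.png

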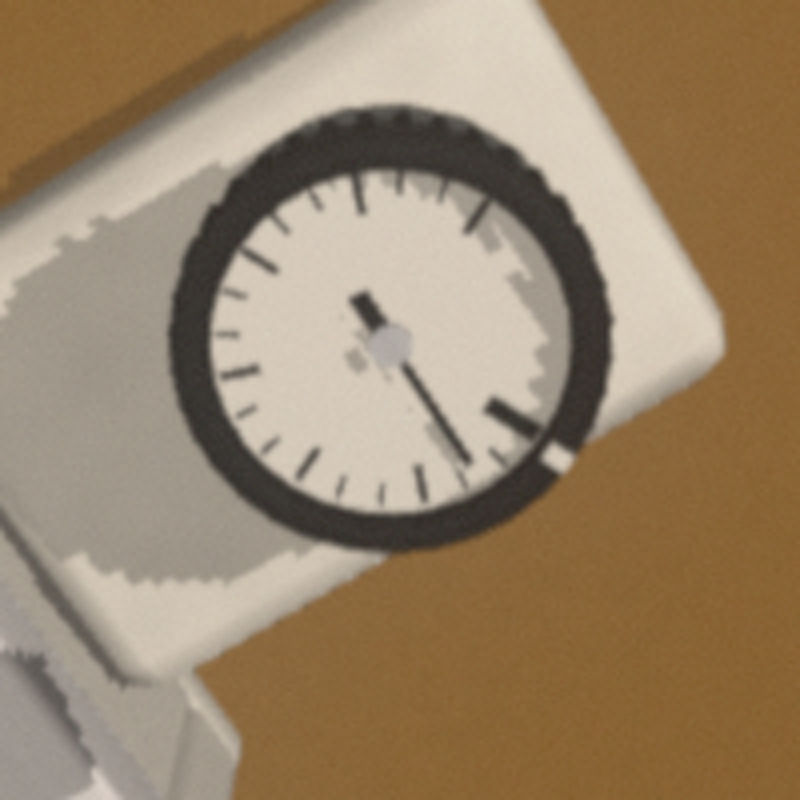

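```bash
cat > g.py <<'E'
from h import *
def ang(c,s,x0,y0,k,hub,tip,zs,z=.08):
    f=lambda p:np.array(p)/k+[x0,y0]
    H,T,*Z=[onz(c,f(p),z,s)[0,:2] for p in [hub,tip]+zs]
    a=lambda P:np.degrees(np.arctan2(*(P-H)[::-1]))
    print('hub',H,'r',np.linalg.norm(T-H),[np.linalg.norm(q-H) for q in Z],'pointer',a(T),'zero',[a(q) for q in Z],'diff',[a(T)-a(q) for q in Z])
E
python3 -c "
from g import *
s,c=snap('wrist','w14')
ang(c,s,220,170,4,(389,345),(468,461),[(512,420),(535,437),(558,458)])
to([.551,.0725,.056],yaw=55)"
```

```text
hub [0.55028272 0.0720522 ] r 0.02124274738603979 [np.float64(0.021251669804572253), np.float64(0.025546670209015635), np.float64(0.030239108678309746)] pointer -1.8329948289895557 zero [np.float64(22.53857070360869), np.float64(21.679580730205323), np.float64(20.102271728944302)] diff [np.float64(-24.371565532598247), np.float64(-23.51257555919488), np.float64(-21.935266557933858)]
d [ 0.21  0.3  10.93] w [ 0.06 -0.03 -0.06] rows>= 3
```

```bash
python3 -c "
from g import *
to([.5503,.0721,.055],yaw=55)"
```

```text
d [ 0.13  0.27 11.03] w [ 0.06 -0.03 -0.06] rows>= 3
```

{"op": "carry_out", "data": {"motion": [{"dx":0.1,"dy":0.3,"dz":3,"wx":0,"wy":0,"wz":0,"hand":0},{"dx":0.1,"dy":0.3,"dz":6,"wx":0,"wy":0,"wz":0,"hand":0},{"dx":0.1,"dy":0.3,"dz":8.5,"wx":0,"wy":0,"wz":0,"hand":0},{"dx":0.1,"dy":0.3,"dz":10.5,"wx":0,"wy":0,"wz":0,"hand":0},{"dx":0.1,"dy":0.3,"dz":11,"wx":0,"wy":0,"wz":0,"hand":0}]}}

```text
t: 10.4
tcp_pos: [0.5484, 0.0703, 0.0522]
tool_rot: [-179.8, 0.2, 54.8]
wrist_force: [-1.1, -0.2, -0.5]
width: 1.0
```

{"op": "carry_out", "data": {"motion": [{"dx":0,"dy":0,"dz":0,"wx":0,"wy":0,"wz":0,"hand":255},{"dx":0,"dy":0,"dz":0,"wx":0,"wy":0,"wz":0,"hand":255},{"dx":0,"dy":0,"dz":0,"wx":0,"wy":0,"wz":0,"hand":255}]}}

```text
t: 10.65
tcp_pos: [0.5521, 0.0722, 0.0562]
tool_rot: [179.8, -0.2, 54.8]
wrist_force: [2.6, 4.5, -4.4]
width: 0.737
```

```bash
python3 -c "
from g import *
st();s,c=snap('wrist','w15')"
```

```text
10.65 [0.5521 0.0722 0.0562] [179.84  -0.2   54.79] F [ 2.6  4.5 -4.4] w 0.737 q [ 6.200e+00  3.340e+01  1.075e+02  1.000e-01  3.880e+01 -4.860e+01]
```

View pics/w15.png

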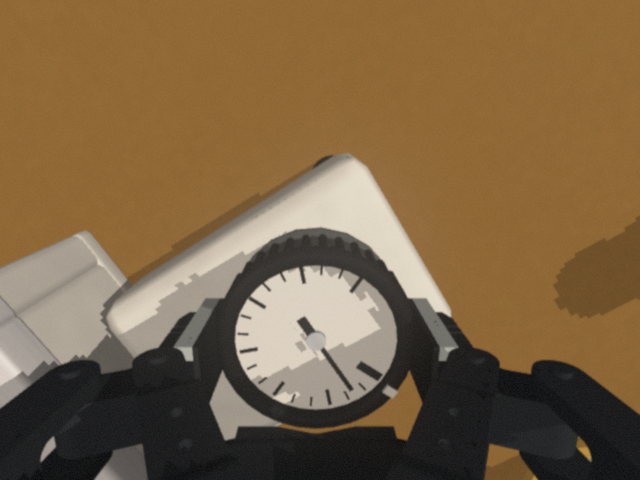

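Gripped. Turn clockwise about 23°.

{"op": "carry_out", "data": {"motion": [{"dx":0,"dy":0,"dz":0,"wx":0,"wy":0,"wz":6,"hand":255},{"dx":0,"dy":0,"dz":0,"wx":0,"wy":0,"wz":12,"hand":255},{"dx":0,"dy":0,"dz":0,"wx":0,"wy":0,"wz":18,"hand":255},{"dx":0,"dy":0,"dz":0,"wx":0,"wy":0,"wz":23,"hand":255},{"dx":0,"dy":0,"dz":0,"wx":0,"wy":0,"wz":23,"hand":255}], "newtons": 35}}

```text
t: 11.12
tcp_pos: [0.5517, 0.0719, 0.0561]
tool_rot: [179.9, -0.2, 31.7]
wrist_force: [1.4, -0.8, 3.3]
width: 0.733
```

```bash
python3 -c "
from g import *
st();s,c=snap('wrist','w16');crop('w16','w16g',215,220,415,440,4)"
```

```text
11.12 [0.5517 0.0719 0.0561] [179.9   -0.18  31.67] F [ 1.4 -0.8  3.3] w 0.733 q [  6.2  33.4 107.6  -0.   38.8 -25.5]
```

View pics/w16g.png

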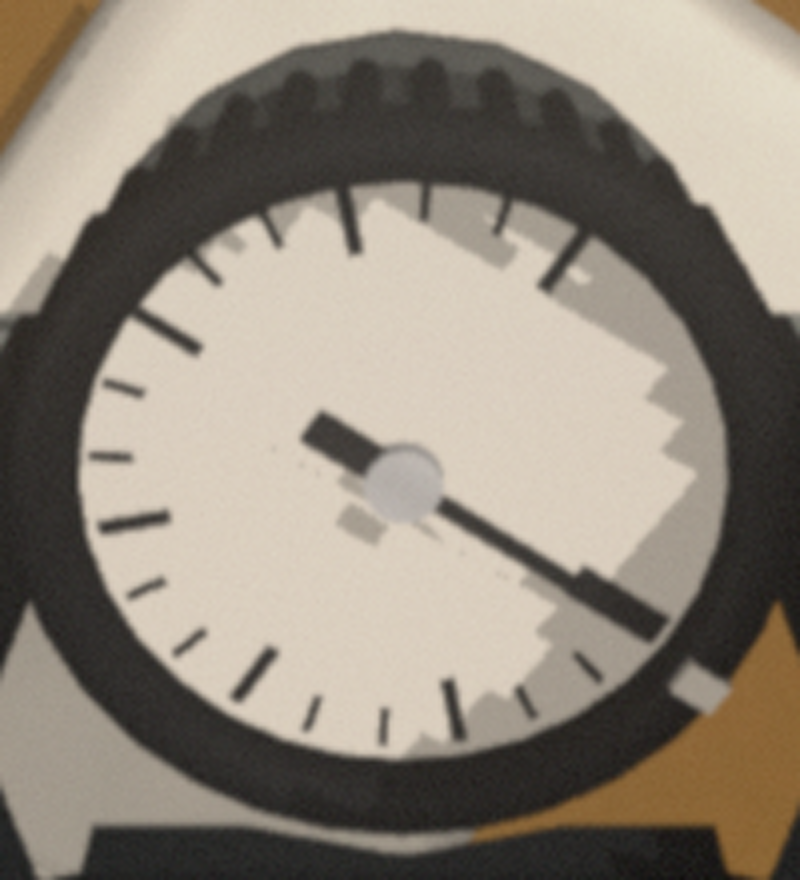

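{"op": "carry_out", "data": {"motion": [{"dx":0,"dy":0,"dz":0,"wx":0,"wy":0,"wz":0,"hand":0},{"dx":0,"dy":0,"dz":0,"wx":0,"wy":0,"wz":0,"hand":0},{"dx":0,"dy":0,"dz":0,"wx":0,"wy":0,"wz":0,"hand":0},{"dx":0,"dy":0,"dz":-1,"wx":0,"wy":0,"wz":0,"hand":0}]}}

```text
t: 11.5
tcp_pos: [0.5485, 0.0717, 0.0631]
tool_rot: [-179.9, 0.2, 31.9]
wrist_force: [0.2, -0.2, -0.1]
width: 1.002
```

{"op": "carry_out", "data": {"motion": [{"dx":0,"dy":0,"dz":-3,"wx":0,"wy":0,"wz":0,"hand":0},{"dx":0,"dy":0,"dz":-7,"wx":0,"wy":0,"wz":0,"hand":0},{"dx":0,"dy":0,"dz":-11,"wx":0,"wy":0,"wz":0,"hand":0},{"dx":0,"dy":0,"dz":-14,"wx":0,"wy":0,"wz":0,"hand":0},{"dx":0,"dy":0,"dz":-14,"wx":0,"wy":0,"wz":0,"hand":0}]}}

```text
t: 11.92
tcp_pos: [0.5537, 0.0723, 0.2115]
tool_rot: [179.7, -0.6, 31.9]
wrist_force: [1.4, -0.0, 0.2]
width: 0.999
```

```bash
python3 -c "
from g import *
st();s,c=snap('wrist','w17');crop('w17','w17g',230,150,400,320,4);s,c=snap('scene','s1')"
```

```text
11.92 [0.5537 0.0723 0.2115] [179.72  -0.57  31.88] F [ 1.4 -0.   0.2] w 0.999 q [  6.2  19.8 103.3  -0.   56.3 -25.7]
```

View pics/w17g.png

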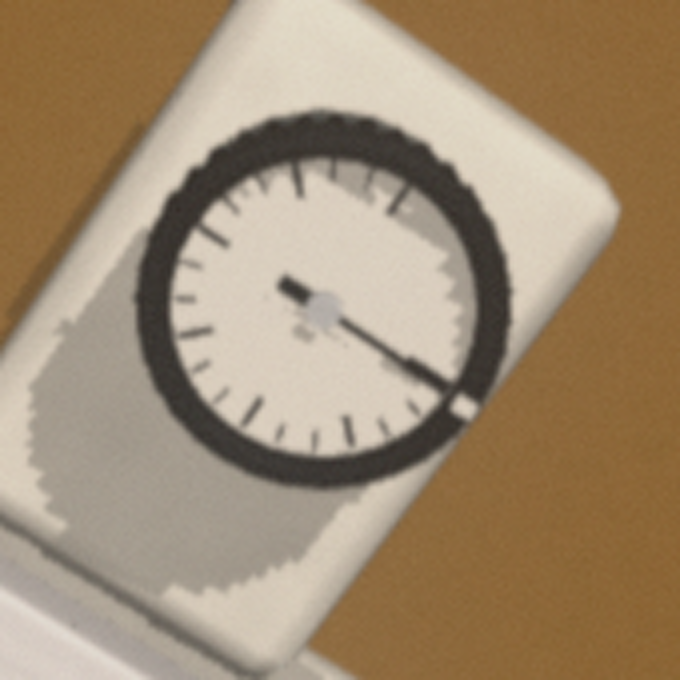

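View pics/s1.png

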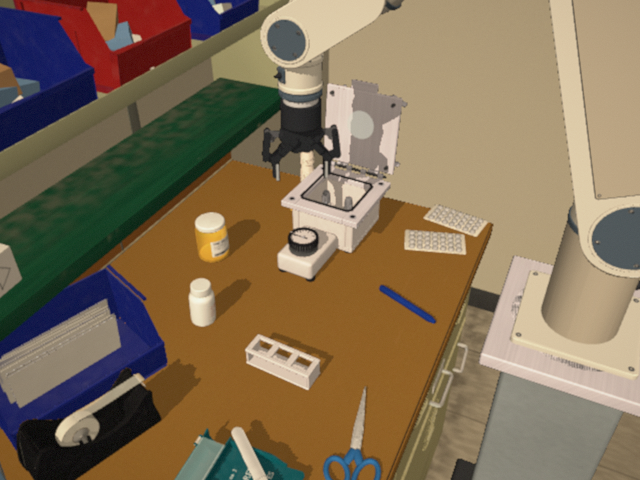

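```bash
cat >> h.py <<'E'
C0=np.array([.5424,-.0822,.104]); CY=-2.9
def ch(p): return Ro.from_euler('z',CY,degrees=True).apply(p)+C0
def cov(x,r,h,th): return ch([x,-.1+r*np.cos(th)-h*np.sin(th), .003+r*np.sin(th)+h*np.cos(th)])
E
python3 -c "
from h import *
s,c=snap('scene','s2'); crop('s2','s2c',300,70,420,220,4)
s,ct=snap('top','t3'); crop('t3','t3c',400,160,500,300,4)
for th in (1.5,1.6,1.7,1.8,1.95):
  print(th,[proj(c,cov(x,r,.005,th)).round(0).tolist() for x,r in((0,.2),(-.09,.19),(.09,.19))],[proj(ct,cov(x,r,0,th)).round(0).tolist() for x,r in((0,.2),(-.09,.19),(.09,.19))])
st()"
```

```text
1.5 [[[358.0, 91.0]], [[397.0, 104.0]], [[321.0, 88.0]]] [[[442.0, 228.0]], [[440.0, 276.0]], [[442.0, 182.0]]]
1.6 [[[362.0, 88.0]], [[400.0, 100.0]], [[325.0, 85.0]]] [[[453.0, 228.0]], [[450.0, 277.0]], [[452.0, 182.0]]]
1.7 [[[366.0, 86.0]], [[404.0, 98.0]], [[329.0, 83.0]]] [[[463.0, 229.0]], [[460.0, 278.0]], [[462.0, 183.0]]]
1.8 [[[369.0, 84.0]], [[407.0, 97.0]], [[333.0, 82.0]]] [[[473.0, 230.0]], [[470.0, 278.0]], [[471.0, 184.0]]]
1.95 [[[374.0, 84.0]], [[411.0, 96.0]], [[338.0, 81.0]]] [[[487.0, 231.0]], [[483.0, 279.0]], [[484.0, 186.0]]]
12.12 [0.5492 0.0718 0.2036] [-1.7996e+02  9.0000e-02  3.1860e+01] F [-0.3 -0.2 -0.4] w 1.004 q [  6.2  20.4 103.7  -0.   56.  -25.6]
```

View pics/s2c.png

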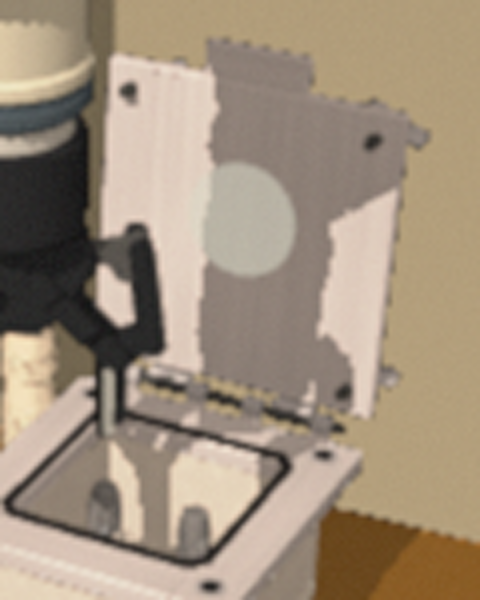

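View pics/t3c.png

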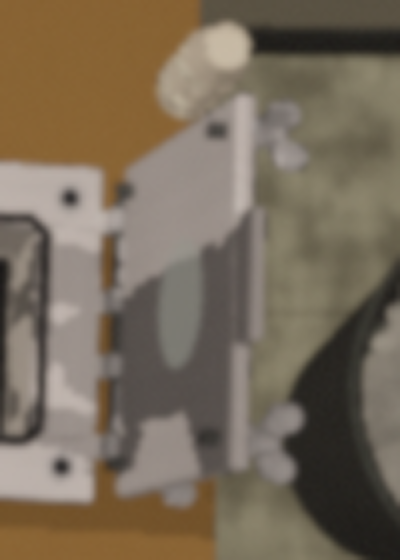

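```bash
python3 -c "
from h import *
to([.545,0.0,.37],yaw=-3); print(ch([0,-.19,0]))"
```

```text
d [ -4.17   5.87 -16.64] w [-1.000e-02  1.000e-01  3.486e+01] rows>= 5
[ 0.53278734 -0.27195668  0.104     ]
```

{"op": "carry_out", "data": {"motion": [{"dx":-0.5,"dy":1,"dz":-3.5,"wx":0,"wy":0,"wz":7,"hand":255},{"dx":-1.5,"dy":2,"dz":-7,"wx":0,"wy":0,"wz":14,"hand":255},{"dx":-2.5,"dy":3.5,"dz":-10.5,"wx":0,"wy":0,"wz":21,"hand":255},{"dx":-3.5,"dy":5,"dz":-14,"wx":0,"wy":0,"wz":28,"hand":255},{"dx":-4.2,"dy":5.9,"dz":-16.6,"wx":0,"wy":0,"wz":35,"hand":255}]}}

```text
t: 12.53
tcp_pos: [0.5454, -0.0016, 0.3714]
tool_rot: [180.0, 0.1, -3.5]
wrist_force: [1.6, -0.9, -0.0]
width: 0.299
```

```bash
python3 -c "
from h import *
st();to([.533,-.275,.37],yaw=-3)"
```

```text
12.53 [ 0.5454 -0.0016  0.3714] [ 1.7997e+02  6.0000e-02 -3.5100e+00] F [ 1.6 -0.9 -0. ] w 0.299 q [-1.4  9.7 94.6 -0.  75.7  2.1]
d [ 0.44 27.36  0.15] w [ 0.03  0.06 -0.51] rows>= 7
```

{"op": "carry_out", "data": {"motion": [{"dx":0,"dy":4,"dz":0,"wx":0,"wy":0,"wz":0,"hand":255},{"dx":0,"dy":8,"dz":0,"wx":0,"wy":0,"wz":0,"hand":255},{"dx":0,"dy":12,"dz":0,"wx":0,"wy":0,"wz":0,"hand":255},{"dx":0.2,"dy":16,"dz":0,"wx":0,"wy":0,"wz":0,"hand":255},{"dx":0.4,"dy":20,"dz":0,"wx":0,"wy":0,"wz":0,"hand":255}]}}

```text
t: 12.95
tcp_pos: [0.5375, -0.2018, 0.3683]
tool_rot: [-179.9, 0.2, -3.1]
wrist_force: [0.6, -0.2, -0.1]
width: 0.001
```

{"op": "carry_out", "data": {"motion": [{"dx":0,"dy":4,"dz":0,"wx":0,"wy":0,"wz":0,"hand":255},{"dx":0,"dy":7.7,"dz":0,"wx":0,"wy":0,"wz":0,"hand":255},{"dx":0,"dy":7.7,"dz":2,"wx":0,"wy":0,"wz":0,"hand":255},{"dx":0,"dy":7.7,"dz":5,"wx":0,"wy":0,"wz":0,"hand":255}]}}

```text
t: 13.28
tcp_pos: [0.5347, -0.2801, 0.3202]
tool_rot: [179.9, -0.1, -3.3]
wrist_force: [0.1, 0.6, -0.7]
width: 0.001
```

```bash
python3 -c "
from h import *
st();snap('wrist','w18');snap('scene','s3');to([.533,-.275,.27],yaw=-3)"
```

```text
13.28 [ 0.5347 -0.2801  0.3202] [ 1.7994e+02 -1.2000e-01 -3.3500e+00] F [ 0.1  0.6 -0.7] w 0.001 q [-28.8  17.4  91.3  -0.   71.2 -25.4]
d [ 0.24 -0.11  4.36] w [-0.31  0.64 -0.22] rows>= 2
```

View pics/w18.png

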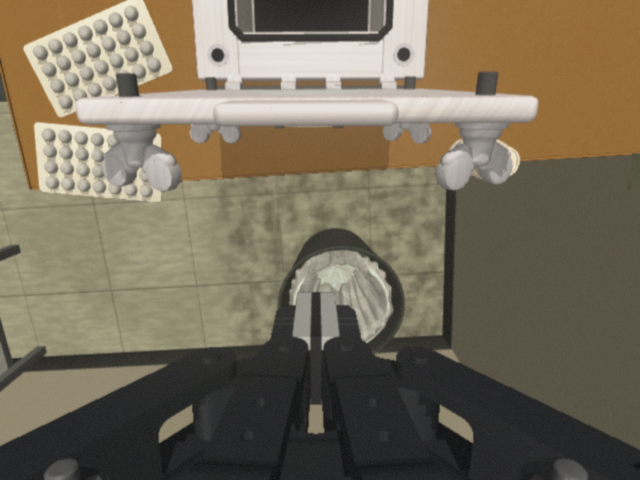

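View pics/s3.png

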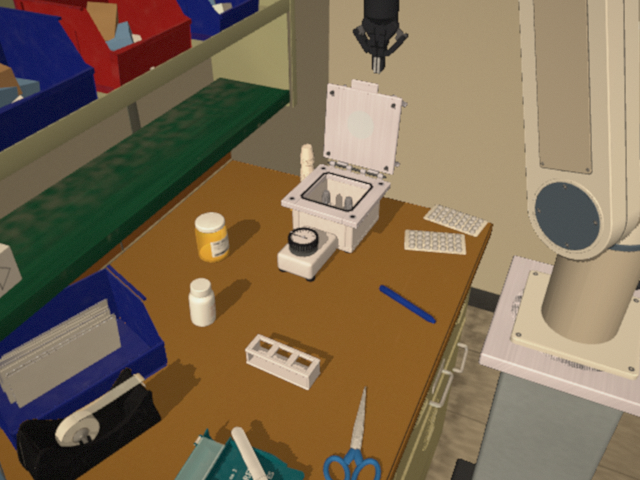

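{"op": "carry_out", "data": {"motion": [{"dx":0,"dy":0,"dz":3,"wx":0,"wy":0,"wz":0,"hand":255},{"dx":0,"dy":0,"dz":5,"wx":0,"wy":0,"wz":0,"hand":255},{"dx":0,"dy":-2,"dz":5,"wx":0,"wy":0,"wz":0,"hand":255},{"dx":0,"dy":-4,"dz":5,"wx":0,"wy":0,"wz":0,"hand":255}]}}

```text
t: 13.72
tcp_pos: [0.5356, -0.2365, 0.2686]
tool_rot: [-179.9, 0.3, -3.2]
wrist_force: [0.8, 0.3, 0.9]
width: -0.001
```

{"op": "carry_out", "data": {"motion": [{"dx":0,"dy":-0.8,"dz":0,"wx":0,"wy":0,"wz":0,"hand":255},{"dx":0,"dy":-1.6,"dz":0,"wx":0,"wy":0,"wz":0,"hand":255},{"dx":0,"dy":-2.4,"dz":0,"wx":0,"wy":0,"wz":0,"hand":255},{"dx":0,"dy":-3.2,"dz":0,"wx":0,"wy":0,"wz":0,"hand":255},{"dx":0,"dy":-4,"dz":0,"wx":0,"wy":0,"wz":0,"hand":255}]}}

```text
t: 14.13
tcp_pos: [0.5391, -0.1973, 0.2709]
tool_rot: [180.0, -0.1, -3.2]
wrist_force: [-0.2, -4.4, 2.1]
width: 0.003
```

```bash
python3 -c "
from h import *
st();snap('wrist','w19');snap('scene','s4');crop('s4','s4c',280,0,440,240,3)"
```

```text
14.13 [ 0.5391 -0.1973  0.2709] [ 1.7995e+02 -7.0000e-02 -3.1700e+00] F [-0.2 -4.4  2.1] w 0.003 q [-21.3  17.4  97.9  -0.   64.6 -18.1]
```

View pics/w19.png

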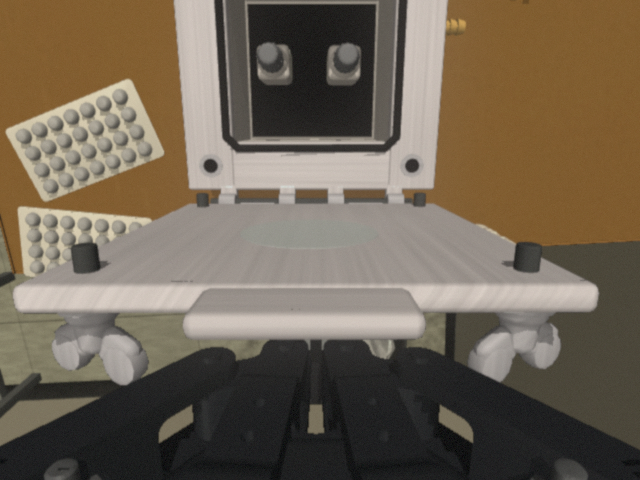

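View pics/s4c.png

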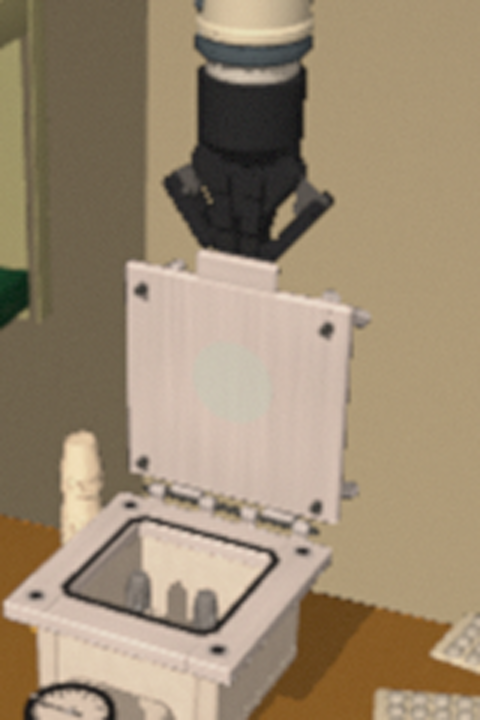

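{"op": "carry_out", "data": {"motion": [{"dx":0,"dy":-1.5,"dz":0,"wx":0,"wy":0,"wz":0,"hand":255},{"dx":0,"dy":-3,"dz":0,"wx":0,"wy":0,"wz":0,"hand":255},{"dx":0,"dy":-5,"dz":0.2,"wx":0,"wy":0,"wz":0,"hand":255},{"dx":0,"dy":-7,"dz":0.8,"wx":0,"wy":0,"wz":0,"hand":255},{"dx":0,"dy":-8.8,"dz":1.5,"wx":0,"wy":0,"wz":0,"hand":255}]}}

```text
t: 14.65
tcp_pos: [0.5436, -0.1091, 0.2553]
tool_rot: [180.0, -0.0, -3.2]
wrist_force: [-0.2, -3.2, 0.1]
width: -0.002
```

```bash
python3 -c "
from h import *
st();snap('wrist','w20');snap('scene','s5');crop('s5','s5c',280,0,440,240,3)"
```

```text
14.65 [ 0.5436 -0.1091  0.2553] [ 1.7997e+02 -2.0000e-02 -3.1800e+00] F [-0.2 -3.2  0.1] w -0.002 q [-12.6  16.7 101.2  -0.   62.1  -9.4]
```

View pics/s5c.png

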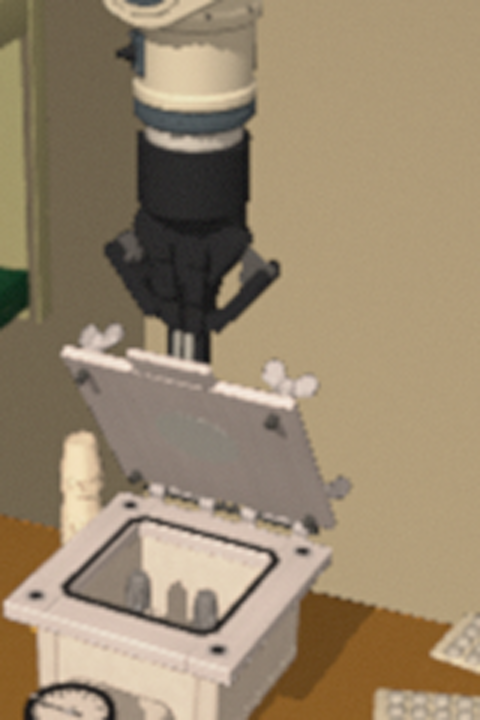

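{"op": "carry_out", "data": {"motion": [{"dx":0,"dy":-1.7,"dz":1.3,"wx":0,"wy":0,"wz":0,"hand":255},{"dx":0,"dy":-3.4,"dz":2.6,"wx":0,"wy":0,"wz":0,"hand":255},{"dx":0,"dy":-4.7,"dz":4.2,"wx":0,"wy":0,"wz":0,"hand":255},{"dx":0,"dy":-6,"dz":5.9,"wx":0,"wy":0,"wz":0,"hand":255}]}}

```text
t: 15.08
tcp_pos: [0.5478, -0.0498, 0.1968]
tool_rot: [180.0, -0.1, -3.2]
wrist_force: [0.3, -2.5, 0.9]
width: -0.005
```

{"op": "carry_out", "data": {"motion": [{"dx":0,"dy":-0.7,"dz":1.5,"wx":0,"wy":0,"wz":0,"hand":255},{"dx":0,"dy":-1.4,"dz":3,"wx":0,"wy":0,"wz":0,"hand":255},{"dx":0,"dy":-2,"dz":4.5,"wx":0,"wy":0,"wz":0,"hand":255},{"dx":0,"dy":-2.3,"dz":5.7,"wx":0,"wy":0,"wz":0,"hand":255}]}}

```text
t: 15.42
tcp_pos: [0.5483, -0.0267, 0.1386]
tool_rot: [-180.0, 0.0, -3.2]
wrist_force: [0.1, -0.6, 1.3]
width: -0.003
```

```bash
python3 -c "
from h import *
st();snap('wrist','w21');snap('scene','s6');crop('s6','s6c',240,60,440,260,3)"
```

```text
15.42 [ 0.5483 -0.0267  0.1386] [-179.99    0.     -3.16] F [ 0.1 -0.6  1.3] w -0.003 q [ -4.   25.3 106.7   0.   48.   -0.9]
```

View pics/s6c.png

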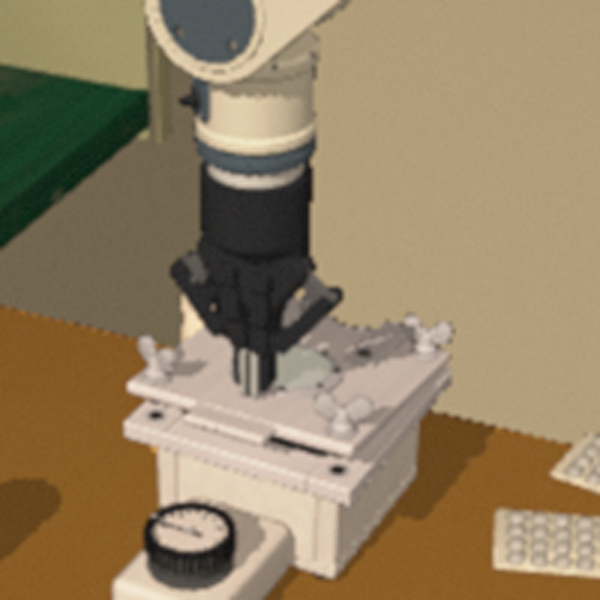

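View pics/w21.png

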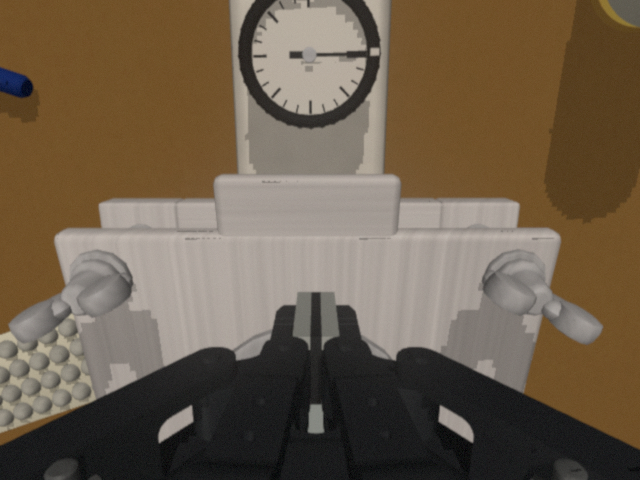

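{"op": "carry_out", "data": {"motion": [{"dx":0,"dy":0,"dz":1,"wx":0,"wy":0,"wz":0,"hand":255},{"dx":0,"dy":0,"dz":1.8,"wx":0,"wy":0,"wz":0,"hand":255},{"dx":0,"dy":0,"dz":2.2,"wx":0,"wy":0,"wz":0,"hand":255}]}}

```text
t: 15.77
tcp_pos: [0.5482, -0.0269, 0.1167]
tool_rot: [-180.0, -0.0, -3.2]
wrist_force: [0.5, 1.2, 6.4]
width: -0.001
```

{"op": "carry_out", "data": {"motion": [{"dx":0,"dy":0,"dz":0.2,"wx":0,"wy":0,"wz":0,"hand":255},{"dx":0,"dy":0,"dz":0.2,"wx":0,"wy":0,"wz":0,"hand":255}]}}

```text
t: 15.93
tcp_pos: [0.5485, -0.0269, 0.1166]
tool_rot: [180.0, -0.0, -3.2]
wrist_force: [-3.4, 0.5, 11.8]
width: -0.0
```

```bash
python3 -c "
from h import *
st();snap('wrist','w22');snap('scene','s7');crop('s7','s7c',240,60,440,260,3)"
```

```text
15.93 [ 0.5485 -0.0269  0.1166] [ 1.7999e+02 -3.0000e-02 -3.1700e+00] F [-3.4  0.5 11.8] w -0.0 q [ -4.   27.2 107.3  -0.   45.4  -0.9]
```

View pics/s7c.png

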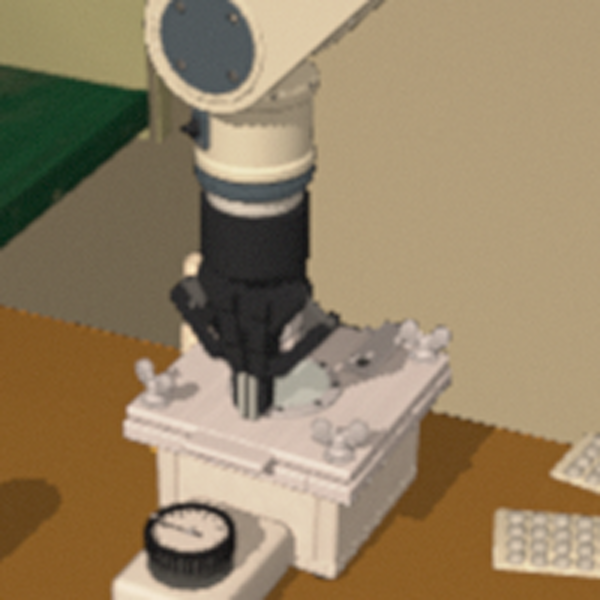

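{"op": "carry_out", "data": {"motion": [{"dx":0,"dy":0,"dz":0.3,"wx":0,"wy":0,"wz":0,"hand":255},{"dx":0,"dy":0,"dz":0.3,"wx":0,"wy":0,"wz":0,"hand":255},{"dx":0,"dy":0,"dz":-1,"wx":0,"wy":0,"wz":0,"hand":255},{"dx":0,"dy":0,"dz":-4,"wx":0,"wy":0,"wz":0,"hand":200},{"dx":0,"dy":0,"dz":-8,"wx":0,"wy":0,"wz":0,"hand":120}]}}

```text
t: 16.45
tcp_pos: [0.546, -0.0267, 0.194]
tool_rot: [-180.0, 0.3, -3.2]
wrist_force: [0.9, -0.4, -1.0]
width: 0.271
```

{"op": "carry_out", "data": {"motion": [{"dx":0,"dy":2,"dz":-3,"wx":0,"wy":0,"wz":0,"hand":60},{"dx":0,"dy":4,"dz":-6,"wx":0,"wy":0,"wz":0,"hand":60},{"dx":0,"dy":6,"dz":-9,"wx":0,"wy":0,"wz":0,"hand":60},{"dx":0,"dy":6,"dz":-9,"wx":0,"wy":0,"wz":0,"hand":60}]}}

```text
t: 16.78
tcp_pos: [0.5478, -0.0898, 0.2918]
tool_rot: [179.9, -0.6, -3.3]
wrist_force: [1.2, 0.0, -0.0]
width: 0.766
```

```bash
python3 -c "
from h import *
st();snap('wrist','w23')"
```

```text
16.78 [ 0.5478 -0.0898  0.2918] [179.86  -0.61  -3.27] F [ 1.2  0.  -0. ] w 0.766 q [-10.5  14.2  99.4  -0.1  65.7  -7.2]
```

View pics/w23.png

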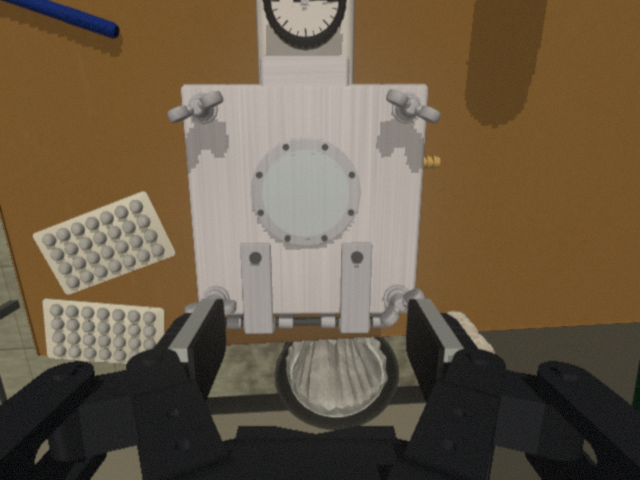

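```bash
python3 -c "
from h import *
s,c=snap('wrist','w24')
im=cv2.imread('pics/w24.png')
for n,(x,y) in {1:(-74,74),2:(74,74),3:(74,-74),4:(-74,-74)}.items():
  p=ch([x/1e3,y/1e3,.033]); q=proj(c,p,s)[0]; print(n,p.round(4),q.round(1)); cv2.circle(im,tuple(int(v) for v in q),2,(0,0,255),-1)
cv2.imwrite('pics/w24.png',im)
crop('w24','w24c',150,70,460,340,2.5)
st()"
```

```text
1 [ 0.4722 -0.0046  0.137 ] [197.1 109.6]
2 [ 0.62  -0.012  0.137] [416.  108.4]
3 [ 0.6126 -0.1598  0.137 ] [404.7 309.7]
4 [ 0.4648 -0.1524  0.137 ] [212.8 311.4]
16.88 [ 0.5453 -0.0873  0.2866] [ 1.7998e+02 -1.7000e-01 -3.2600e+00] F [-0.2 -0.3 -0.8] w 0.764 q [-10.3  14.5  99.8   0.   65.6  -7.1]
```

View pics/w24c.png

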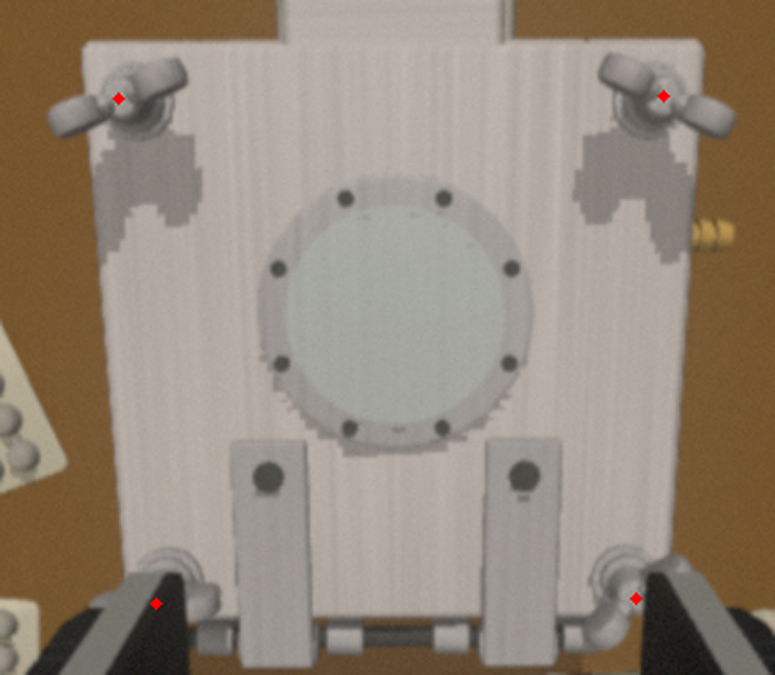

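```bash
python3 -c "
from h import *
to([.4722,-.0046,.19],yaw=110)"
```

```text
d [-7.8  -7.85  9.64] w [ 1.8000e-01 -1.0000e-01 -1.1326e+02] rows>= 16
```

{"op": "carry_out", "data": {"motion": [{"dx":-1.5,"dy":-1.6,"dz":1,"wx":0,"wy":0,"wz":-7,"hand":150},{"dx":-3,"dy":-3.2,"dz":2,"wx":0,"wy":0,"wz":-14,"hand":150},{"dx":-5,"dy":-5,"dz":3,"wx":0,"wy":0,"wz":-21,"hand":150},{"dx":-6.5,"dy":-6.5,"dz":4,"wx":0,"wy":0,"wz":-28,"hand":150},{"dx":-7.8,"dy":-7.9,"dz":5,"wx":0,"wy":0,"wz":-35,"hand":150}]}}

```text
t: 17.3
tcp_pos: [0.4688, -0.0019, 0.2332]
tool_rot: [-179.9, 0.2, 32.2]
wrist_force: [-0.8, 0.2, -0.5]
width: 0.413
```

{"op": "carry_out", "data": {"motion": [{"dx":0,"dy":0,"dz":0,"wx":0,"wy":0,"wz":-7,"hand":150},{"dx":0,"dy":0,"dz":0,"wx":0,"wy":0,"wz":-14,"hand":150},{"dx":0,"dy":0,"dz":0,"wx":0,"wy":0,"wz":-21,"hand":150},{"dx":0,"dy":0,"dz":0,"wx":0,"wy":0,"wz":-28,"hand":150},{"dx":0,"dy":0,"dz":0,"wx":0,"wy":0,"wz":-35,"hand":150}]}}

```text
t: 17.72
tcp_pos: [0.47, -0.0026, 0.2336]
tool_rot: [-179.8, 0.1, 67.2]
wrist_force: [-0.9, 0.0, -0.0]
width: 0.411
```

{"op": "carry_out", "data": {"motion": [{"dx":0,"dy":0,"dz":1,"wx":0,"wy":0,"wz":-7,"hand":150},{"dx":0,"dy":0,"dz":2,"wx":0,"wy":0,"wz":-14,"hand":150},{"dx":0,"dy":0,"dz":3,"wx":0,"wy":0,"wz":-21,"hand":150},{"dx":0,"dy":0,"dz":4,"wx":0,"wy":0,"wz":-28,"hand":150},{"dx":0,"dy":0,"dz":4.6,"wx":0,"wy":0,"wz":-35,"hand":150}]}}

```text
t: 18.13
tcp_pos: [0.4694, -0.0027, 0.1868]
tool_rot: [-179.8, -0.1, 102.2]
wrist_force: [0.4, -0.2, 0.2]
width: 0.411
```

{"op": "carry_out", "data": {"motion": [{"dx":0,"dy":0,"dz":0,"wx":0,"wy":0,"wz":-7,"hand":150},{"dx":0,"dy":0,"dz":0,"wx":0,"wy":0,"wz":-8,"hand":150},{"dx":0,"dy":0,"dz":0,"wx":0,"wy":0,"wz":-8,"hand":150}]}}

```text
t: 18.38
tcp_pos: [0.4704, -0.0028, 0.1882]
tool_rot: [-179.9, -0.1, 109.7]
wrist_force: [0.5, 0.3, 0.8]
width: 0.415
```

```bash
python3 -c "
from h import *
st();s,c=snap('wrist','w25'); print(proj(c,ch([-.074,.074,.033]),s));to([.4722,-.0046,.125],yaw=110)"
```

```text
18.38 [ 0.4704 -0.0028  0.1882] [-1.7987e+02 -5.0000e-02  1.0974e+02] F [0.5 0.3 0.8] w 0.415 q [  -1.8   14.9  114.4    0.    50.8 -111.5]
[[310.70163497 273.4290825 ]]
d [-0.22  0.1   6.35] w [-0.08 -0.04 -0.33] rows>= 2
```

View pics/w25.png

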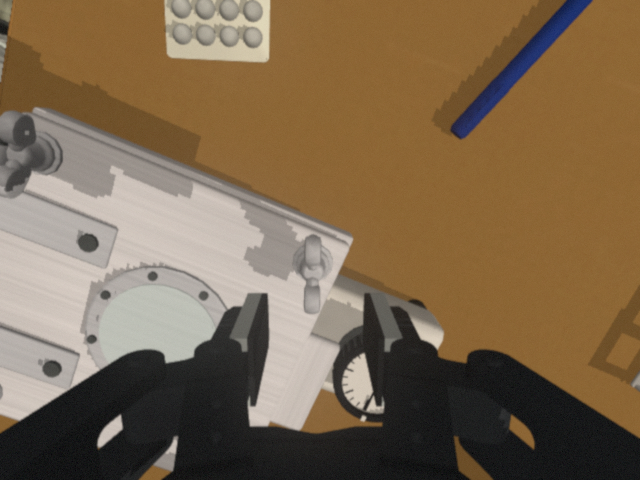

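{"op": "carry_out", "data": {"motion": [{"dx":-0.1,"dy":0.1,"dz":3,"wx":0,"wy":0,"wz":0,"hand":150},{"dx":-0.1,"dy":0.1,"dz":5,"wx":0,"wy":0,"wz":0,"hand":150},{"dx":-0.1,"dy":0.1,"dz":6.2,"wx":0,"wy":0,"wz":0,"hand":150},{"dx":-0.1,"dy":0.1,"dz":6.2,"wx":0,"wy":0,"wz":0,"hand":200},{"dx":-0.1,"dy":0.1,"dz":6.2,"wx":0,"wy":0,"wz":0,"hand":255}]}}

```text
t: 18.85
tcp_pos: [0.472, -0.004, 0.1268]
tool_rot: [-179.9, -0.0, 109.8]
wrist_force: [-2.0, -2.6, -5.8]
width: 0.149
```

{"op": "carry_out", "data": {"motion": [{"dx":0,"dy":0,"dz":0,"wx":0,"wy":0,"wz":0,"hand":255},{"dx":0,"dy":0,"dz":0,"wx":0,"wy":0,"wz":0,"hand":255},{"dx":0,"dy":0,"dz":0,"wx":0,"wy":0,"wz":0,"hand":255}]}}

```text
t: 19.1
tcp_pos: [0.4722, -0.0039, 0.1279]
tool_rot: [-180.0, -0.0, 109.8]
wrist_force: [-3.0, -1.1, 0.7]
width: 0.079
```

```bash
python3 -c "
from h import *
st();s,c=snap('wrist','w26')"
```

```text
19.1 [ 0.4722 -0.0039  0.1279] [-179.98   -0.    109.81] F [-3.  -1.1  0.7] w 0.079 q [  -1.9   20.9  116.5   -0.    42.6 -111.7]
```

View pics/w26.png

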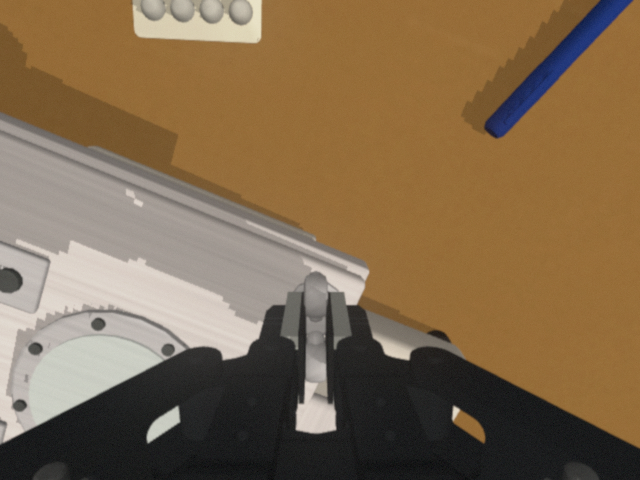

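{"op": "carry_out", "data": {"motion": [{"dx":0,"dy":0,"dz":0,"wx":0,"wy":0,"wz":7,"hand":255},{"dx":0,"dy":0,"dz":0,"wx":0,"wy":0,"wz":14,"hand":255},{"dx":0,"dy":0,"dz":0,"wx":0,"wy":0,"wz":21,"hand":255},{"dx":0,"dy":0,"dz":0.1,"wx":0,"wy":0,"wz":28,"hand":255},{"dx":0,"dy":0,"dz":0.1,"wx":0,"wy":0,"wz":35,"hand":255}]}}

```text
t: 19.57
tcp_pos: [0.4724, -0.0035, 0.1272]
tool_rot: [-180.0, -0.0, 74.5]
wrist_force: [-5.5, 1.6, 6.9]
width: 0.081
```

{"op": "carry_out", "data": {"motion": [{"dx":0,"dy":0,"dz":0,"wx":0,"wy":0,"wz":7,"hand":255},{"dx":0,"dy":0,"dz":0,"wx":0,"wy":0,"wz":14,"hand":255},{"dx":0,"dy":0,"dz":0,"wx":0,"wy":0,"wz":21,"hand":255},{"dx":0,"dy":0,"dz":0.1,"wx":0,"wy":0,"wz":28,"hand":255},{"dx":0,"dy":0,"dz":0.1,"wx":0,"wy":0,"wz":35,"hand":255}]}}

```text
t: 19.98
tcp_pos: [0.4726, -0.0032, 0.1265]
tool_rot: [-180.0, -0.1, 39.5]
wrist_force: [-7.0, 4.5, 11.2]
width: 0.083
```

```bash
python3 -c "
from h import *
st();s,c=snap('wrist','w27')"
```

```text
19.98 [ 0.4726 -0.0032  0.1265] [-1.7997e+02 -6.0000e-02  3.9460e+01] F [-7.   4.5 11.2] w 0.083 q [-1.900e+00  2.110e+01  1.165e+02  1.000e-01  4.240e+01 -4.140e+01]
```

View pics/w27.png

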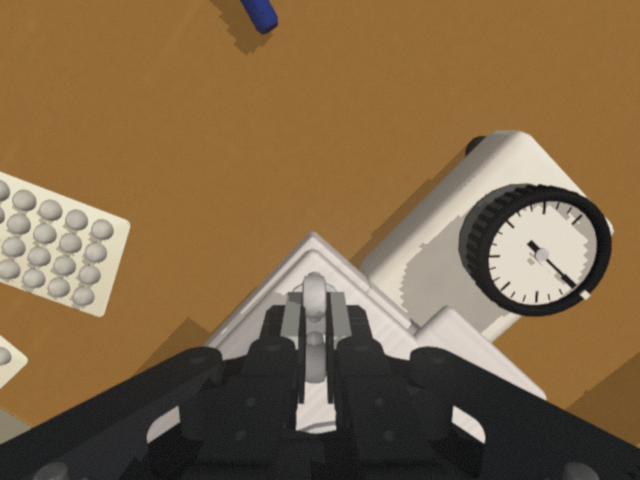

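{"op": "carry_out", "data": {"motion": [{"dx":0,"dy":0,"dz":0,"wx":0,"wy":0,"wz":0,"hand":150},{"dx":0,"dy":0,"dz":0,"wx":0,"wy":0,"wz":0,"hand":150},{"dx":0,"dy":0,"dz":-1,"wx":0,"wy":0,"wz":0,"hand":150},{"dx":0,"dy":0,"dz":-4,"wx":0,"wy":0,"wz":0,"hand":150},{"dx":0,"dy":0,"dz":-8,"wx":0,"wy":0,"wz":0,"hand":150}]}}

```text
t: 20.45
tcp_pos: [0.4709, -0.0038, 0.2048]
tool_rot: [-179.8, 0.2, 39.8]
wrist_force: [0.8, 0.3, -1.0]
width: 0.411
```

```bash
python3 -c "
from h import *
st();s,c=snap('wrist','w28'); print(proj(c,ch([-.074,.074,.033]),s));to([.6126,-.1598,.205],yaw=-45)"
```

```text
20.45 [ 0.4709 -0.0038  0.2048] [-179.81    0.21   39.84] F [ 0.8  0.3 -1. ] w 0.411 q [ -1.9  13.6 113.5  -0.   53.2 -41.7]
[[317.54378548 263.08568625]]
d [ 0.49 20.71  0.95] w [-1.000e-02 -5.400e-01  8.484e+01] rows>= 12
```

View pics/w28.png

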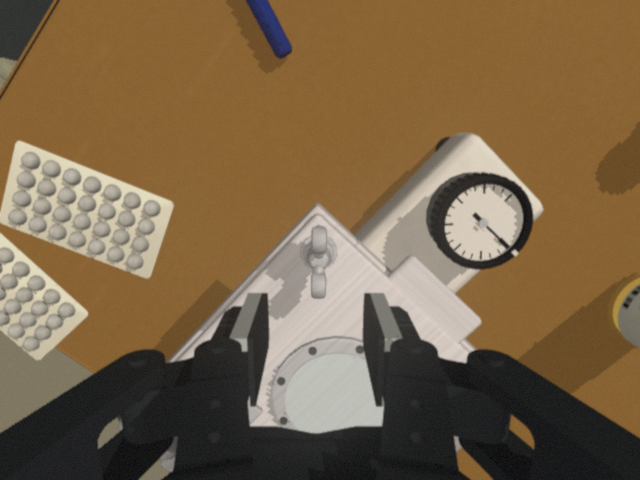

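{"op": "carry_out", "data": {"motion": [{"dx":0.1,"dy":4,"dz":-0.5,"wx":0,"wy":0,"wz":7,"hand":150},{"dx":0.2,"dy":8,"dz":-0.5,"wx":0,"wy":0,"wz":14,"hand":150},{"dx":0.3,"dy":12,"dz":-0.5,"wx":0,"wy":0,"wz":21,"hand":150},{"dx":0.4,"dy":16,"dz":-0.5,"wx":0,"wy":0,"wz":28,"hand":150},{"dx":0.5,"dy":20,"dz":-0.5,"wx":0,"wy":0,"wz":35,"hand":150}]}}

```text
t: 20.92
tcp_pos: [0.6061, -0.156, 0.2115]
tool_rot: [180.0, -0.1, 4.5]
wrist_force: [0.5, -0.2, 0.1]
width: 0.413
```

{"op": "carry_out", "data": {"motion": [{"dx":0,"dy":0,"dz":0,"wx":0,"wy":0,"wz":7,"hand":150},{"dx":0,"dy":0,"dz":0,"wx":0,"wy":0,"wz":14,"hand":150},{"dx":0,"dy":0,"dz":0,"wx":0,"wy":0,"wz":21,"hand":150},{"dx":0,"dy":0,"dz":0,"wx":0,"wy":0,"wz":28,"hand":150},{"dx":0,"dy":0,"dz":0,"wx":0,"wy":0,"wz":35,"hand":150}]}}

```text
t: 21.33
tcp_pos: [0.605, -0.1546, 0.2111]
tool_rot: [-180.0, -0.1, -30.5]
wrist_force: [-1.0, 0.5, -1.4]
width: 0.417
```

{"op": "carry_out", "data": {"motion": [{"dx":0,"dy":0,"dz":0,"wx":0,"wy":0,"wz":7,"hand":150},{"dx":0,"dy":0,"dz":0,"wx":0,"wy":0,"wz":15,"hand":150},{"dx":0,"dy":0,"dz":0,"wx":0,"wy":0,"wz":15,"hand":150},{"dx":0,"dy":0,"dz":0,"wx":0,"wy":0,"wz":15,"hand":150}]}}

```text
t: 21.67
tcp_pos: [0.6049, -0.1544, 0.2109]
tool_rot: [-180.0, -0.1, -45.0]
wrist_force: [-0.2, -0.2, 0.4]
width: 0.408
```

```bash
python3 -c "
from h import *
st();s,c=snap('wrist','w29'); print(proj(c,ch([.074,-.074,.033]),s));to([.6126,-.1598,.128],yaw=-45)"
```

```text
21.67 [ 0.6049 -0.1544  0.2109] [-1.7997e+02 -6.0000e-02 -4.5020e+01] F [-0.2 -0.2  0.4] w 0.408 q [-15.4  25.5  94.4   0.   60.   29.6]
[[332.62573162 253.29657264]]
d [ 0.93 -0.16  8.29] w [-0.03 -0.05  0.04] rows>= 3
```

View pics/w29.png

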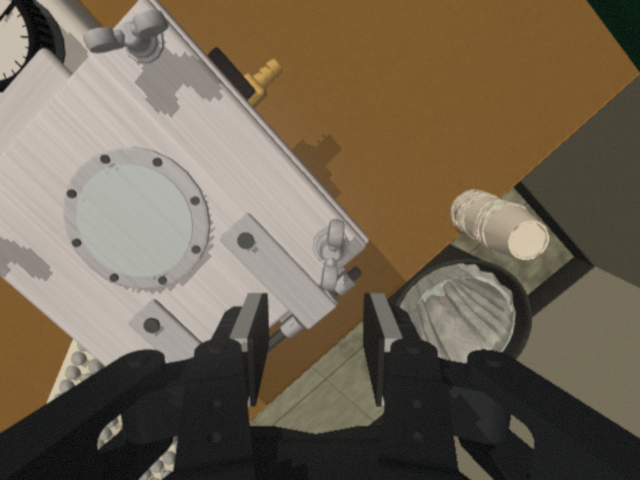

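{"op": "carry_out", "data": {"motion": [{"dx":0.5,"dy":-0.1,"dz":2,"wx":0,"wy":0,"wz":4,"hand":150},{"dx":0.9,"dy":-0.2,"dz":4,"wx":0,"wy":0,"wz":8,"hand":150},{"dx":0.9,"dy":-0.2,"dz":4,"wx":0,"wy":0,"wz":8,"hand":150},{"dx":0.9,"dy":-0.2,"dz":4,"wx":0,"wy":0,"wz":8,"hand":150}]}}

```text
t: 22.05
tcp_pos: [0.6117, -0.159, 0.1696]
tool_rot: [179.9, 0.1, -52.9]
wrist_force: [0.1, -0.0, 0.0]
width: 0.41
```

```bash
python3 -c "
from h import *
st();s,c=snap('wrist','w30'); print(proj(c,ch([.074,-.074,.033]),s));to([.6126,-.1598,.127],yaw=-53)"
```

```text
22.05 [ 0.6117 -0.159   0.1696] [ 1.7992e+02  1.1000e-01 -5.2930e+01] F [ 0.1 -0.   0. ] w 0.41 q [-15.7  29.   94.8   0.   56.3  37.3]
[[318.44176191 282.39258811]]
d [0.07 0.02 4.36] w [0.01 0.02 0.05] rows>= 2
```

View pics/w30.png

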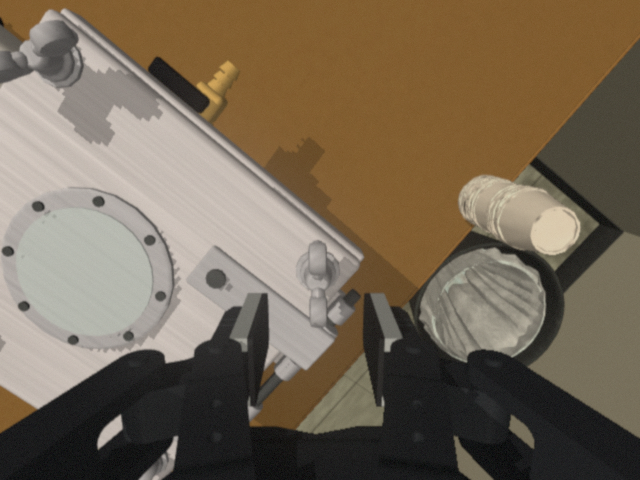

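{"op": "carry_out", "data": {"motion": [{"dx":0,"dy":0,"dz":1,"wx":0,"wy":0,"wz":0,"hand":190},{"dx":0,"dy":0,"dz":2,"wx":0,"wy":0,"wz":0,"hand":190},{"dx":0,"dy":0,"dz":3.5,"wx":0,"wy":0,"wz":0,"hand":190},{"dx":0,"dy":0,"dz":4.3,"wx":0,"wy":0,"wz":0,"hand":190},{"dx":0,"dy":0,"dz":4.3,"wx":0,"wy":0,"wz":0,"hand":255}]}}

```text
t: 22.52
tcp_pos: [0.612, -0.1598, 0.1254]
tool_rot: [179.9, -0.0, -53.1]
wrist_force: [-0.4, -4.3, -12.1]
width: 0.164
```

{"op": "carry_out", "data": {"motion": [{"dx":0,"dy":0,"dz":0,"wx":0,"wy":0,"wz":0,"hand":255},{"dx":0,"dy":0,"dz":0,"wx":0,"wy":0,"wz":0,"hand":255},{"dx":0,"dy":0,"dz":0,"wx":0,"wy":0,"wz":0,"hand":255}]}}

```text
t: 22.77
tcp_pos: [0.6118, -0.1597, 0.1256]
tool_rot: [179.9, 0.0, -53.1]
wrist_force: [3.4, -3.3, -13.2]
width: 0.155
```

```bash
python3 -c "
from h import *
st();s,c=snap('wrist','w31')"
```

```text
22.77 [ 0.6118 -0.1597  0.1256] [ 1.7992e+02  2.0000e-02 -5.3110e+01] F [  3.4  -3.3 -13.2] w 0.155 q [-15.7  32.3  96.1  -0.1  51.7  37.5]
```

View pics/w31.png

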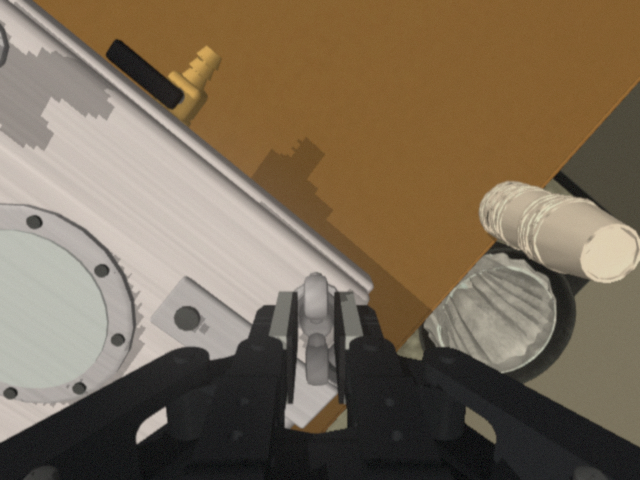

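{"op": "carry_out", "data": {"motion": [{"dx":0,"dy":0,"dz":0,"wx":0,"wy":0,"wz":0,"hand":190},{"dx":0,"dy":0,"dz":-0.2,"wx":0,"wy":0,"wz":0,"hand":190},{"dx":0,"dy":0,"dz":-0.5,"wx":0,"wy":0,"wz":0,"hand":190},{"dx":0,"dy":0,"dz":-0.5,"wx":0,"wy":0,"wz":0,"hand":190}]}}

```text
t: 23.15
tcp_pos: [0.613, -0.1592, 0.1335]
tool_rot: [-179.9, -0.1, -53.1]
wrist_force: [0.8, 0.2, -1.2]
width: 0.253
```

{"op": "carry_out", "data": {"motion": [{"dx":0,"dy":0,"dz":0,"wx":0,"wy":0,"wz":0,"hand":255},{"dx":0,"dy":0,"dz":0,"wx":0,"wy":0,"wz":0,"hand":255},{"dx":0,"dy":0,"dz":0,"wx":0,"wy":0,"wz":0,"hand":255},{"dx":0,"dy":0,"dz":0,"wx":0,"wy":0,"wz":0,"hand":255}]}}

```text
t: 23.48
tcp_pos: [0.6128, -0.1593, 0.133]
tool_rot: [-180.0, -0.1, -53.1]
wrist_force: [-0.3, 0.1, 5.1]
width: 0.079
```

```bash
python3 -c "
from h import *
st();s,c=snap('wrist','w32')"
```

```text
23.48 [ 0.6128 -0.1593  0.133 ] [-1.7996e+02 -6.0000e-02 -5.3150e+01] F [-0.3  0.1  5.1] w 0.079 q [-15.6  31.7  95.9  -0.   52.3  37.5]
```

View pics/w32.png

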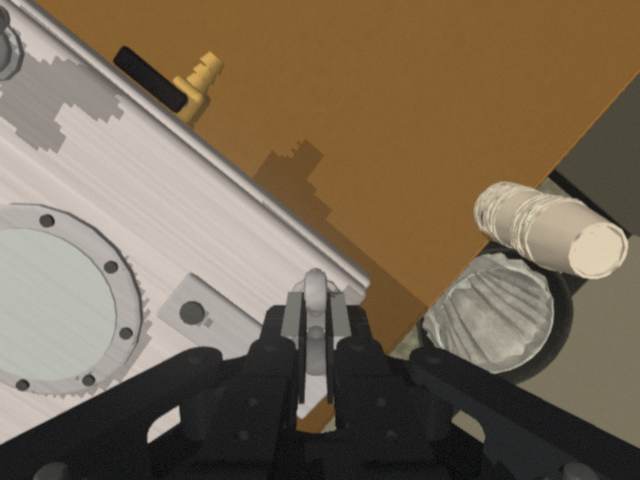

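{"op": "carry_out", "data": {"motion": [{"dx":0,"dy":0,"dz":0,"wx":0,"wy":0,"wz":7,"hand":255},{"dx":0,"dy":0,"dz":0,"wx":0,"wy":0,"wz":14,"hand":255},{"dx":0,"dy":0,"dz":0,"wx":0,"wy":0,"wz":21,"hand":255},{"dx":0,"dy":0,"dz":0.1,"wx":0,"wy":0,"wz":28,"hand":255},{"dx":0,"dy":0,"dz":0.1,"wx":0,"wy":0,"wz":35,"hand":255}]}}

```text
t: 23.95
tcp_pos: [0.613, -0.1596, 0.1324]
tool_rot: [-179.9, -0.1, -88.5]
wrist_force: [-1.1, -0.9, 6.8]
width: 0.078
```

{"op": "carry_out", "data": {"motion": [{"dx":0,"dy":0,"dz":0,"wx":0,"wy":0,"wz":7,"hand":255},{"dx":0,"dy":0,"dz":0,"wx":0,"wy":0,"wz":14,"hand":255},{"dx":0,"dy":0,"dz":0,"wx":0,"wy":0,"wz":21,"hand":255},{"dx":0,"dy":0,"dz":0.1,"wx":0,"wy":0,"wz":28,"hand":255},{"dx":0,"dy":0,"dz":0.1,"wx":0,"wy":0,"wz":35,"hand":255}]}}

```text
t: 24.37
tcp_pos: [0.6129, -0.16, 0.1317]
tool_rot: [-179.9, -0.0, -123.5]
wrist_force: [-1.9, -2.7, 10.6]
width: 0.079
```

```bash
python3 -c "
from h import *
st();s,c=snap('wrist','w33')"
```

```text
24.37 [ 0.6129 -0.16    0.1317] [-1.7989e+02 -2.0000e-02 -1.2349e+02] F [-1.9 -2.7 10.6] w 0.079 q [-1.570e+01  3.180e+01  9.590e+01 -1.000e-01  5.210e+01  1.078e+02]
```

View pics/w33.png

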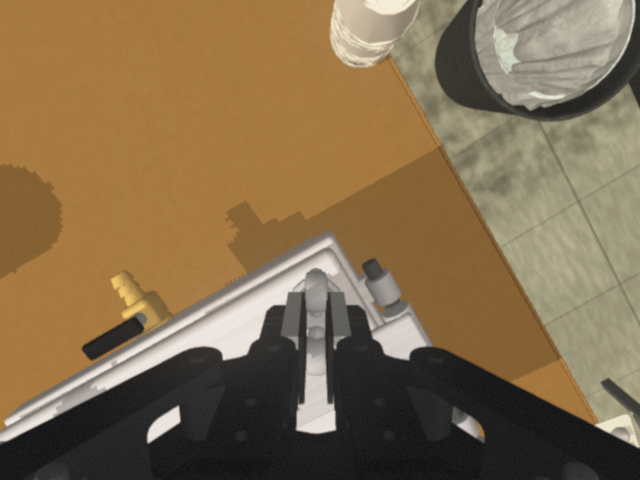

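{"op": "carry_out", "data": {"motion": [{"dx":0,"dy":0,"dz":0,"wx":0,"wy":0,"wz":0,"hand":150},{"dx":0,"dy":0,"dz":0,"wx":0,"wy":0,"wz":0,"hand":150},{"dx":0,"dy":0,"dz":-1,"wx":0,"wy":0,"wz":0,"hand":150},{"dx":0,"dy":0,"dz":-4,"wx":0,"wy":0,"wz":0,"hand":150},{"dx":0,"dy":0,"dz":-8,"wx":0,"wy":0,"wz":0,"hand":150}]}}

```text
t: 24.83
tcp_pos: [0.6098, -0.1584, 0.208]
tool_rot: [179.6, -0.1, -123.1]
wrist_force: [0.1, 0.1, -0.6]
width: 0.417
```

```bash
python3 -c "
from h import *
st();s,c=snap('wrist','w34');to([.62,-.012,.2],yaw=-123.5)"
```

```text
24.83 [ 0.6098 -0.1584  0.208 ] [ 1.7957e+02 -1.3000e-01 -1.2313e+02] F [ 0.1  0.1 -0.6] w 0.417 q [-15.6  26.3  93.4   0.   60.7 107.5]
d [-12.64   7.69   1.84] w [-0.41  0.14  0.37] rows>= 4
```

View pics/w34.png

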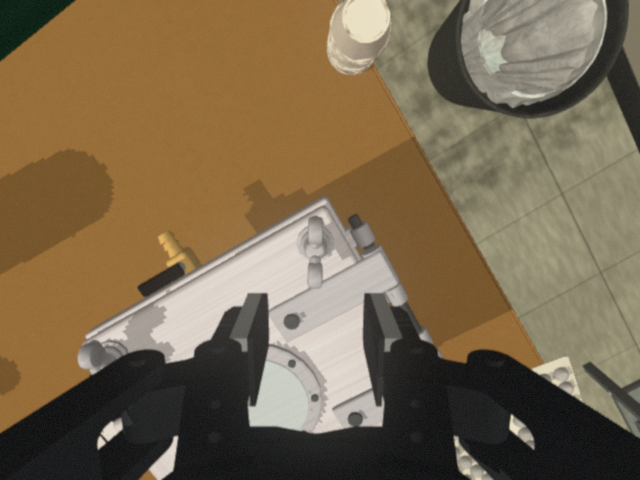

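Screw 3 turned. On to screw 2 with a long wrist rotation.

{"op": "carry_out", "data": {"motion": [{"dx":-2.5,"dy":1.5,"dz":0,"wx":0,"wy":0,"wz":-7,"hand":150},{"dx":-5,"dy":3,"dz":0,"wx":0,"wy":0,"wz":-14,"hand":150},{"dx":-7.5,"dy":4.6,"dz":0,"wx":0,"wy":0,"wz":-21,"hand":150},{"dx":-10,"dy":6.1,"dz":0,"wx":0,"wy":0,"wz":-28,"hand":150},{"dx":-12.6,"dy":7.7,"dz":0,"wx":0,"wy":0,"wz":-35,"hand":150}]}}

```text
t: 25.3
tcp_pos: [0.6167, -0.0104, 0.2107]
tool_rot: [-180.0, 0.0, -87.8]
wrist_force: [-0.0, 0.1, -0.5]
width: 0.411
```

{"op": "carry_out", "data": {"motion": [{"dx":0,"dy":0,"dz":0,"wx":0,"wy":0,"wz":-7,"hand":150},{"dx":0,"dy":0,"dz":0,"wx":0,"wy":0,"wz":-14,"hand":150},{"dx":0,"dy":0,"dz":0,"wx":0,"wy":0,"wz":-21,"hand":150},{"dx":0,"dy":0,"dz":0,"wx":0,"wy":0,"wz":-28,"hand":150},{"dx":0,"dy":0,"dz":0,"wx":0,"wy":0,"wz":-35,"hand":150}]}}

```text
t: 25.72
tcp_pos: [0.6167, -0.0112, 0.2106]
tool_rot: [-180.0, 0.0, -52.8]
wrist_force: [-0.7, -0.7, 0.2]
width: 0.411
```

{"op": "carry_out", "data": {"motion": [{"dx":0,"dy":0,"dz":0,"wx":0,"wy":0,"wz":-7,"hand":150},{"dx":0,"dy":0,"dz":0,"wx":0,"wy":0,"wz":-14,"hand":150},{"dx":0,"dy":0,"dz":0,"wx":0,"wy":0,"wz":-21,"hand":150},{"dx":0,"dy":0,"dz":0,"wx":0,"wy":0,"wz":-28,"hand":150},{"dx":0,"dy":0,"dz":0,"wx":0,"wy":0,"wz":-35,"hand":150}]}}

```text
t: 26.13
tcp_pos: [0.6167, -0.0115, 0.2106]
tool_rot: [-180.0, 0.0, -17.8]
wrist_force: [-0.6, -0.1, 0.6]
width: 0.41
```

{"op": "carry_out", "data": {"motion": [{"dx":0,"dy":0,"dz":0,"wx":0,"wy":0,"wz":-7,"hand":150},{"dx":0,"dy":0,"dz":0,"wx":0,"wy":0,"wz":-14,"hand":150},{"dx":0,"dy":0,"dz":0,"wx":0,"wy":0,"wz":-21,"hand":150},{"dx":0,"dy":0,"dz":0,"wx":0,"wy":0,"wz":-28,"hand":150},{"dx":0,"dy":0,"dz":0,"wx":0,"wy":0,"wz":-35,"hand":150}]}}

```text
t: 26.55
tcp_pos: [0.6167, -0.0115, 0.2106]
tool_rot: [-180.0, -0.0, 17.2]
wrist_force: [-0.3, 0.4, -0.4]
width: 0.411
```

{"op": "carry_out", "data": {"motion": [{"dx":0,"dy":0,"dz":0,"wx":0,"wy":0,"wz":-7,"hand":150},{"dx":0,"dy":0,"dz":0,"wx":0,"wy":0,"wz":-14,"hand":150},{"dx":0,"dy":0,"dz":0,"wx":0,"wy":0,"wz":-21,"hand":150},{"dx":0,"dy":0,"dz":0,"wx":0,"wy":0,"wz":-28,"hand":150},{"dx":0,"dy":0,"dz":0,"wx":0,"wy":0,"wz":-35,"hand":150}]}}

```text
t: 26.97
tcp_pos: [0.6167, -0.0115, 0.2106]
tool_rot: [-180.0, -0.0, 52.2]
wrist_force: [0.2, -0.2, -0.5]
width: 0.41
```

```bash
python3 -c "
from h import *
st();s,c=snap('wrist','w35');to([.62,-.012,.2],yaw=60)"
```

```text
26.97 [ 0.6167 -0.0115  0.2106] [-1.800e+02 -1.000e-02  5.222e+01] F [ 0.2 -0.2 -0.5] w 0.41 q [ -2.2  24.9  95.4   0.   59.7 -54.4]
d [0.15 0.29 1.06] w [-0.   -0.01 -7.37] rows>= 2
```

View pics/w35.png

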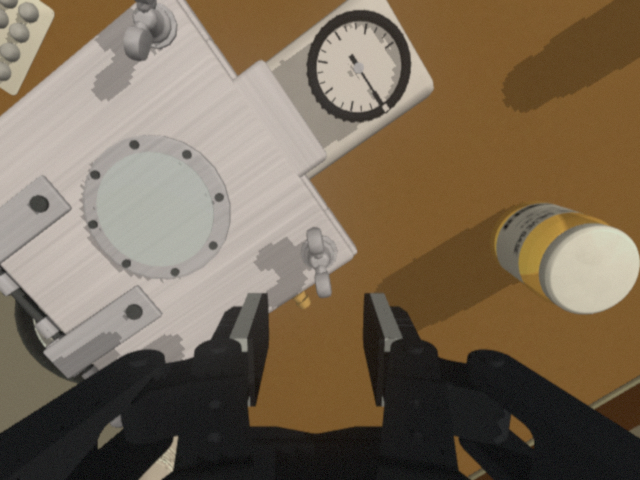

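{"op": "carry_out", "data": {"motion": [{"dx":0.1,"dy":0.2,"dz":2,"wx":0,"wy":0,"wz":-5,"hand":150},{"dx":0.15,"dy":0.3,"dz":4,"wx":0,"wy":0,"wz":-9,"hand":150},{"dx":0.15,"dy":0.3,"dz":4,"wx":0,"wy":0,"wz":-9,"hand":170},{"dx":0.15,"dy":0.3,"dz":4,"wx":0,"wy":0,"wz":-9,"hand":170}]}}

```text
t: 27.35
tcp_pos: [0.6193, -0.0122, 0.1696]
tool_rot: [-179.9, 0.1, 60.6]
wrist_force: [-0.4, -0.4, 0.6]
width: 0.332
```

```bash
python3 -c "
from h import *
st();s,c=snap('wrist','w36'); print(proj(c,ch([.074,.074,.033]),s));to([.62,-.012,.131],yaw=61)"
```

```text
27.35 [ 0.6193 -0.0122  0.1696] [-1.7987e+02  6.0000e-02  6.0630e+01] F [-0.4 -0.4  0.6] w 0.332 q [ -2.2  28.   96.5   0.   55.6 -62.9]
[[317.17993823 285.6598267 ]]
d [ 0.01 -0.01  3.97] w [-0.02  0.01 -0.35] rows>= 1
```

View pics/w36.png

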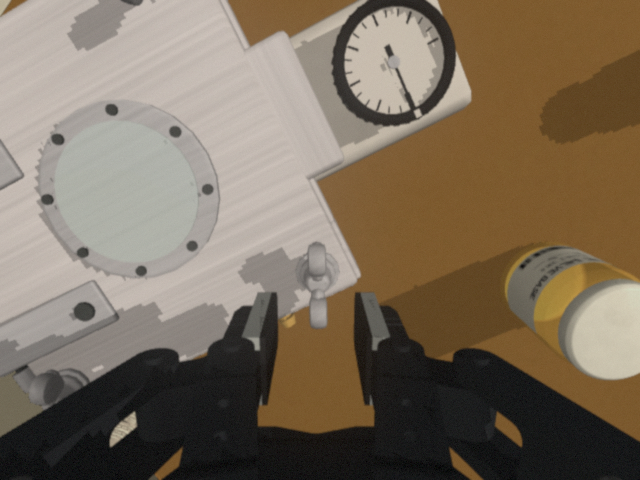

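{"op": "carry_out", "data": {"motion": [{"dx":0,"dy":0,"dz":2,"wx":0,"wy":0,"wz":0,"hand":190},{"dx":0,"dy":0,"dz":3.8,"wx":0,"wy":0,"wz":0,"hand":190},{"dx":0,"dy":0,"dz":3.8,"wx":0,"wy":0,"wz":0,"hand":190},{"dx":0,"dy":0,"dz":3.8,"wx":0,"wy":0,"wz":0,"hand":255},{"dx":0,"dy":0,"dz":3.8,"wx":0,"wy":0,"wz":0,"hand":255}]}}

```text
t: 27.82
tcp_pos: [0.6205, -0.0121, 0.1335]
tool_rot: [180.0, -0.0, 60.8]
wrist_force: [-0.5, 1.3, -4.8]
width: 0.077
```

{"op": "carry_out", "data": {"motion": [{"dx":0,"dy":0,"dz":0,"wx":0,"wy":0,"wz":0,"hand":255},{"dx":0,"dy":0,"dz":0,"wx":0,"wy":0,"wz":0,"hand":255},{"dx":0,"dy":0,"dz":0,"wx":0,"wy":0,"wz":0,"hand":255}]}}

```text
t: 28.07
tcp_pos: [0.6205, -0.0121, 0.1333]
tool_rot: [179.9, -0.0, 60.8]
wrist_force: [0.6, 2.9, 0.0]
width: 0.079
```

{"op": "carry_out", "data": {"motion": [{"dx":0,"dy":0,"dz":0,"wx":0,"wy":0,"wz":7,"hand":255},{"dx":0,"dy":0,"dz":0,"wx":0,"wy":0,"wz":14,"hand":255},{"dx":0,"dy":0,"dz":0,"wx":0,"wy":0,"wz":21,"hand":255},{"dx":0,"dy":0,"dz":0.1,"wx":0,"wy":0,"wz":28,"hand":255},{"dx":0,"dy":0,"dz":0.1,"wx":0,"wy":0,"wz":35,"hand":255}]}}

```text
t: 28.48
tcp_pos: [0.6206, -0.0122, 0.1326]
tool_rot: [180.0, -0.1, 25.5]
wrist_force: [-2.0, 1.0, 3.5]
width: 0.078
```

{"op": "carry_out", "data": {"motion": [{"dx":0,"dy":0,"dz":0,"wx":0,"wy":0,"wz":7,"hand":255},{"dx":0,"dy":0,"dz":0,"wx":0,"wy":0,"wz":14,"hand":255},{"dx":0,"dy":0,"dz":0,"wx":0,"wy":0,"wz":21,"hand":255},{"dx":0,"dy":0,"dz":0.1,"wx":0,"wy":0,"wz":28,"hand":255},{"dx":0,"dy":0,"dz":0.1,"wx":0,"wy":0,"wz":35,"hand":255}]}}

```text
t: 28.9
tcp_pos: [0.6207, -0.0122, 0.1319]
tool_rot: [-180.0, -0.1, -9.5]
wrist_force: [-3.3, 2.1, 5.8]
width: 0.077
```

{"op": "carry_out", "data": {"motion": [{"dx":0,"dy":0,"dz":0,"wx":0,"wy":0,"wz":0,"hand":150},{"dx":0,"dy":0,"dz":0,"wx":0,"wy":0,"wz":0,"hand":150},{"dx":0,"dy":0,"dz":-1,"wx":0,"wy":0,"wz":0,"hand":150},{"dx":0,"dy":0,"dz":-4,"wx":0,"wy":0,"wz":0,"hand":150},{"dx":0,"dy":0,"dz":-8,"wx":0,"wy":0,"wz":0,"hand":150}]}}

```text
t: 29.32
tcp_pos: [0.618, -0.0123, 0.2088]
tool_rot: [179.9, 0.4, -9.0]
wrist_force: [0.7, 0.2, 0.4]
width: 0.41
```

```bash
python3 -c "
from h import *
st();s,c=snap('wrist','w37');to([.4648,-.1524,.21],yaw=88)"
```

```text
29.32 [ 0.618  -0.0123  0.2088] [179.95   0.35  -9.03] F [0.7 0.2 0.4] w 0.41 q [-2.2 25.3 95.  -0.  60.   6.8]
d [-13.48  16.31   0.79] w [  0.39  -0.42 -97.03] rows>= 14
```

View pics/w37.png

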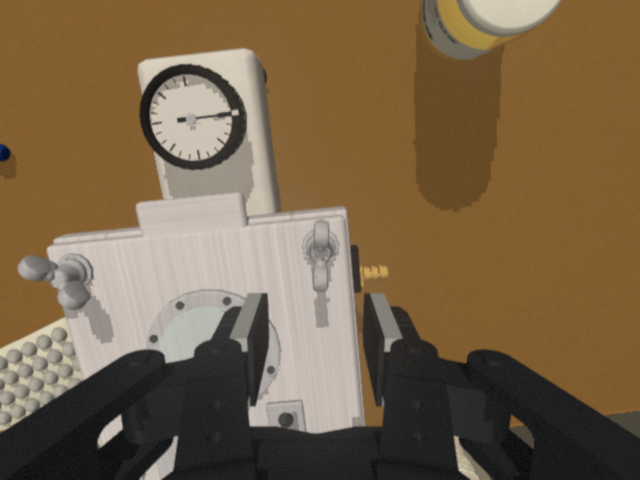

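Screw 2 done half-way. On to screw 4.

{"op": "carry_out", "data": {"motion": [{"dx":-2.7,"dy":3.2,"dz":0,"wx":0,"wy":0,"wz":-7,"hand":150},{"dx":-5.4,"dy":6.4,"dz":0,"wx":0,"wy":0,"wz":-14,"hand":150},{"dx":-8,"dy":9.6,"dz":0,"wx":0,"wy":0,"wz":-21,"hand":150},{"dx":-10.7,"dy":12.8,"dz":0,"wx":0,"wy":0,"wz":-28,"hand":150},{"dx":-13.5,"dy":16.3,"dz":0,"wx":0,"wy":0,"wz":-35,"hand":150}]}}

```text
t: 29.78
tcp_pos: [0.4646, -0.1482, 0.2111]
tool_rot: [179.9, -0.0, 25.9]
wrist_force: [0.7, -0.5, 0.1]
width: 0.415
```

{"op": "carry_out", "data": {"motion": [{"dx":0,"dy":0,"dz":0,"wx":0,"wy":0,"wz":-7,"hand":150},{"dx":0,"dy":0,"dz":0,"wx":0,"wy":0,"wz":-14,"hand":150},{"dx":0,"dy":0,"dz":0,"wx":0,"wy":0,"wz":-21,"hand":150},{"dx":0,"dy":0,"dz":0,"wx":0,"wy":0,"wz":-28,"hand":150},{"dx":0,"dy":0,"dz":0,"wx":0,"wy":0,"wz":-35,"hand":150}]}}

```text
t: 30.2
tcp_pos: [0.4664, -0.1476, 0.2112]
tool_rot: [179.9, -0.0, 60.8]
wrist_force: [-0.0, -0.8, -0.7]
width: 0.414
```

{"op": "carry_out", "data": {"motion": [{"dx":0,"dy":0,"dz":0,"wx":0,"wy":0,"wz":-7,"hand":150},{"dx":0,"dy":0,"dz":0,"wx":0,"wy":0,"wz":-14,"hand":150},{"dx":0,"dy":0,"dz":0,"wx":0,"wy":0,"wz":-21,"hand":150},{"dx":0,"dy":0,"dz":0,"wx":0,"wy":0,"wz":-26,"hand":150},{"dx":0,"dy":0,"dz":0,"wx":0,"wy":0,"wz":-26,"hand":150}]}}

```text
t: 30.62
tcp_pos: [0.4664, -0.1474, 0.2111]
tool_rot: [179.9, 0.0, 86.6]
wrist_force: [0.5, 0.4, -0.4]
width: 0.411
```

```bash
python3 -c "
from h import *
st();s,c=snap('wrist','w38');to([.4648,-.1524,.17],yaw=88)"
```

```text
30.62 [ 0.4664 -0.1474  0.2111] [1.7992e+02 3.0000e-02 8.6640e+01] F [ 0.5  0.4 -0.4] w 0.411 q [ -18.9   14.4  111.3   -0.    54.2 -105.6]
d [-0.51 -0.13  4.1 ] w [ 0.07  0.03 -1.66] rows>= 1
```

View pics/w38.png

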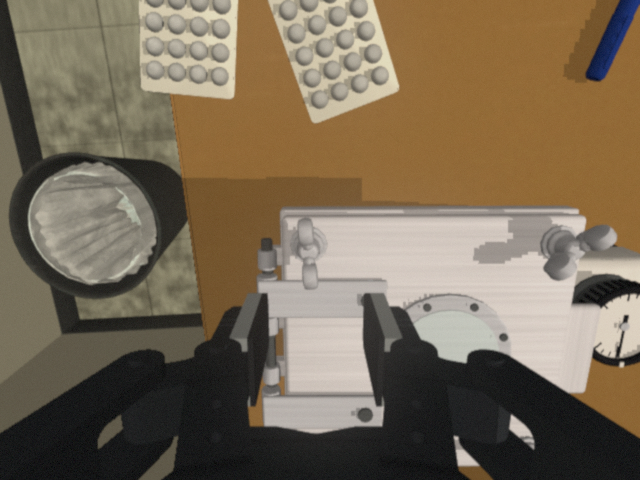

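{"op": "carry_out", "data": {"motion": [{"dx":-0.3,"dy":-0.1,"dz":2,"wx":0,"wy":0,"wz":-4,"hand":150},{"dx":-0.55,"dy":-0.1,"dz":4,"wx":0,"wy":0,"wz":-4,"hand":150},{"dx":-0.55,"dy":-0.1,"dz":4,"wx":0,"wy":0,"wz":-4,"hand":190},{"dx":-0.55,"dy":-0.1,"dz":4,"wx":0,"wy":0,"wz":-4,"hand":190}]}}

```text
t: 31.0
tcp_pos: [0.4642, -0.1525, 0.17]
tool_rot: [-179.9, -0.0, 90.2]
wrist_force: [-0.3, 0.3, -0.2]
width: 0.257
```

```bash
python3 -c "
from h import *
st();s,c=snap('wrist','w39');print(proj(c,ch([-.074,-.074,.033]),s));to([.4648,-.1524,.132],yaw=90)"
```

```text
31.0 [ 0.4642 -0.1525  0.17  ] [-1.799e+02 -4.000e-02  9.025e+01] F [-0.3  0.3 -0.2] w 0.257 q [ -19.6   18.   113.     0.    49.1 -109.8]
[[315.82284064 285.4410055 ]]
d [ 0.03 -0.01  3.88] w [-0.   -0.    0.28] rows>= 1
```

View pics/w39.png

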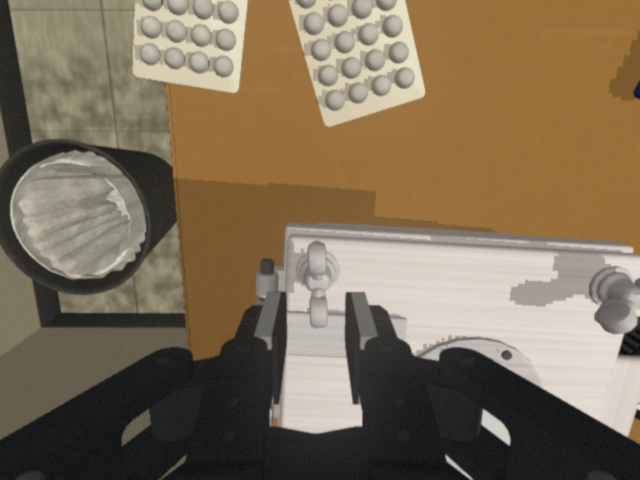

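{"op": "carry_out", "data": {"motion": [{"dx":0,"dy":0,"dz":2,"wx":0,"wy":0,"wz":0,"hand":190},{"dx":0,"dy":0,"dz":3.8,"wx":0,"wy":0,"wz":0,"hand":190},{"dx":0,"dy":0,"dz":3.8,"wx":0,"wy":0,"wz":0,"hand":190},{"dx":0,"dy":0,"dz":3.8,"wx":0,"wy":0,"wz":0,"hand":255},{"dx":0,"dy":0,"dz":3.8,"wx":0,"wy":0,"wz":0,"hand":255}]}}

```text
t: 31.47
tcp_pos: [0.4649, -0.1519, 0.1333]
tool_rot: [180.0, -0.1, 90.3]
wrist_force: [0.9, 5.0, -4.2]
width: 0.08
```

{"op": "carry_out", "data": {"motion": [{"dx":0,"dy":0,"dz":0,"wx":0,"wy":0,"wz":0,"hand":255},{"dx":0,"dy":0,"dz":0,"wx":0,"wy":0,"wz":0,"hand":255},{"dx":0,"dy":0,"dz":0,"wx":0,"wy":0,"wz":0,"hand":255}]}}

```text
t: 31.72
tcp_pos: [0.4649, -0.152, 0.1333]
tool_rot: [180.0, -0.0, 90.3]
wrist_force: [0.5, 4.8, -5.0]
width: 0.077
```

{"op": "carry_out", "data": {"motion": [{"dx":0,"dy":0,"dz":0,"wx":0,"wy":0,"wz":7,"hand":255},{"dx":0,"dy":0,"dz":0,"wx":0,"wy":0,"wz":14,"hand":255},{"dx":0,"dy":0,"dz":0,"wx":0,"wy":0,"wz":21,"hand":255},{"dx":0,"dy":0,"dz":0.1,"wx":0,"wy":0,"wz":28,"hand":255},{"dx":0,"dy":0,"dz":0.1,"wx":0,"wy":0,"wz":35,"hand":255}]}}

```text
t: 32.13
tcp_pos: [0.4648, -0.1522, 0.1326]
tool_rot: [-180.0, -0.0, 55.0]
wrist_force: [-1.6, 3.3, 1.2]
width: 0.076
```

{"op": "carry_out", "data": {"motion": [{"dx":0,"dy":0,"dz":0,"wx":0,"wy":0,"wz":7,"hand":255},{"dx":0,"dy":0,"dz":0,"wx":0,"wy":0,"wz":14,"hand":255},{"dx":0,"dy":0,"dz":0,"wx":0,"wy":0,"wz":21,"hand":255},{"dx":0,"dy":0,"dz":0.1,"wx":0,"wy":0,"wz":28,"hand":255},{"dx":0,"dy":0,"dz":0.1,"wx":0,"wy":0,"wz":35,"hand":255}]}}

```text
t: 32.55
tcp_pos: [0.4646, -0.1522, 0.1318]
tool_rot: [-180.0, -0.0, 20.0]
wrist_force: [-4.0, 2.8, 4.1]
width: 0.08
```

{"op": "carry_out", "data": {"motion": [{"dx":0,"dy":0,"dz":0,"wx":0,"wy":0,"wz":0,"hand":150},{"dx":0,"dy":0,"dz":0,"wx":0,"wy":0,"wz":0,"hand":150},{"dx":0,"dy":0,"dz":-1,"wx":0,"wy":0,"wz":0,"hand":150},{"dx":0,"dy":0,"dz":-4,"wx":0,"wy":0,"wz":0,"hand":150},{"dx":0,"dy":0,"dz":-8,"wx":0,"wy":0,"wz":0,"hand":150}]}}

```text
t: 32.97
tcp_pos: [0.4631, -0.1521, 0.21]
tool_rot: [-179.8, 0.2, 20.5]
wrist_force: [1.0, -0.1, -0.1]
width: 0.409
```

```bash
python3 -c "
from h import *
st();s,c=snap('wrist','w40');to([.4722,-.0046,.21],yaw=40)"
```

```text
32.97 [ 0.4631 -0.1521  0.21  ] [-179.82    0.23   20.51] F [ 1.  -0.1 -0.1] w 0.409 q [-19.6  14.5 111.3  -0.   54.5 -40.1]
d [  5.62 -13.84   0.83] w [  0.39  -0.32 -19.5 ] rows>= 4
```

View pics/w40.png

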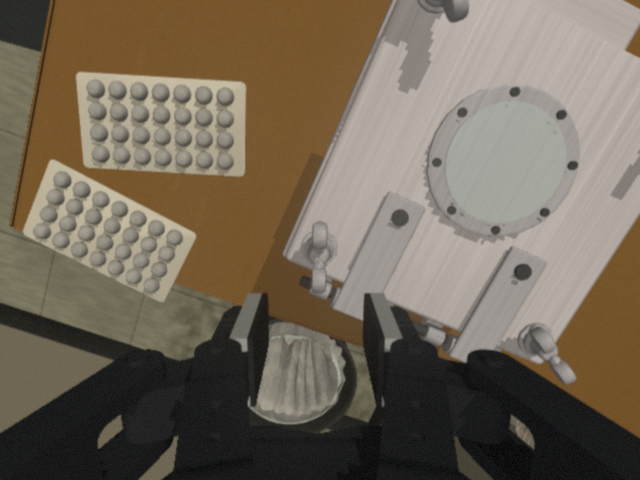

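{"op": "carry_out", "data": {"motion": [{"dx":1.4,"dy":-3.5,"dz":0,"wx":0,"wy":0,"wz":-5,"hand":150},{"dx":2.8,"dy":-7,"dz":0,"wx":0,"wy":0,"wz":-10,"hand":150},{"dx":4.2,"dy":-10.5,"dz":0,"wx":0,"wy":0,"wz":-15,"hand":150},{"dx":5.6,"dy":-13.8,"dz":0,"wx":0,"wy":0,"wz":-19.5,"hand":150},{"dx":5.6,"dy":-13.8,"dz":2,"wx":0,"wy":0,"wz":-19.5,"hand":190}]}}

```text
t: 33.43
tcp_pos: [0.4722, 0.0007, 0.1941]
tool_rot: [179.7, -0.4, 40.5]
wrist_force: [0.0, -0.1, 0.4]
width: 0.284
```

{"op": "carry_out", "data": {"motion": [{"dx":0,"dy":0,"dz":2,"wx":0,"wy":0,"wz":0,"hand":190},{"dx":0,"dy":0,"dz":2,"wx":0,"wy":0,"wz":0,"hand":190},{"dx":0,"dy":0,"dz":2,"wx":0,"wy":0,"wz":0,"hand":190}]}}

```text
t: 33.68
tcp_pos: [0.4689, -0.0037, 0.1705]
tool_rot: [-180.0, 0.1, 40.0]
wrist_force: [-1.0, 0.7, 0.3]
width: 0.252
```

```bash
python3 -c "
from h import *
st();s,c=snap('wrist','w41');print(proj(c,ch([-.074,.074,.032]),s));to([.4722,-.0046,.131],yaw=39.5)"
```

```text
33.68 [ 0.4689 -0.0037  0.1705] [-1.7996e+02  5.0000e-02  3.9960e+01] F [-1.   0.7  0.3] w 0.252 q [ -1.9  16.4 115.4  -0.   48.3 -41.9]
[[320.54394071 288.20818997]]
d [0.15 0.21 4.02] w [ 0.03 -0.02  0.41] rows>= 1
```

View pics/w41.png

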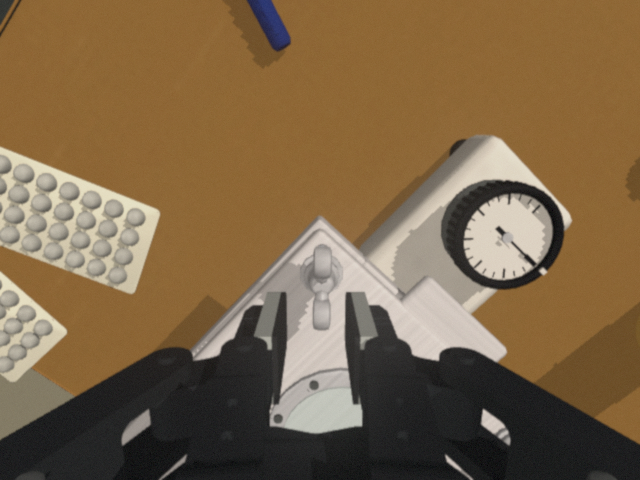

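{"op": "carry_out", "data": {"motion": [{"dx":0.15,"dy":0.2,"dz":2,"wx":0,"wy":0,"wz":0,"hand":190},{"dx":0.15,"dy":0.2,"dz":4,"wx":0,"wy":0,"wz":0,"hand":190},{"dx":0.15,"dy":0.2,"dz":4,"wx":0,"wy":0,"wz":0,"hand":190},{"dx":0.15,"dy":0.2,"dz":4,"wx":0,"wy":0,"wz":0,"hand":255},{"dx":0.15,"dy":0.2,"dz":4,"wx":0,"wy":0,"wz":0,"hand":255}]}}

```text
t: 34.15
tcp_pos: [0.4726, -0.0043, 0.1315]
tool_rot: [180.0, -0.1, 39.8]
wrist_force: [0.8, 2.2, -5.6]
width: 0.082
```

{"op": "carry_out", "data": {"motion": [{"dx":0,"dy":0,"dz":0,"wx":0,"wy":0,"wz":0,"hand":255},{"dx":0,"dy":0,"dz":0,"wx":0,"wy":0,"wz":0,"hand":255},{"dx":0,"dy":0,"dz":0,"wx":0,"wy":0,"wz":0,"hand":255}]}}

```text
t: 34.4
tcp_pos: [0.4725, -0.0043, 0.1313]
tool_rot: [179.9, -0.1, 39.9]
wrist_force: [1.7, 2.3, 0.3]
width: 0.081
```

{"op": "carry_out", "data": {"motion": [{"dx":0,"dy":0,"dz":0,"wx":0,"wy":0,"wz":7,"hand":255},{"dx":0,"dy":0,"dz":0,"wx":0,"wy":0,"wz":14,"hand":255},{"dx":0,"dy":0,"dz":0,"wx":0,"wy":0,"wz":21,"hand":255},{"dx":0,"dy":0,"dz":0.1,"wx":0,"wy":0,"wz":28,"hand":255},{"dx":0,"dy":0,"dz":0.1,"wx":0,"wy":0,"wz":35,"hand":255}]}}

```text
t: 34.82
tcp_pos: [0.4724, -0.0042, 0.1304]
tool_rot: [180.0, -0.1, 4.5]
wrist_force: [-0.1, 2.6, 4.7]
width: 0.078
```

{"op": "carry_out", "data": {"motion": [{"dx":0,"dy":0,"dz":0,"wx":0,"wy":0,"wz":7,"hand":255},{"dx":0,"dy":0,"dz":0,"wx":0,"wy":0,"wz":14,"hand":255},{"dx":0,"dy":0,"dz":0,"wx":0,"wy":0,"wz":21,"hand":255},{"dx":0,"dy":0,"dz":0.1,"wx":0,"wy":0,"wz":28,"hand":255},{"dx":0,"dy":0,"dz":0.1,"wx":0,"wy":0,"wz":33,"hand":255}]}}

```text
t: 35.23
tcp_pos: [0.4727, -0.0041, 0.1298]
tool_rot: [-179.9, -0.1, -28.4]
wrist_force: [-1.5, 4.3, 9.8]
width: 0.08
```

```bash
python3 -c "
from h import *
print(st()['torque']);s,c=snap('wrist','w42')"
```

```text
35.23 [ 0.4727 -0.0041  0.1298] [-1.7994e+02 -1.3000e-01 -2.8390e+01] F [-1.5  4.3  9.8] w 0.08 q [ -1.9  20.7 116.5  -0.   42.7  26.4]
[0.85359912 0.12760696 1.05448511]
```

View pics/w42.png

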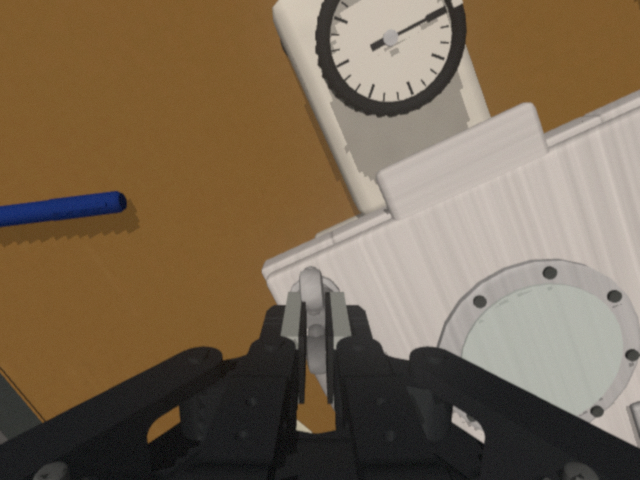

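{"op": "carry_out", "data": {"motion": [{"dx":0,"dy":0,"dz":0,"wx":0,"wy":0,"wz":0,"hand":150},{"dx":0,"dy":0,"dz":0,"wx":0,"wy":0,"wz":0,"hand":150},{"dx":0,"dy":0,"dz":-1,"wx":0,"wy":0,"wz":0,"hand":150},{"dx":0,"dy":0,"dz":-4,"wx":0,"wy":0,"wz":0,"hand":150},{"dx":0,"dy":0,"dz":-8,"wx":0,"wy":0,"wz":0,"hand":150}]}}

```text
t: 35.7
tcp_pos: [0.4692, -0.0044, 0.2075]
tool_rot: [179.8, 0.3, -28.1]
wrist_force: [0.5, -0.2, -0.1]
width: 0.411
```

```bash
python3 -c "
from h import *
st();s,c=snap('wrist','w43');to([.6126,-.1598,.21],yaw=56.5)"
```

```text
35.7 [ 0.4692 -0.0044  0.2075] [179.82   0.34 -28.13] F [ 0.5 -0.2 -0.1] w 0.411 q [ -2.   13.2 113.5  -0.   53.7  26.2]
d [19.5   7.18  0.71] w [  0.14  -0.43 -84.63] rows>= 12
```

View pics/w43.png

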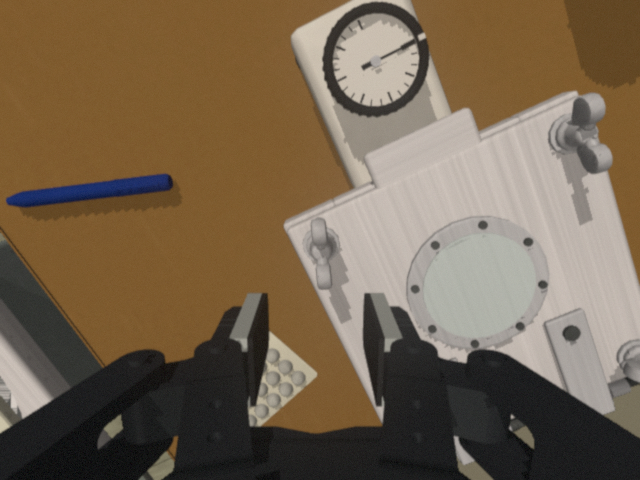

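Screw 1 is at its stop (blade springs back ~6°). Next screw 3.

{"op": "carry_out", "data": {"motion": [{"dx":3.9,"dy":1.4,"dz":0,"wx":0,"wy":0,"wz":-7,"hand":150},{"dx":7.8,"dy":2.8,"dz":0,"wx":0,"wy":0,"wz":-14,"hand":150},{"dx":11.7,"dy":4.3,"dz":0,"wx":0,"wy":0,"wz":-21,"hand":150},{"dx":15.6,"dy":5.7,"dz":0,"wx":0,"wy":0,"wz":-28,"hand":150},{"dx":19.5,"dy":7.2,"dz":0,"wx":0,"wy":0,"wz":-35,"hand":150}]}}

```text
t: 36.17
tcp_pos: [0.6106, -0.1614, 0.2092]
tool_rot: [180.0, -0.0, 7.2]
wrist_force: [0.9, 0.1, 0.4]
width: 0.409
```

{"op": "carry_out", "data": {"motion": [{"dx":0,"dy":0,"dz":0,"wx":0,"wy":0,"wz":-7,"hand":150},{"dx":0,"dy":0,"dz":0,"wx":0,"wy":0,"wz":-14,"hand":150},{"dx":0,"dy":0,"dz":0,"wx":0,"wy":0,"wz":-21,"hand":150},{"dx":0,"dy":0,"dz":0,"wx":0,"wy":0,"wz":-28,"hand":150},{"dx":0,"dy":0,"dz":0,"wx":0,"wy":0,"wz":-35,"hand":150}]}}

```text
t: 36.58
tcp_pos: [0.6094, -0.16, 0.2088]
tool_rot: [180.0, 0.0, 42.2]
wrist_force: [-0.9, 0.5, -0.4]
width: 0.413
```

{"op": "carry_out", "data": {"motion": [{"dx":0,"dy":0,"dz":1,"wx":0,"wy":0,"wz":-7,"hand":190},{"dx":0,"dy":0,"dz":3,"wx":0,"wy":0,"wz":-14.5,"hand":190},{"dx":0,"dy":0,"dz":4,"wx":0,"wy":0,"wz":-14.5,"hand":190},{"dx":0,"dy":0,"dz":4,"wx":0,"wy":0,"wz":-14.5,"hand":190}]}}

```text
t: 36.92
tcp_pos: [0.6078, -0.1593, 0.1662]
tool_rot: [-179.8, 0.1, 56.2]
wrist_force: [0.8, 0.4, -0.1]
width: 0.255
```

```bash
python3 -c "
from h import *
st();s,c=snap('wrist','w44');print(proj(c,ch([.074,-.074,.032]),s));to([.6126,-.1598,.131],yaw=56.5)"
```

```text
36.92 [ 0.6078 -0.1593  0.1662] [-1.7976e+02  9.0000e-02  5.6180e+01] F [ 0.8  0.4 -0.1] w 0.255 q [-15.8  29.   95.4  -0.   55.9 -71.9]
[[321.10641891 295.36199996]]
d [0.2  0.36 3.64] w [-0.15  0.05 -0.35] rows>= 1
```

View pics/w44.png

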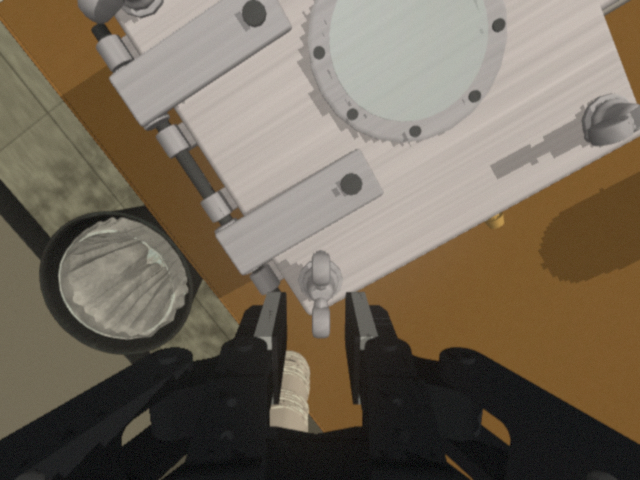

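{"op": "carry_out", "data": {"motion": [{"dx":0.2,"dy":0.3,"dz":1.5,"wx":0,"wy":0,"wz":0,"hand":190},{"dx":0.2,"dy":0.35,"dz":3.6,"wx":0,"wy":0,"wz":0,"hand":190},{"dx":0.2,"dy":0.35,"dz":3.6,"wx":0,"wy":0,"wz":0,"hand":190},{"dx":0.2,"dy":0.35,"dz":3.6,"wx":0,"wy":0,"wz":0,"hand":255},{"dx":0.2,"dy":0.35,"dz":3.6,"wx":0,"wy":0,"wz":0,"hand":255}]}}

```text
t: 37.38
tcp_pos: [0.6131, -0.1601, 0.1323]
tool_rot: [-179.9, 0.1, 56.3]
wrist_force: [-1.6, -1.8, -8.0]
width: 0.079
```

{"op": "carry_out", "data": {"motion": [{"dx":0,"dy":0,"dz":0,"wx":0,"wy":0,"wz":0,"hand":255},{"dx":0,"dy":0,"dz":0,"wx":0,"wy":0,"wz":0,"hand":255},{"dx":0,"dy":0,"dz":0,"wx":0,"wy":0,"wz":0,"hand":255}]}}

```text
t: 37.63
tcp_pos: [0.6131, -0.1601, 0.1323]
tool_rot: [-180.0, 0.0, 56.3]
wrist_force: [-1.9, -1.9, -6.5]
width: 0.077
```

{"op": "carry_out", "data": {"motion": [{"dx":0,"dy":0,"dz":0,"wx":0,"wy":0,"wz":7,"hand":255},{"dx":0,"dy":0,"dz":0,"wx":0,"wy":0,"wz":14,"hand":255},{"dx":0,"dy":0,"dz":0,"wx":0,"wy":0,"wz":21,"hand":255},{"dx":0,"dy":0,"dz":0.1,"wx":0,"wy":0,"wz":28,"hand":255},{"dx":0,"dy":0,"dz":0.1,"wx":0,"wy":0,"wz":35,"hand":255}]}}

```text
t: 38.05
tcp_pos: [0.6128, -0.1604, 0.1316]
tool_rot: [180.0, 0.1, 21.0]
wrist_force: [-4.7, -4.2, -4.8]
width: 0.084
```

{"op": "carry_out", "data": {"motion": [{"dx":0,"dy":0,"dz":0,"wx":0,"wy":0,"wz":7,"hand":255},{"dx":0,"dy":0,"dz":0,"wx":0,"wy":0,"wz":14,"hand":255},{"dx":0,"dy":0,"dz":0,"wx":0,"wy":0,"wz":21,"hand":255},{"dx":0,"dy":0,"dz":0.1,"wx":0,"wy":0,"wz":28,"hand":255},{"dx":0,"dy":0,"dz":0.1,"wx":0,"wy":0,"wz":32,"hand":255}]}}

```text
t: 38.47
tcp_pos: [0.6126, -0.1607, 0.1311]
tool_rot: [179.9, 0.1, -10.8]
wrist_force: [-7.1, -4.2, 1.4]
width: 0.079
```

```bash
python3 -c "
from h import *
print(st()['torque'])"
```

```text
38.47 [ 0.6126 -0.1607  0.1311] [ 1.7987e+02  9.0000e-02 -1.0800e+01] F [-7.1 -4.2  1.4] w 0.079 q [-15.7  31.9  95.8  -0.2  52.3  -4.8]
[-0.7369944   1.14472062  1.57782657]
```

{"op": "carry_out", "data": {"motion": [{"dx":0,"dy":0,"dz":0,"wx":0,"wy":0,"wz":0,"hand":150},{"dx":0,"dy":0,"dz":0,"wx":0,"wy":0,"wz":0,"hand":150},{"dx":0,"dy":0,"dz":-1,"wx":0,"wy":0,"wz":0,"hand":150},{"dx":0,"dy":0,"dz":-4,"wx":0,"wy":0,"wz":0,"hand":150},{"dx":0,"dy":0,"dz":-8,"wx":0,"wy":0,"wz":0,"hand":150}]}}

```text
t: 38.88
tcp_pos: [0.6123, -0.1592, 0.2095]
tool_rot: [-179.9, 0.3, -10.6]
wrist_force: [0.4, 0.5, 0.3]
width: 0.412
```

```bash
python3 -c "
from h import *
st();s,c=snap('wrist','w45');to([.62,-.012,.21],yaw=-9.5)"
```

```text
38.88 [ 0.6123 -0.1592  0.2095] [-179.95    0.26  -10.61] F [0.4 0.5 0.3] w 0.412 q [-15.7  26.4  93.2   0.   60.7  -5.1]
d [ -2.51 -14.65   0.99] w [ 0.03 -0.62 -1.1 ] rows>= 4
```

View pics/w45.png

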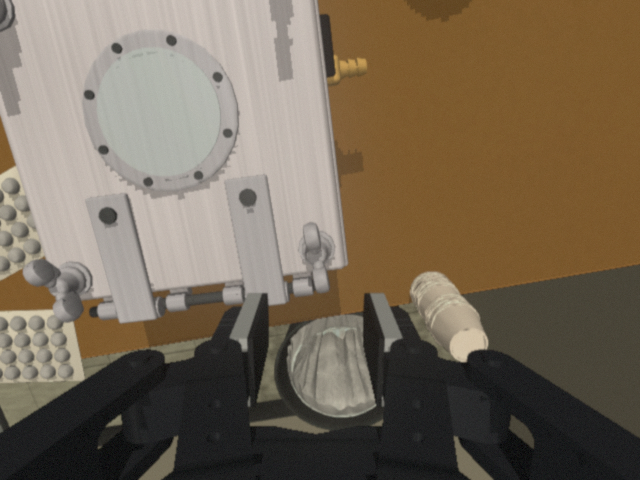

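{"op": "carry_out", "data": {"motion": [{"dx":-0.6,"dy":-3.6,"dz":0,"wx":0,"wy":0,"wz":0,"hand":150},{"dx":-1.2,"dy":-7.2,"dz":0,"wx":0,"wy":0,"wz":0,"hand":150},{"dx":-1.8,"dy":-10.8,"dz":0,"wx":0,"wy":0,"wz":-1,"hand":170},{"dx":-2.5,"dy":-14.6,"dz":1,"wx":0,"wy":0,"wz":-1,"hand":190},{"dx":-2.5,"dy":-14.6,"dz":4,"wx":0,"wy":0,"wz":-1,"hand":190}]}}

```text
t: 39.35
tcp_pos: [0.6201, -0.0059, 0.1759]
tool_rot: [-179.8, -0.6, -9.4]
wrist_force: [1.3, 0.7, 0.6]
width: 0.253
```

{"op": "carry_out", "data": {"motion": [{"dx":0,"dy":0,"dz":0,"wx":0,"wy":0,"wz":0,"hand":190},{"dx":0,"dy":0,"dz":0,"wx":0,"wy":0,"wz":0,"hand":190},{"dx":0,"dy":0,"dz":0,"wx":0,"wy":0,"wz":0,"hand":190}]}}

```text
t: 39.6
tcp_pos: [0.6168, -0.0125, 0.1717]
tool_rot: [-180.0, -0.1, -9.7]
wrist_force: [0.3, -1.3, 0.4]
width: 0.252
```

```bash
python3 -c "
from h import *
st();s,c=snap('wrist','w46');print(proj(c,ch([.074,.074,.032]),s));to([.62,-.012,.131],yaw=-9.5)"
```

```text
39.6 [ 0.6168 -0.0125  0.1717] [-1.7999e+02 -9.0000e-02 -9.6700e+00] F [ 0.3 -1.3  0.4] w 0.252 q [-2.3 27.6 96.9 -0.  55.4  7.4]
[[322.8885792  278.76313603]]
d [ 0.27 -0.13  4.1 ] w [-0.02 -0.14 -0.2 ] rows>= 1
```

View pics/w46.png

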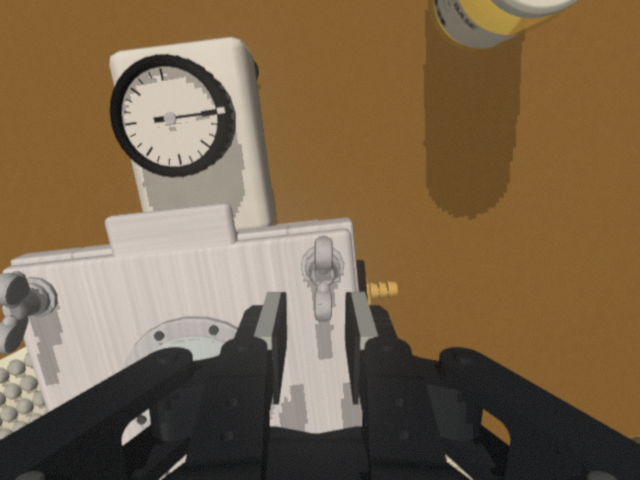

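{"op": "carry_out", "data": {"motion": [{"dx":0.25,"dy":-0.1,"dz":2,"wx":0,"wy":0,"wz":0,"hand":190},{"dx":0.25,"dy":-0.1,"dz":4.1,"wx":0,"wy":0,"wz":0,"hand":190},{"dx":0.25,"dy":-0.1,"dz":4.1,"wx":0,"wy":0,"wz":0,"hand":190},{"dx":0.25,"dy":-0.1,"dz":4.1,"wx":0,"wy":0,"wz":0,"hand":255},{"dx":0.25,"dy":-0.1,"dz":4.1,"wx":0,"wy":0,"wz":0,"hand":255}]}}

```text
t: 40.07
tcp_pos: [0.6198, -0.0125, 0.1306]
tool_rot: [180.0, -0.2, -9.7]
wrist_force: [2.7, -2.5, -6.3]
width: 0.079
```

{"op": "carry_out", "data": {"motion": [{"dx":0,"dy":0,"dz":0,"wx":0,"wy":0,"wz":0,"hand":255},{"dx":0,"dy":0,"dz":0,"wx":0,"wy":0,"wz":0,"hand":255},{"dx":0,"dy":0,"dz":0,"wx":0,"wy":0,"wz":0,"hand":255}]}}

```text
t: 40.32
tcp_pos: [0.6197, -0.0123, 0.1306]
tool_rot: [180.0, -0.2, -9.6]
wrist_force: [2.9, -5.0, -4.6]
width: 0.08
```

{"op": "carry_out", "data": {"motion": [{"dx":0,"dy":0,"dz":0,"wx":0,"wy":0,"wz":7,"hand":255},{"dx":0,"dy":0,"dz":0,"wx":0,"wy":0,"wz":14,"hand":255},{"dx":0,"dy":0,"dz":0,"wx":0,"wy":0,"wz":21,"hand":255},{"dx":0,"dy":0,"dz":0.1,"wx":0,"wy":0,"wz":28,"hand":255},{"dx":0,"dy":0,"dz":0.1,"wx":0,"wy":0,"wz":35,"hand":255}]}}

```text
t: 40.73
tcp_pos: [0.6195, -0.0121, 0.1297]
tool_rot: [-179.9, -0.1, -45.0]
wrist_force: [1.7, -4.6, -4.0]
width: 0.08
```

{"op": "carry_out", "data": {"motion": [{"dx":0,"dy":0,"dz":0,"wx":0,"wy":0,"wz":7,"hand":255},{"dx":0,"dy":0,"dz":0,"wx":0,"wy":0,"wz":14,"hand":255},{"dx":0,"dy":0,"dz":0,"wx":0,"wy":0,"wz":21,"hand":255},{"dx":0,"dy":0,"dz":0.1,"wx":0,"wy":0,"wz":26,"hand":255}]}}

```text
t: 41.07
tcp_pos: [0.6197, -0.012, 0.1288]
tool_rot: [-179.9, -0.1, -71.0]
wrist_force: [1.3, -3.5, 3.4]
width: 0.08
```

```bash
python3 -c "
from h import *
print(st()['torque']);snap('wrist','w47')"
```

```text
41.07 [ 0.6197 -0.012   0.1288] [-1.7987e+02 -1.0000e-01 -7.0960e+01] F [ 1.3 -3.5  3.4] w 0.08 q [-2.2 31.  97.9 -0.1 50.9 68.8]
[-0.67348763 -0.29113169  0.66185064]
```

View pics/w47.png

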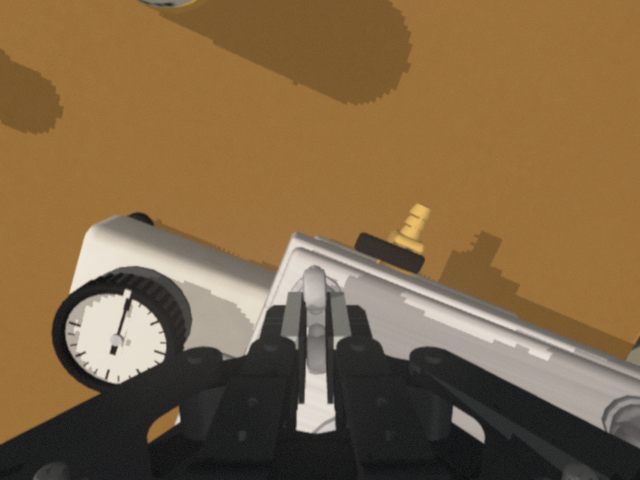

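{"op": "carry_out", "data": {"motion": [{"dx":0,"dy":0,"dz":0,"wx":0,"wy":0,"wz":3,"hand":255},{"dx":0,"dy":0,"dz":0,"wx":0,"wy":0,"wz":5,"hand":255},{"dx":0,"dy":0,"dz":0,"wx":0,"wy":0,"wz":5,"hand":255}]}}

```text
t: 41.37
tcp_pos: [0.6198, -0.012, 0.129]
tool_rot: [-179.9, -0.1, -75.5]
wrist_force: [1.9, -4.7, 2.1]
width: 0.083
```

```bash
python3 -c "
from h import *
print(st()['torque'])"
```

```text
41.37 [ 0.6198 -0.012   0.129 ] [-1.7985e+02 -1.3000e-01 -7.5460e+01] F [ 1.9 -4.7  2.1] w 0.083 q [-2.2 31.  97.9 -0.1 50.9 73.4]
[-0.85398029 -0.31311109  1.12935192]
```

{"op": "carry_out", "data": {"motion": [{"dx":0,"dy":0,"dz":0,"wx":0,"wy":0,"wz":0,"hand":150},{"dx":0,"dy":0,"dz":0,"wx":0,"wy":0,"wz":0,"hand":150},{"dx":0,"dy":0,"dz":-1,"wx":0,"wy":0,"wz":0,"hand":150},{"dx":0,"dy":0,"dz":-4,"wx":0,"wy":0,"wz":0,"hand":150},{"dx":0,"dy":0,"dz":-8,"wx":0,"wy":0,"wz":0,"hand":150}]}}

```text
t: 41.78
tcp_pos: [0.6159, -0.0108, 0.2057]
tool_rot: [179.6, 0.2, -75.6]
wrist_force: [0.5, 0.2, 0.6]
width: 0.414
```

```bash
python3 -c "
from h import *
st();s,c=snap('wrist','w48');to([.4648,-.1524,.21],yaw=20)"
```

```text
41.78 [ 0.6159 -0.0108  0.2057] [ 1.796e+02  1.600e-01 -7.561e+01] F [0.5 0.2 0.6] w 0.414 q [-2.1 25.4 95.4  0.  59.7 73.5]
d [ 9.8  18.69  0.49] w [ -0.25  -0.43 -95.6 ] rows>= 14
```

View pics/w48.png

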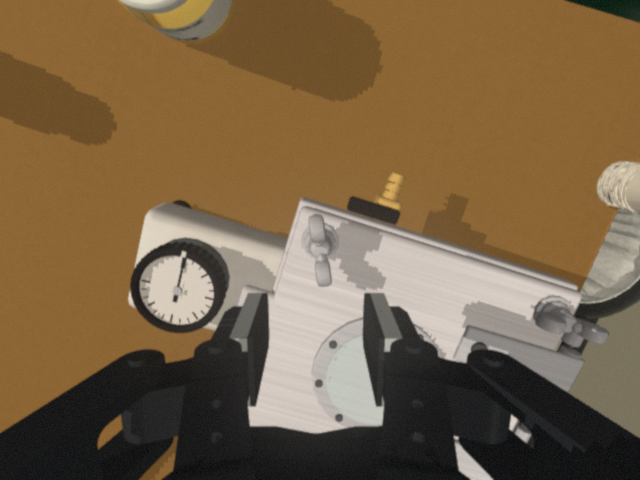

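{"op": "carry_out", "data": {"motion": [{"dx":1.9,"dy":3.6,"dz":0,"wx":0,"wy":0,"wz":-7,"hand":150},{"dx":3.8,"dy":7.2,"dz":0,"wx":0,"wy":0,"wz":-14,"hand":150},{"dx":5.7,"dy":10.8,"dz":0,"wx":0,"wy":0,"wz":-21,"hand":150},{"dx":7.6,"dy":14.4,"dz":0,"wx":0,"wy":0,"wz":-28,"hand":150},{"dx":9.5,"dy":18,"dz":0,"wx":0,"wy":0,"wz":-35,"hand":150}]}}

```text
t: 42.25
tcp_pos: [0.468, -0.1469, 0.208]
tool_rot: [-180.0, -0.0, -40.6]
wrist_force: [-0.3, -1.3, -0.2]
width: 0.411
```

{"op": "carry_out", "data": {"motion": [{"dx":0,"dy":0,"dz":0,"wx":0,"wy":0,"wz":-7,"hand":150},{"dx":0,"dy":0,"dz":0,"wx":0,"wy":0,"wz":-14,"hand":150},{"dx":0,"dy":0,"dz":0,"wx":0,"wy":0,"wz":-21,"hand":150},{"dx":0,"dy":0,"dz":0,"wx":0,"wy":0,"wz":-28,"hand":150},{"dx":0,"dy":0,"dz":0,"wx":0,"wy":0,"wz":-35,"hand":150}]}}

```text
t: 42.67
tcp_pos: [0.4696, -0.1463, 0.2081]
tool_rot: [-180.0, -0.0, -5.7]
wrist_force: [-0.6, 0.1, -0.2]
width: 0.41
```

{"op": "carry_out", "data": {"motion": [{"dx":0,"dy":0,"dz":1,"wx":0,"wy":0,"wz":-7,"hand":190},{"dx":0,"dy":0,"dz":2,"wx":0,"wy":0,"wz":-14,"hand":190},{"dx":0,"dy":0,"dz":3,"wx":0,"wy":0,"wz":-21,"hand":190},{"dx":0,"dy":0,"dz":3.5,"wx":0,"wy":0,"wz":-25,"hand":190},{"dx":0,"dy":0,"dz":3.5,"wx":0,"wy":0,"wz":-25,"hand":190}]}}

```text
t: 43.08
tcp_pos: [0.4689, -0.1459, 0.1718]
tool_rot: [-179.9, 0.1, 19.1]
wrist_force: [-0.2, 0.2, 0.4]
width: 0.255
```

```bash
python3 -c "
from h import *
st();s,c=snap('wrist','w49');print(proj(c,ch([-.074,-.074,.032]),s));to([.4648,-.1524,.131],yaw=20)"
```

```text
43.08 [ 0.4689 -0.1459  0.1718] [-1.7992e+02  7.0000e-02  1.9110e+01] F [-0.2  0.2  0.4] w 0.255 q [-18.7  18.  112.7   0.   49.4 -37.8]
[[303.22615801 290.85419845]]
d [-0.63  0.45  4.14] w [-0.05  0.02 -1.13] rows>= 2
```

View pics/w49.png

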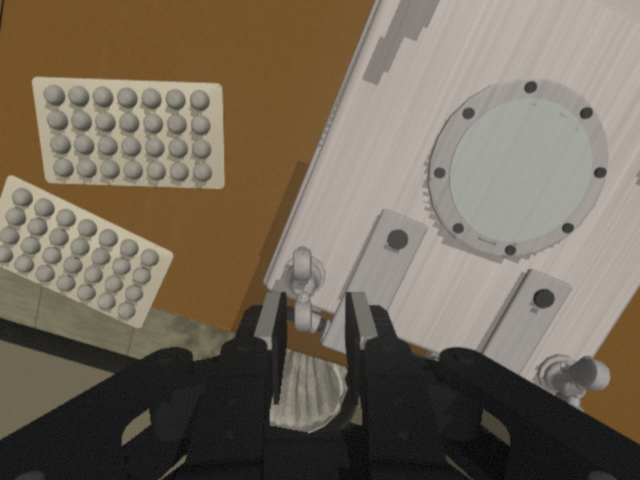

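{"op": "carry_out", "data": {"motion": [{"dx":-0.6,"dy":0.45,"dz":0,"wx":0,"wy":0,"wz":-1,"hand":190},{"dx":-0.6,"dy":0.45,"dz":2,"wx":0,"wy":0,"wz":-1,"hand":190},{"dx":-0.6,"dy":0.45,"dz":4.1,"wx":0,"wy":0,"wz":-1,"hand":190},{"dx":-0.6,"dy":0.45,"dz":4.1,"wx":0,"wy":0,"wz":-1,"hand":190},{"dx":-0.6,"dy":0.45,"dz":4.1,"wx":0,"wy":0,"wz":-1,"hand":255}]}}

```text
t: 43.55
tcp_pos: [0.465, -0.1524, 0.1314]
tool_rot: [-179.9, 0.1, 19.9]
wrist_force: [0.4, 0.2, 0.4]
width: 0.125
```

{"op": "carry_out", "data": {"motion": [{"dx":0,"dy":0,"dz":0,"wx":0,"wy":0,"wz":0,"hand":255},{"dx":0,"dy":0,"dz":0,"wx":0,"wy":0,"wz":0,"hand":255},{"dx":0,"dy":0,"dz":0,"wx":0,"wy":0,"wz":0,"hand":255}]}}

```text
t: 43.8
tcp_pos: [0.465, -0.1526, 0.1319]
tool_rot: [-180.0, 0.0, 19.9]
wrist_force: [-3.4, -1.3, -1.0]
width: 0.079
```

```bash
python3 -c "
from h import *
print(st()['torque']);snap('wrist','w50')"
```

```text
43.8 [ 0.465  -0.1526  0.1319] [-1.7999e+02  2.0000e-02  1.9930e+01] F [-3.4 -1.3 -1. ] w 0.079 q [-19.6  21.7 114.3  -0.   44.  -39.5]
[-0.09949338  0.57698588 -0.03736553]
```

View pics/w50.png

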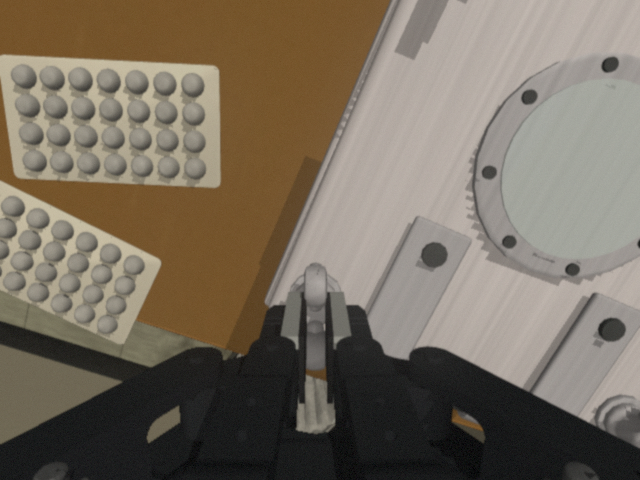

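{"op": "carry_out", "data": {"motion": [{"dx":0,"dy":0,"dz":0,"wx":0,"wy":0,"wz":7,"hand":255},{"dx":0,"dy":0,"dz":0,"wx":0,"wy":0,"wz":14,"hand":255},{"dx":0,"dy":0,"dz":0,"wx":0,"wy":0,"wz":21,"hand":255},{"dx":0,"dy":0,"dz":0.1,"wx":0,"wy":0,"wz":28,"hand":255},{"dx":0,"dy":0,"dz":0.1,"wx":0,"wy":0,"wz":35,"hand":255}]}}

```text
t: 44.27
tcp_pos: [0.4645, -0.1526, 0.1311]
tool_rot: [180.0, 0.1, -15.4]
wrist_force: [-7.6, -1.7, 6.1]
width: 0.077
```

{"op": "carry_out", "data": {"motion": [{"dx":0,"dy":0,"dz":0,"wx":0,"wy":0,"wz":7,"hand":255},{"dx":0,"dy":0,"dz":0,"wx":0,"wy":0,"wz":14,"hand":255},{"dx":0,"dy":0,"dz":0,"wx":0,"wy":0,"wz":21,"hand":255},{"dx":0,"dy":0,"dz":0.1,"wx":0,"wy":0,"wz":27,"hand":255},{"dx":0,"dy":0,"dz":0.1,"wx":0,"wy":0,"wz":31,"hand":255}]}}

```text
t: 44.68
tcp_pos: [0.464, -0.1524, 0.1304]
tool_rot: [179.9, 0.1, -46.3]
wrist_force: [-10.1, 2.1, 12.8]
width: 0.081
```

```bash
python3 -c "
from h import *
print(st()['torque'])"
```

```text
44.68 [ 0.464  -0.1524  0.1304] [ 1.7991e+02  1.2000e-01 -4.6340e+01] F [-10.1   2.1  12.8] w 0.081 q [-19.6  21.8 114.4  -0.   43.9  26.8]
[0.22127207 1.68122202 0.30453482]
```

{"op": "carry_out", "data": {"motion": [{"dx":0,"dy":0,"dz":0,"wx":0,"wy":0,"wz":0,"hand":150},{"dx":0,"dy":0,"dz":0,"wx":0,"wy":0,"wz":0,"hand":150},{"dx":0,"dy":0,"dz":-1,"wx":0,"wy":0,"wz":0,"hand":150},{"dx":0,"dy":0,"dz":-4,"wx":0,"wy":0,"wz":0,"hand":150},{"dx":0,"dy":0,"dz":-8,"wx":0,"wy":0,"wz":0,"hand":150}]}}

```text
t: 45.1
tcp_pos: [0.4641, -0.1521, 0.2089]
tool_rot: [179.9, 0.2, -46.0]
wrist_force: [1.3, -0.5, -0.2]
width: 0.411
```

```bash
python3 -c "
from h import *
st();s,c=snap('wrist','w51');to([.5453,-.13,.33],yaw=-3)"
```

```text
45.1 [ 0.4641 -0.1521  0.2089] [179.89   0.24 -46.01] F [ 1.3 -0.5 -0.2] w 0.411 q [-19.5  14.7 111.3   0.   54.3  26.5]
d [  3.68  -7.19 -11.17] w [ -0.06  -0.54 -43.01] rows>= 7
```

View pics/w51.png

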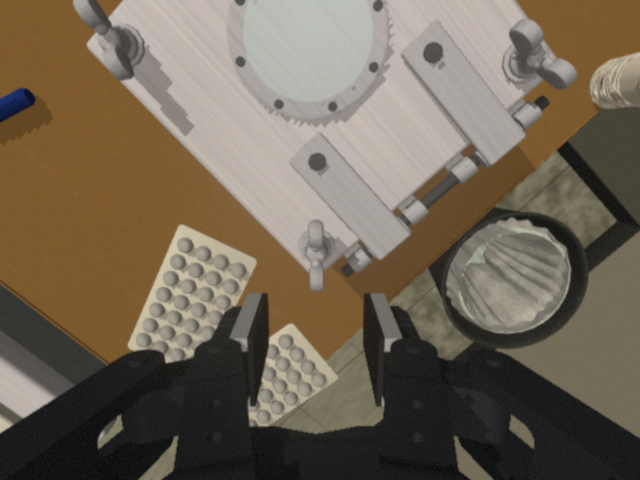

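{"op": "carry_out", "data": {"motion": [{"dx":0.7,"dy":-1.4,"dz":-3,"wx":0,"wy":0,"wz":-7,"hand":100},{"dx":1.4,"dy":-2.8,"dz":-6,"wx":0,"wy":0,"wz":-14,"hand":50},{"dx":2.2,"dy":-4.2,"dz":-9,"wx":0,"wy":0,"wz":-21,"hand":0},{"dx":3,"dy":-5.6,"dz":-12,"wx":0,"wy":0,"wz":-28,"hand":0},{"dx":3.7,"dy":-7.2,"dz":-13,"wx":0,"wy":0,"wz":-35,"hand":0}]}}

```text
t: 45.57
tcp_pos: [0.5458, -0.1297, 0.3457]
tool_rot: [180.0, -0.5, -10.7]
wrist_force: [0.7, 0.3, 0.0]
width: 1.001
```

{"op": "carry_out", "data": {"motion": [{"dx":0,"dy":3,"dz":0,"wx":0,"wy":0,"wz":-7,"hand":0},{"dx":0,"dy":5,"dz":0,"wx":0,"wy":0,"wz":-8,"hand":0},{"dx":0,"dy":5,"dz":0,"wx":0,"wy":0,"wz":-8,"hand":0},{"dx":0,"dy":5,"dz":0,"wx":0,"wy":0,"wz":-8,"hand":0}]}}

```text
t: 45.9
tcp_pos: [0.5335, -0.1789, 0.3402]
tool_rot: [180.0, -0.1, -3.2]
wrist_force: [0.4, 0.0, -0.4]
width: 0.997
```

```bash
python3 -c "
from h import *
st();s,c=snap('wrist','w52');crop('w52','w52c',180,60,460,330,2.8)"
```

```text
45.9 [ 0.5335 -0.1789  0.3402] [ 1.7999e+02 -9.0000e-02 -3.1600e+00] F [ 0.4  0.  -0.4] w 0.997 q [-19.8  12.7  95.    0.   72.3 -16.6]
```

View pics/w52c.png

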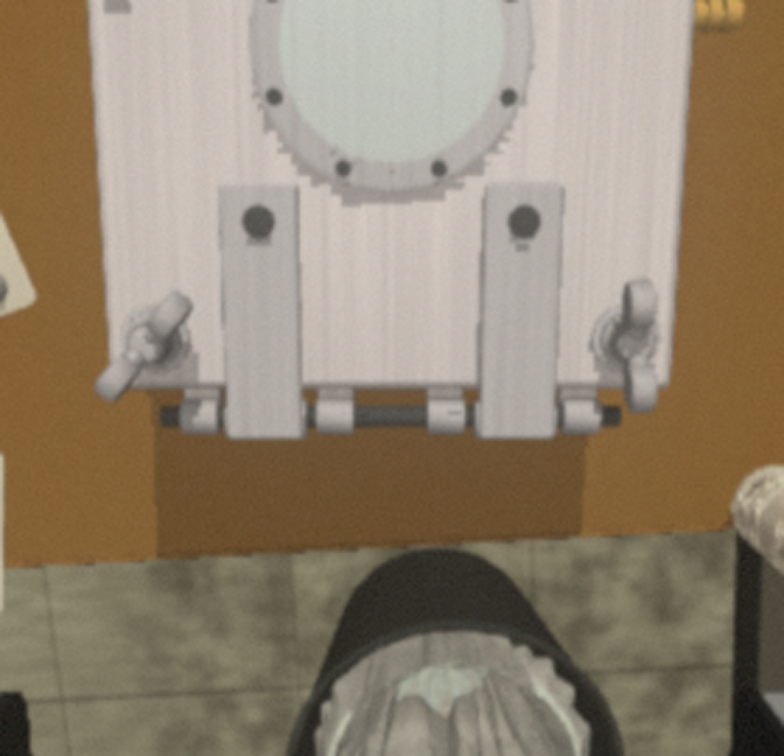

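```bash
python3 -c "
from h import *
s,c=snap('scene','s9');s,ct=snap('top','t9')"
```

```text
(no output)
```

View pics/s9.png

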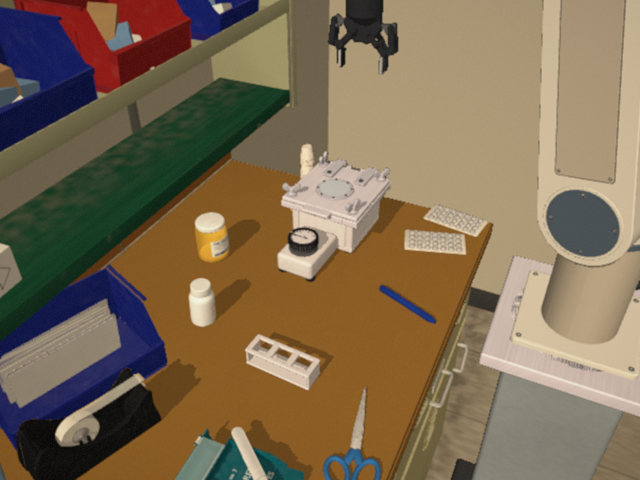

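```bash
python3 -c "
from rig import order
print(order.hand_in())"
```

```text
the job is handed in; nothing more can be done
None
```

I zeroed the gauge, stood both dropper bottles (the third well was empty) in the chamber, swung the cover shut and tightened the four screws in two crosswise rounds. The job is handed in at about 46 s; I got no verdict back.

- **Order of the screws:** both rounds ran 1, 3, 2, 4. The first took each screw about 70°, the second took it on towards the stop.
- **Gauge:** the last clear picture shows the zero mark under the pointer, within about 1°.
- **Bottles:** both were standing in the chamber in the last view before the cover closed. I could not see them afterwards.
- **Cover:** a picture showed it shut, and the fingertip height while pressing it down (about 117 mm) matched that. I did not measure the plate's final level or gap to the flange.
- **Stand and bystanders:** the final scene picture shows the stand upright with nothing else visibly moved, and the gripper clear of everything.

**Check that disagreed:** the blades' total turn, estimated by eye against the gripper, came out at about 133°, 128°, 129° and 136° for screws 1 to 4. The nominal stop is 137.5° and the limit is 120°. The turning torque rose well above the screws' 0.08 N m on 1, 2 and 3, to 1.1–1.6 N m, so I took those as at the stop. On screw 4 it was only about 0.3 N m, so there I am relying mostly on its 136°. I did not re-grip any screw to confirm.

On screw 3 the first grip caught the hub below the wings, so I reopened, raised the gripper a few millimetres and gripped it properly before turning.

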